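Trip test, then turn over settled bottles onto the shaker

TASK

Get the bench shaker ready: first test its trip unit by pressing the white test button right in and letting go, so that the lever drops, then lift the lever fully back up and let it go. Then take the closed amber bottles that are there (two or three), strictly largest first and smallest last: turn each one right upside down in the air and keep it so for a good three seconds to loosen what has settled, then stand it gently back upright and wholly on the shaker's rubber mat and let go before you take the next. In the end all bottles stand upright on the mat and the lever is up; leave the white pot beside the shaker alone.

Things in the scene. Friction and masses are not known exactly. Their poses are not given: they have to be found in the camera images.
- bottle_large_centre (a point): centre (half-way up the axis) of the large bottle: closed amber screw-cap bottle with a paper band and a fixed black cap, 56 mm diameter, 135 mm tall over all; the lower 105 mm is the straight cylinder, above it a shoulder and the cap (44 mm diameter, 18 mm tall). Its z axis points from foot to cap. About 0.1 to 0.4 kg, heavy at the foot (centre of mass about a fifth of the height up). Stands on the bench at the start, or may be absent (None); one of the three may be missing.
- bottle_medium_centre (a point): centre (half-way up the axis) of the medium bottle: closed amber screw-cap bottle with a paper band and a fixed black cap, 48 mm diameter, 115 mm tall over all; the lower 85 mm is the straight cylinder, above it a shoulder and the cap (37 mm diameter, 18 mm tall). Its z axis points from foot to cap. About 0.1 to 0.4 kg, heavy at the foot (centre of mass about a fifth of the height up). Stands on the bench at the start, or may be absent (None); one of the three may be missing.
- bottle_small_centre (a point): centre (half-way up the axis) of the small bottle: closed amber screw-cap bottle with a paper band and a fixed black cap, 40 mm diameter, 95 mm tall over all; the lower 65 mm is the straight cylinder, above it a shoulder and the cap (31 mm diameter, 18 mm tall). Its z axis points from foot to cap. About 0.1 to 0.4 kg, heavy at the foot (centre of mass about a fifth of the height up). Stands on the bench at the start, or may be absent (None); one of the three may be missing.
- mat (a point): centre of the top face of the bench shaker's flat black rubber mat, 160 mm along its x by 270 mm along its y, top 40 mm above the bench; the shaker (170 by 280 mm over all) is fixed to the bench
- button_top (a point): centre of the top of the test button of the trip unit: white round button, 34 mm diameter, standing 14 mm proud of the grey box (top face 50 mm above the bench); it presses straight down. The point's y axis points along the box from the button towards the lever
- test_button (a joint): travel of the test button (m): 0 out, 0.007 fully in; it springs back, needs about 5 N to go fully in, and trips the lever at about 0.004
- lever_knob (a point): centre of the trip lever's black cross-bar handle: 22 mm diameter, 34 mm long along the hinge, on an upright 8 by 10 mm flat steel bar. Its x axis lies along the cross-bar (parallel to the hinge)
- trip_unit: trip unit: fixed grey box 70 mm (x) by 155 mm (y) by 50 mm high; its origin is on the bench right under the lever's hinge. The hinge runs along the box's x, 40 mm above the origin; the handle's centre is 95 mm from the hinge. The button's centre is at y = -0.088 in this frame; the box reaches from y = -0.12 to +0.035 (base flange 7 mm farther)
- trip_lever (a joint): angle of the trip lever (rad): 0 up, leaning 0.14 past the vertical away from +y (towards the button) and held there by its own weight; grows as it falls towards the unit's +y, to a stop at 1.20 (dropped, handle about 87 mm above the bench and 83 mm to +y of the hinge). Free hinge, no latch: short of about 0.14 it falls back to 0 (up), beyond that it drops. Pressing the button in kicks it over
- cotton_pot: bystander: white pot 68 mm across, 55 mm high, origin at its underside; leave alone

How it is judged (in metres and radians):
On the way, in this order (a step that is already met when the one before it is completed fails the run):
1. the test button has been pressed in (value of joint test_button above 0.005 m).
2. the trip lever has dropped, the button and the lever free of the hand (value of joint trip_lever above 1.05 rad and value of joint test_button below 0.002 m and contact force between the fingers and trip_lever below 0.1 N), for 0.2 s.
3. the lever is back up and let go (value of joint trip_lever below 0.1 rad and value of joint test_button below 0.002 m and contact force between the fingers and trip_lever below 0.1 N), for 0.3 s.
4. the large bottle is held upside down (within about 35 degrees) for 2.5 s (angle between bottle_large_centre's own z axis and vertical above 2.53 rad), for 2.5 s.
5. the large bottle stands upright and let go on the shaker mat (angle between bottle_large_centre's own z axis and vertical below 0.12 rad and x of bottle_large_centre in the frame of mat between -0.075 and 0.075 m and y of bottle_large_centre in the frame of mat between -0.13 and 0.13 m and z of bottle_large_centre in the frame of mat between 0.0615 and 0.0735 m and linear speed of bottle_large below 0.03 m/s and contact force between the fingers and bottle_large below 0.1 N), for 0.3 s.
6. the medium bottle is held upside down (within about 35 degrees) for 2.5 s (angle between bottle_medium_centre's own z axis and vertical above 2.53 rad), for 2.5 s.
7. the medium bottle stands upright and let go on the shaker mat (angle between bottle_medium_centre's own z axis and vertical below 0.12 rad and x of bottle_medium_centre in the frame of mat between -0.075 and 0.075 m and y of bottle_medium_centre in the frame of mat between -0.13 and 0.13 m and z of bottle_medium_centre in the frame of mat between 0.0515 and 0.0635 m and linear speed of bottle_medium below 0.03 m/s and contact force between the fingers and bottle_medium below 0.1 N), for 0.3 s.
8. the small bottle is held upside down (within about 35 degrees) for 2.5 s (angle between bottle_small_centre's own z axis and vertical above 2.53 rad), for 2.5 s.
9. the small bottle stands upright and let go on the shaker mat (angle between bottle_small_centre's own z axis and vertical below 0.12 rad and x of bottle_small_centre in the frame of mat between -0.075 and 0.075 m and y of bottle_small_centre in the frame of mat between -0.13 and 0.13 m and z of bottle_small_centre in the frame of mat between 0.0415 and 0.0535 m and linear speed of bottle_small below 0.03 m/s and contact force between the fingers and bottle_small below 0.1 N), for 0.3 s.
At the end, for the whole second after the job is handed in: The lever is up (joint under 0.1 rad) and the button out (under 2 mm); every bottle present stands on the shaker mat within 0.12 rad of upright, its axis at least 5 mm inside the mat's edges (within 75 mm and 130 mm of its centre along x and y), foot on the mat within 6 mm, at rest and let go (all of step 3 and all of step 5 and all of step 7 and all of step 9); the robot touches nothing.
It fails at once if the white pot is moved more than 30 mm (distance of cotton_pot from where it was at the start of the episode above 0.03 m).
Of bottle_large, bottle_medium, bottle_small only 2 to 3 are there at a start; the rules pass over those that are not, and their reading is None.
At some moment in a run one of bottle_large, bottle_medium, bottle_small may be knocked a few centimetres aside while the robot is not near it.
It also fails if it takes over 208 s, if anything falls off the work surface, if the arm or the gripper's body presses on something with over 40 N, if the wrist force passes 120 N, or if a joint passes its speed limit or range.

ROBOT

A 6-joint arm with a two-finger parallel gripper is mounted at the origin on the work surface; the furniture and walls round the work are solid. World frame = base frame: x ahead of the robot, y to its left, z up, the work surface at z = 0. Lengths are in mm, angles in rad, forces in N, time in s.
With the tool pointing down it reaches from about 250 to 800 mm from the base axis. Payload 3.9 kg.
Tool frame: the origin (TCP) lies on the centre line of the jaws, within the pads' length; the fingertips stand 11 mm ahead of it and the grasp point (between the pads) lies 8 mm behind it (arm.tips_ahead is the distance from the TCP to the fingertips, in mm); z points along the fingers, y is the direction in which the jaws open and shut (so a half turn about z gives the same grasp; the last joint's range is limited). The gripper opens to 85 mm and grips with 20 to 120 N. Pads are 22 mm wide; open, the fingers measure 114 mm over their backs; the gripper's body (76 mm by 85 mm) begins 54 mm behind the grasp point. The pads swing forward as they close: fully open they stand 13 mm farther back than shut.
Start: joints at [-1.294, 0.26, -0.138, 1.173, 0, 1.571], TCP at [143.467, -505.007, 242.304] pointing down, gripper open.
Joint ranges: [-2.78, 2.78], [-0.83, 1.72], [-1.28, 1.37], [-1.9, 2.12], [-1.57, 1.48], [-3.14, 3.14]. Speed limits (rad/s): [2.57, 2.57, 3.14, 3.14, 3.14, 3.14].

INTERFACE

Orientations are given as a unit quaternion [x, y, z, w].
In Python, from cell import arm gives the robot as it stands. The module is installed in compiled form; this text tells all that it offers.
- The arm moves only by the shell command python3 -m creep 'ROWS' [OPENING]. ROWS is JSON, a list of rows, each an object of numbers: "tx", "ty", "tz": the shift along the tool's x, y, z in m; "wx", "wy", "wz": the turn, a rotation vector about the tool's x, y, z in degrees. A call has 1 to 5 rows; each row shifts and turns the commanded pose from where the row before left it, along the tool's axes as they then stand; what a row does not reach is not made up. A row lasts 1/8 s, in which the tool goes at most 62.5 mm and 10.7 degrees, less where a joint would pass 70% of its speed; a pose out of reach is approached as far as the arm can. A call is refused whole if a number of a shift passes 0.0625 or a number of a turn 10.7, either way. A call with a gripper value outside its range is refused whole. OPENING is the finger opening in m, from 0 to 0.0854, set as the call begins (- or left out, the last holds). The fingers move at their own pace and stop on an object; the grip force is fixed at half the most. Time passes only in rows, so rows that do not move let the fingers close. It gives the time, the measured TCP pose, the force and the opening at its end, in the units of the state.
- arm.state(): the state, without advancing time (a new reading comes with each control period).
- arm.read_camera(name): name is "scene" or "top" or "wrist"; returns the picture (400x640x3 uint8, red, green, blue); there is no depth.
- arm.camera_params(name): a dict with "fovy" (degrees; the focal length in pixels is half the picture's height over the tangent of half this angle, whatever the lens; pixels are square), "cx", "cy" (the principal point, pixels), "pose" (4x4, takes a point from camera to world coordinates); the wrist camera has in their place "tool_from_camera" (4x4, takes a point from camera to tool coordinates, whose origin is the TCP and whose axes are the flange's). Camera axes: x right, y up, looking along -z (the intrinsics and any distortion apply to the point x, -y, -z); pixel columns grow to the right and rows downward; lengths in mm; the calibration is good to about 2 mm. A picture is of the moment at which its call begins: read the wrist's pose just before it. camera_params takes no time and is no camera call.
- arm.hand_in(): hands the job in, once; it reports no verdict.
The state is a dict: "clock": time; "joints": joint angles; "joint_velocities": joint speeds; "effort": joint torques, N m; "eef_pos": TCP position; "tool_rot": TCP orientation; "wrist_force": force on the tool from outside, world axes, zero at the start; "wrist_torque": the same for the moment, N m; "gripper_width": finger opening in mm.
Only numpy, scipy, OpenCV 4.12 (cv2) and the standard library are available. Lean on these libraries where they do the work, as an engineer would, in place of code of your own. Each camera call takes 0.05 s, during which the arm holds its last target.

## Working session

There is one attempt and no reset: what is moved stays moved. The work goes in short steps, Python scripts to look and compute and a shell command to move; the robot and the scene stay as the last step left them, time stands still between calls to the robot, and variables do not carry over. Pictures are saved under pics/ and viewed, and the job is handed in when it is done.

```bash
mkdir -p pics; ls; python3 - <<'E'
from cell import arm
import cv2
print(arm.state())
for n in ("scene","top","wrist"):
    im=arm.read_camera(n); cv2.imwrite(f"pics/{n}0.png",im[:,:,::-1])
    print(n,arm.camera_params(n))
print(arm.tips_ahead)
E
```

```text
pics
{'clock': 0.0, 'joints': array([-1.29401906e+00,  2.60667100e-01, -1.39363437e-01,  1.17268123e+00,
       -3.67749885e-06,  1.57078652e+00]), 'joint_velocities': array([ 0.00151079, -0.00088757, -0.00053526, -0.0012339 , -0.00117935,
       -0.00049942]), 'effort': array([ 1.36571118e-03, -4.05679750e+01,  2.53920811e+01,  1.89570012e-02,
        2.05114679e-04, -4.04743076e-06]), 'eef_pos': array([ 143.28171773, -504.39590231,  241.47586723]), 'tool_rot': array([ 9.90438435e-01,  1.37952126e-01, -1.33931628e-04, -9.48312147e-04]), 'wrist_force': array([-0.13348344,  0.09388536,  0.62869664]), 'wrist_torque': array([ 0.00125032, -0.02570309,  0.01104084]), 'gripper_width': 85.46574093088424}
scene {'fovy': 53.46637562019214, 'cx': 316.6752686182032, 'cy': 201.14028690863904, 'pose': array([[ 8.55612884e-01,  3.91661689e-01, -3.38419434e-01,
         2.27964320e+02],
       [-5.17327807e-01,  6.25226800e-01, -5.84348688e-01,
        -4.02929266e+02],
       [-1.72780942e-02,  6.75050051e-01,  7.37569588e-01,
         7.72477551e+02],
       [ 0.00000000e+00,  0.00000000e+00,  0.
[... 227 characters left out ...]
-9.99885386e-01, -6.60115540e-03,  1.36249631e-02,
         1.28615230e+02],
       [ 1.27552876e-02,  1.17500455e-01,  9.92990909e-01,
         1.12237821e+03],
       [ 0.00000000e+00,  0.00000000e+00,  0.00000000e+00,
         1.00000000e+00]])}
wrist {'fovy': 68.64306178173308, 'cx': 322.0465991065177, 'cy': 198.51271357077115, 'tool_from_camera': array([[-1.13058060e-03,  9.45523046e-01,  3.25553208e-01,
         8.43984850e+01],
       [ 9.99999332e-01,  9.91107476e-04,  5.94265027e-04,
        -8.50493389e-01],
       [ 2.39233060e-04,  3.25553663e-01, -9.45523535e-01,
        -1.33071753e+02],
       [ 0.00000000e+00,  0.00000000e+00,  0.00000000e+00,
         1.00000000e+00]])}
11.0
```

View pics/scene0.png

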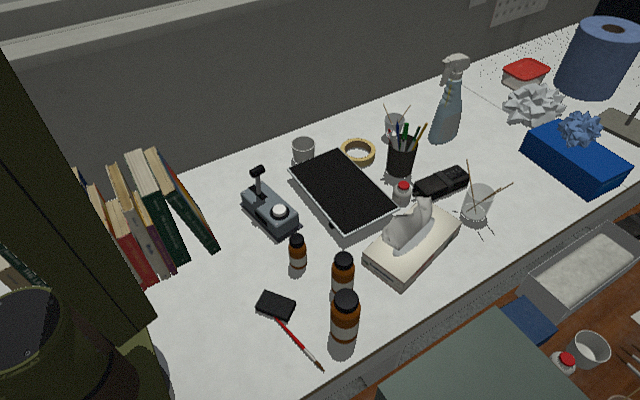

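View pics/top0.png

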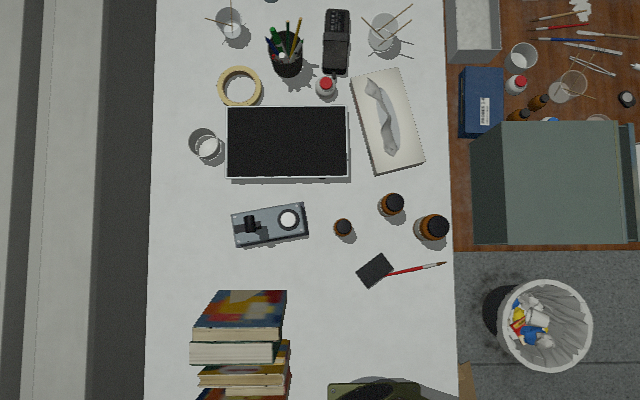

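View pics/wrist0.png

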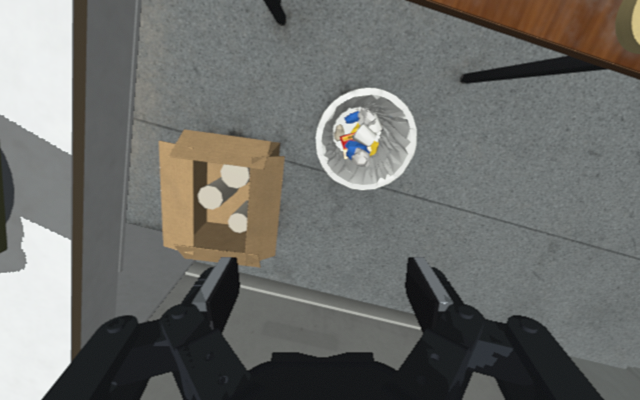

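The top view shows all three bottles: large at (434,227), medium at (392,203) and small at (344,227). The trip unit is at (270,224) with its button at (289,219), the mat at (288,142) and the white pot at (205,143). Next I'll measure them.

```bash
cat > h.py <<'E'
import numpy as np, cv2
from cell import arm
from scipy.spatial.transform import Rotation as R
def tool():
    s=arm.state(); T=np.eye(4); T[:3,:3]=R.from_quat(s['tool_rot']).as_matrix(); T[:3,3]=s['eef_pos']; return T
def pose(n,T=None):
    p=arm.camera_params(n); P=p['pose'] if 'pose' in p else (tool() if T is None else T)@p['tool_from_camera']
    return p,P
def ray(n,u,v,T=None):
    p,P=pose(n,T); f=200/np.tan(np.radians(p['fovy'])/2)
    d=P[:3,:3]@np.array([(u-p['cx'])/f,-(v-p['cy'])/f,-1]); return P[:3,3],d/np.linalg.norm(d)
def onz(n,u,v,z,T=None):
    o,d=ray(n,u,v,T); return o+d*(z-o[2])/d[2]
def proj(n,X,T=None):
    p,P=pose(n,T); f=200/np.tan(np.radians(p['fovy'])/2)
    c=P[:3,:3].T@(np.array(X)-P[:3,3]); return np.array([p['cx']+f*c[0]/-c[2],p['cy']-f*c[1]/-c[2]])
def tri(*obs):
    A=np.zeros((3,3));b=np.zeros(3)
    for o,d in obs:
        M=np.eye(3)-np.outer(d,d);A+=M;b+=M@o
    return np.linalg.solve(A,b)
E
python3 - <<'E'
from h import *
for n,a in (("top0",(200,80,260,200)),("top0",(320,100,140,170)),("scene0",(220,150,200,210))):
    im=cv2.imread(f"pics/{n}.png");x,y,w,h=a
    k=800/w if 600/h>800/w else 600/h
    cv2.imwrite(f"pics/{n}_{x}.png",cv2.resize(im[y:y+h,x:x+w],(int(w*k),int(h*k)),interpolation=cv2.INTER_CUBIC)); print(k)
im=cv2.imread("pics/top0.png")
g=cv2.cvtColor(im,cv2.COLOR_BGR2GRAY)
m=(g<45).astype(np.uint8)
c,_=cv2.findContours(m[90:290,150:460].copy(),cv2.RETR_EXTERNAL,cv2.CHAIN_APPROX_NONE)
for k in c:
    if cv2.contourArea(k)>60: print(cv2.contourArea(k),(np.array(cv2.minEnclosingCircle(k)[0])+[150,90]),cv2.minEnclosingCircle(k)[1],cv2.boxPoints(cv2.minAreaRect(k)).tolist() if cv2.contourArea(k)>3000 else '')
m=(g>215).astype(np.uint8)
print([ (onz("top",u,v,z).round(1)) for u,v,z in ((434,227,135),(392,203,115),(344,227,95),(289,219,64))])
E
```

```text
3.0
3.5294117647058822
2.857142857142857
594.0 [374. 270.] 18.384876251220703 
103.5 [343.5 227. ] 8.139510154724121 
350.0 [437.38708496 226.08387756] 11.100905418395996 
158.5 [251.79184723 223.59442139] 10.207901000976562 
122.5 [272.50445557 227.34529114] 36.11406326293945 
241.5 [394.24336243 202.4247818 ] 9.428018569946289 
7894.5 [286.44067383 142.        ] 67.61158752441406 [[78.0, 17.0], [196.0, 17.0], [196.0, 86.0], [78.0, 86.0]]
[array([ 439.8, -116.8,  135. ]), array([491.2, -35.7, 115. ]), array([442.8,  63.9,  95. ]), array([462.3, 181.6,  64. ])]
```

View pics/top0_200.png

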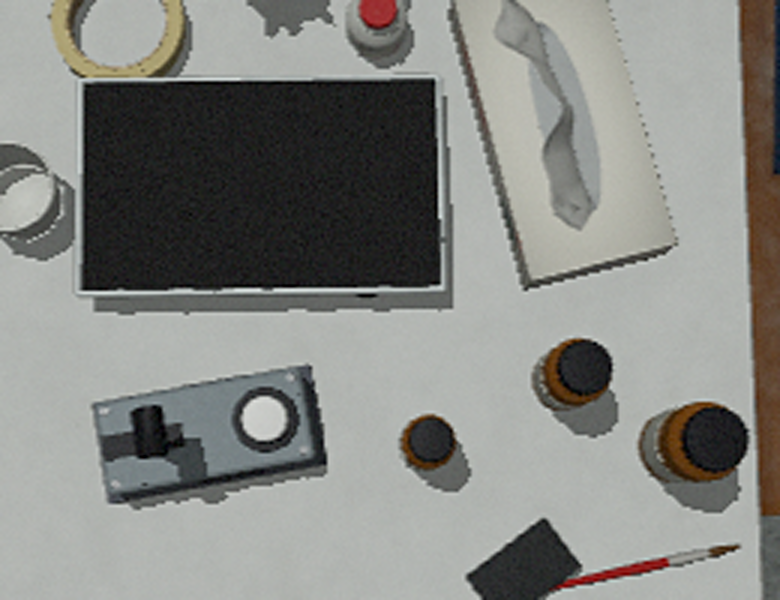

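View pics/top0_320.png

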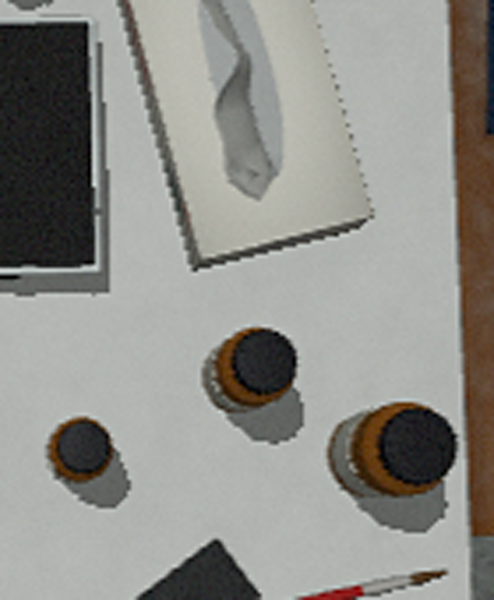

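View pics/scene0_220.png

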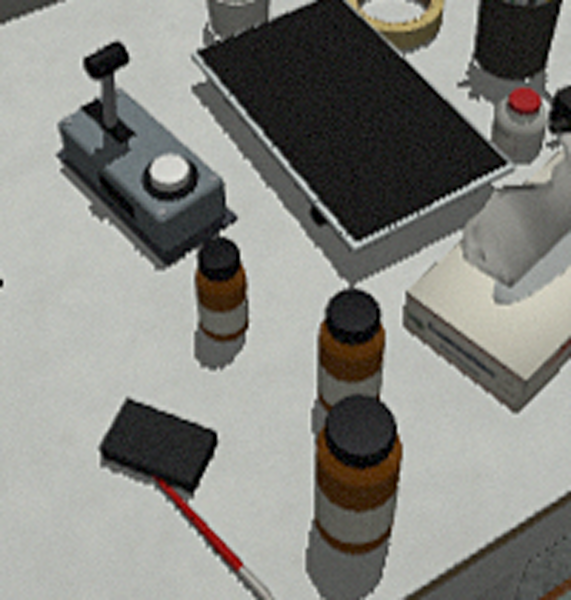

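```bash
python3 - <<'E'
from h import *
t=lambda x,y:(200+x/3,80+y/3)
s=lambda x,y:(220+x/2.857,150+y/2.857)
L={'large':((713,438),(361,425),135),'med':((583,369),(354,316),115),'small':((431.5,441),(220,251),95),'button':((265,419),(168,168),64),'knob':((147,431),(107,60),134)}
for k,(a,b,z) in L.items():
    print(k,onz('top',*t(*a),z).round(1),onz('scene',*s(*b),z).round(1),tri(ray('top',*t(*a)),ray('scene',*s(*b))).round(1))
for c in ((81,82),(437,80),(441,288),(80,290)): print('mat',onz('top',*t(*c),40).round(1))
for c in ((196,50),(508,164),(360,244)): print('shaker scene',onz('scene',*s(*c),40).round(1))
for c in ((95,403),(308,367),(318,437)): print('box',onz('top',*t(*c),50).round(1))
# pot, tissue box
print('pot rim',onz('top',*t(20,205),55).round(1))
for c in ((677,243),(527,288),(452,0)): print('tissue',onz('top',*t(*c),60).round(1))
# bench edge
print(onz('top',450,200,0),onz('top',150,200,0),onz('top',455,300,0))
E
```

```text
large [ 441.8 -124.4  135. ] [ 443.6 -126.8  135. ] [ 443.  -125.5  133. ]
med [491.1 -40.6 115. ] [492.9 -46.5 115. ] [493.5 -42.5 108.7]
small [442.8  64.3  95. ] [448.2  65.2  95. ] [444.9  63.6  98.3]
button [460.9 183.   64. ] [463.8 185.1  64. ] [461.6 182.5  67.5]
knob [449.4 259.2 134. ] [452.6 259.1 134. ] [450.8 258.6 134.9]
mat [719.9 324.2  40. ]
mat [720.2  52.8  40. ]
mat [559.6  52.1  40. ]
mat [559.8 322.6  40. ]
shaker scene [563.5 323.9  40. ]
shaker scene [722.   53.8  40. ]
shaker scene [566.   49.4  40. ]
box [474.4 308.6  50. ]
box [499.8 152.   50. ]
box [448.2 144.9  50. ]
pot rim [621.7 365.3  55. ]
tissue [ 589.3 -122.2   60. ]
tissue [556.3 -10.   60. ]
tissue [776.4  42.   60. ]
[ 507.49345155 -190.04940141    0.        ] [512.31317774 505.80804528   0.        ] [ 279.00950385 -192.37258007    0.        ]
```

```bash
cat >> h.py <<'E'
from scipy.linalg import logm,expm
import json
def plan(pos,Rt,n,T0=None):
    T0=tool() if T0 is None else T0
    T=np.eye(4);T[:3,:3]=Rt;T[:3,3]=pos
    rel=np.linalg.inv(T0)@T
    S=expm(np.real(logm(rel))/n)
    w=np.degrees(R.from_matrix(S[:3,:3]).as_rotvec()); t=S[:3,3]/1000
    print('x',n,'t',t.round(4),'w',w.round(2),'total',(rel[:3,3]).round(1),np.degrees(R.from_matrix(rel[:3,:3]).as_rotvec()).round(1))
    P=T0.copy();pts=[]
    for i in range(n): P=P@S;pts.append(P[:3,3].round(0).astype(int).tolist())
    print(pts[::max(1,n//4)],pts[-1])
def down(jaz):  # tool down, jaw (tool y) azimuth deg
    a=np.radians(jaz);y=np.array([np.cos(a),np.sin(a),0]);z=np.array([0,0,-1.]);return np.c_[np.cross(y,z),y,z]
def st():
    s=arm.state();print('t',round(s['clock'],2),'pos',s['eef_pos'].round(1),'q',s['joints'].round(3).tolist(),'F',s['wrist_force'].round(1),'w',round(s['gripper_width'],1))
    M=R.from_quat(s['tool_rot']).as_matrix();print('x',M[:,0].round(3),'y',M[:,1].round(3),'z',M[:,2].round(3))
    open('log.txt','a').write(json.dumps([s['joints'].tolist(),s['eef_pos'].tolist(),s['tool_rot'].tolist()])+'\n')
E
python3 - <<'E'
from h import *
st()
plan([461.5,183,130],down(9),20)
E
```

```text
t 0.15 pos [ 143.4 -504.5  241.7] q [-1.294, 0.261, -0.139, 1.173, 0.0, 1.571] F [ 0.3  0.4 -0.3] w 85.4
x [0.962 0.273 0.   ] y [ 0.273 -0.962 -0.002] z [-0.     0.001 -1.   ]
x 20 t [ 0.0408 -0.0071  0.0056] w [-0.   -0.   -4.16] total [ 493.9 -574.2  112.5] [ -0.1  -0.1 -83.1]
[[181, -487, 236], [343, -359, 208], [449, -183, 180], [486, 20, 152]] [462, 183, 130]
```

```bash
python3 -m creep '[{"tx":0.0408,"ty":-0.0071,"wz":-4.16},{"tx":0.0408,"ty":-0.0071,"wz":-4.16},{"tx":0.0408,"ty":-0.0071,"wz":-4.16},{"tx":0.0408,"ty":-0.0071,"wz":-4.16},{"tx":0.0408,"ty":-0.0071,"wz":-4.16}]' 0
python3 -m creep '[{"tx":0.0408,"ty":-0.0071,"wz":-4.16},{"tx":0.0408,"ty":-0.0071,"wz":-4.16},{"tx":0.0408,"ty":-0.0071,"wz":-4.16},{"tx":0.0408,"ty":-0.0071,"wz":-4.16},{"tx":0.0408,"ty":-0.0071,"wz":-4.16}]'
python3 -c "
from h import *
st()"
```

```text
t 0.15 pos [ 143.4 -504.5  241.7] q [-1.294, 0.261, -0.139, 1.173, 0.0, 1.571] F [ 0.3  0.4 -0.3] w 85.4
x [0.962 0.273 0.   ] y [ 0.273 -0.962 -0.002] z [-0.     0.001 -1.   ]$[0]: bad value
$[0]: bad value
```

```bash
python3 -m creep '[{"tx":0.0408,"ty":-0.0071,"wz":-4.16},{"tx":0.0408,"ty":-0.0071,"wz":-4.16},{"tx":0.0408,"ty":-0.0071,"wz":-4.16},{"tx":0.0408,"ty":-0.0071,"wz":-4.16},{"tx":0.0408,"ty":-0.0071,"wz":-4.16}]'
python3 -m creep '[{"tx":0.0408,"ty":-0.0071,"wz":-4.16},{"tx":0.0408,"ty":-0.0071,"wz":-4.16},{"tx":0.0408,"ty":-0.0071,"wz":-4.16},{"tx":0.0408,"ty":-0.0071,"wz":-4.16},{"tx":0.0408,"ty":-0.0071,"wz":-4.16}]'
python3 -m creep '[{},{}]'
python3 -c "
from h import *
st(); T=tool(); cv2.imwrite('pics/w1.png',arm.read_camera('wrist')[:,:,::-1])
print(proj('wrist',[461.5,183,64],T))
plan([461.5,183,100],down(9),4)"
```

```text
t 0.15 pos [ 143.4 -504.5  241.7] q [-1.294, 0.261, -0.139, 1.173, 0.0, 1.571] F [ 0.3  0.4 -0.3] w 85.4
x [0.962 0.273 0.   ] y [ 0.273 -0.962 -0.002] z [-0.     0.001 -1.   ]
[-717.61022233 -686.05592266]
x 4 t [ 0.1957 -0.0641  0.0355] w [-1.000e-02 -1.000e-02 -2.079e+01] total [ 493.9 -574.3  142.5] [ -0.1  -0.1 -83.1]
[[314, -389, 206], [433, -221, 171], [484, -22, 135], [461, 183, 100]] [461, 183, 100]$[0]: bad value
$[0]: bad value
$[0]: bad value
```

```bash
python3 -m creep '[{"tx":0.04,"ty":-0.007,"tz":0,"wx":0,"wy":0,"wz":-4.2}]' 0; python3 -m creep '[{"tx":0.04,"ty":-0.007,"tz":0,"wz":-4.2}]'; python3 -m creep '[]'
```

```text
clock: 0.32
eef_pos: [179.0, -488.0, 241.9]
tool_rot: [0.985, 0.173, -0.0, 0.0]
wrist_force: [0.5, 0.3, 0.4]
gripper_width: 69.6$[0]: bad value
$: bad value
```

```bash
python3 -m creep '[{"tx":0.041,"ty":-0.007,"tz":0,"wx":0,"wy":0,"wz":-4.2},{"tx":0.041,"ty":-0.007,"tz":0,"wx":0,"wy":0,"wz":-4.2},{"tx":0.041,"ty":-0.007,"tz":0,"wx":0,"wy":0,"wz":-4.2},{"tx":0.041,"ty":-0.007,"tz":0,"wx":0,"wy":0,"wz":-4.2},{"tx":0.041,"ty":-0.007,"tz":0,"wx":0,"wy":0,"wz":-4.2}]'
python3 -m creep '[{"tx":0.041,"ty":-0.007,"tz":0,"wx":0,"wy":0,"wz":-4.2},{"tx":0.041,"ty":-0.007,"tz":0,"wx":0,"wy":0,"wz":-4.2},{"tx":0.041,"ty":-0.007,"tz":0,"wx":0,"wy":0,"wz":-4.2},{"tx":0.041,"ty":-0.007,"tz":0,"wx":0,"wy":0,"wz":-4.2},{"tx":0.041,"ty":-0.007,"tz":0,"wx":0,"wy":0,"wz":-4.2}]'
python3 -m creep '[{"tx":0.041,"ty":-0.007,"tz":0,"wx":0,"wy":0,"wz":-4.2},{"tx":0.041,"ty":-0.007,"tz":0,"wx":0,"wy":0,"wz":-4.2},{"tx":0.041,"ty":-0.007,"tz":0,"wx":0,"wy":0,"wz":-4.2},{"tx":0.041,"ty":-0.007,"tz":0,"wx":0,"wy":0,"wz":-4.2},{"tx":0.041,"ty":-0.007,"tz":0,"wx":0,"wy":0,"wz":-4.2}]'
python3 -c "
from h import *
st();plan([461.5,183,140],down(9),4)"
```

```text
clock: 0.95
eef_pos: [343.7, -358.6, 242.1]
tool_rot: [0.936, 0.352, -0.0, -0.0]
wrist_force: [0.8, -0.2, -0.3]
gripper_width: -0.1
clock: 1.58
eef_pos: [449.3, -180.7, 242.1]
tool_rot: [0.856, 0.517, -0.0, -0.0]
wrist_force: [0.4, 0.4, 0.6]
gripper_width: 0.1
clock: 2.2
eef_pos: [484.2, 23.2, 242.1]
tool_rot: [0.748, 0.664, -0.0, -0.0]
wrist_force: [0.9, -0.4, -0.2]
gripper_width: -0.1
t 2.2 pos [484.2  23.2 242.1] q [0.048, 0.191, -0.23, 1.149, 0.0, 1.737] F [ 0.9 -0.4 -0.2] w -0.1
x [0.118 0.993 0.   ] y [ 0.993 -0.118 -0.   ] z [-0.  0. -1.]
x 4 t [ 0.04   -0.0063  0.0255] w [-0.   -0.   -3.95] total [156.  -41.5 102.1] [ -0.   -0.  -15.8]
[[483, 64, 217], [478, 104, 191], [471, 144, 166], [462, 183, 140]] [462, 183, 140]
```

```bash
python3 -m creep '[{"tx":0.04,"ty":-0.0063,"tz":0.015,"wx":0,"wy":0,"wz":-4},{"tx":0.04,"ty":-0.0063,"tz":0.015,"wx":0,"wy":0,"wz":-4},{"tx":0.04,"ty":-0.0063,"tz":0.015,"wx":0,"wy":0,"wz":-4},{"tx":0.04,"ty":-0.0063,"tz":0.015,"wx":0,"wy":0,"wz":-4},{"tx":0,"ty":0,"tz":0.02,"wx":0,"wy":0,"wz":0}]'
python3 -c "
from h import *
st();T=tool(); im=arm.read_camera('wrist')[:,:,::-1].copy();cv2.imwrite('pics/w1.png',im)
print(proj('wrist',[461.5,183,64],T),proj('wrist',[450,259,134],T))
plan([461.5,183,85],down(9),1)"
```

```text
clock: 2.82
eef_pos: [461.3, 184.2, 162.0]
tool_rot: [0.647, 0.762, 0.001, -0.0]
wrist_force: [-0.1, 1.1, -0.7]
gripper_width: 0.1
t 2.83 pos [461.3 184.2 162. ] q [0.38, 0.261, -0.356, 0.953, 0.001, 1.788] F [-0.1  1.1 -0.7] w 0.1
x [-0.162  0.987  0.001] y [0.987 0.162 0.001] z [ 0.001  0.001 -1.   ]
[321.65172255 206.05902475] [323.14810091 116.21090666]
x 1 t [0.0003 0.0021 0.0742] w [-0.23  0.05  0.23] total [ 0.3  2.1 74.2] [-0.2  0.   0.2]
[[462, 183, 85]] [462, 183, 85]
```

View pics/w1.png

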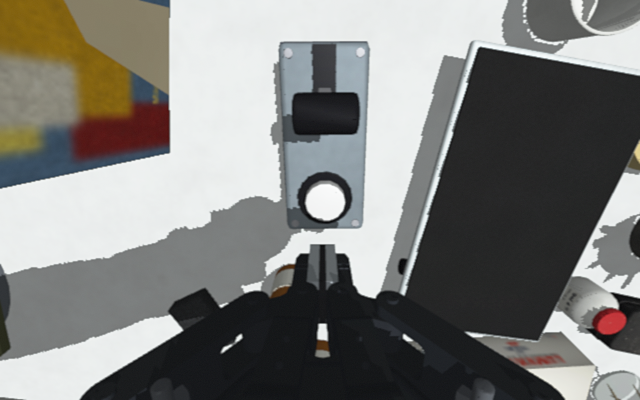

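```bash
python3 -c "
from h import *
T=tool()
print(onz('wrist',326,202,64,T),onz('wrist',326,112,135,T),onz('wrist',281,42,50,T),onz('wrist',368,42,50,T),onz('wrist',363,226,50,T))
for p in ((270,230),(289,140),(213,250),(160,310)):pass
"
```

```text
[462.27231938 186.15010251  64.        ] [449.44508441 259.74436922 135.        ] [409.83879454 299.78003108  50.        ] [473.2845215  309.97361568  50.        ] [499.97182628 163.87400052  50.        ]
```

```bash
python3 -m creep '[{"tx":0.001,"ty":0.001,"tz":0.03,"wx":0,"wy":0,"wz":0},{"tx":0,"ty":0,"tz":0.03,"wx":0,"wy":0,"wz":0},{"tx":0,"ty":0,"tz":0.01,"wx":0,"wy":0,"wz":0},{"tx":0,"ty":0,"tz":0,"wx":0,"wy":0,"wz":0}]'
python3 -m creep '[{"tx":0,"ty":0,"tz":0.008,"wx":0,"wy":0,"wz":0},{"tx":0,"ty":0,"tz":0.005,"wx":0,"wy":0,"wz":0},{"tx":0,"ty":0,"tz":0,"wx":0,"wy":0,"wz":0}]'
```

```text
clock: 3.38
eef_pos: [462.2, 182.5, 92.2]
tool_rot: [0.649, 0.761, -0.001, -0.0]
wrist_force: [0.8, 0.1, -0.6]
gripper_width: -0.1
clock: 3.75
eef_pos: [462.4, 182.8, 79.2]
tool_rot: [0.649, 0.761, -0.0, -0.0]
wrist_force: [0.4, -0.3, 0.2]
gripper_width: 0.2
```

```bash
python3 -m creep '[{"tx":0,"ty":0,"tz":0.004,"wx":0,"wy":0,"wz":0},{"tx":0,"ty":0,"tz":0,"wx":0,"wy":0,"wz":0}]'
python3 -m creep '[{"tx":0,"ty":0,"tz":0.003,"wx":0,"wy":0,"wz":0},{"tx":0,"ty":0,"tz":0,"wx":0,"wy":0,"wz":0}]'
python3 -m creep '[{"tx":0,"ty":0,"tz":0.003,"wx":0,"wy":0,"wz":0},{"tx":0,"ty":0,"tz":0,"wx":0,"wy":0,"wz":0}]'
```

```text
clock: 4.0
eef_pos: [462.6, 182.9, 75.2]
tool_rot: [0.649, 0.761, 0.0, 0.0]
wrist_force: [0.0, -0.6, -0.0]
gripper_width: 0.2
clock: 4.25
eef_pos: [462.7, 182.9, 72.4]
tool_rot: [0.649, 0.761, 0.0, 0.0]
wrist_force: [0.3, 0.0, 1.9]
gripper_width: 0.0
clock: 4.5
eef_pos: [462.7, 182.9, 69.4]
tool_rot: [0.649, 0.761, 0.0, 0.0]
wrist_force: [-1.3, -0.6, 4.1]
gripper_width: -0.1
```

```bash
python3 -m creep '[{"tx":0,"ty":0,"tz":0.002,"wx":0,"wy":0,"wz":0},{"tx":0,"ty":0,"tz":0,"wx":0,"wy":0,"wz":0}]'
python3 -m creep '[{"tx":0,"ty":0,"tz":0.001,"wx":0,"wy":0,"wz":0},{"tx":0,"ty":0,"tz":0.001,"wx":0,"wy":0,"wz":0},{"tx":0,"ty":0,"tz":0,"wx":0,"wy":0,"wz":0}]'
```

```text
clock: 4.75
eef_pos: [462.7, 182.9, 68.0]
tool_rot: [0.649, 0.761, 0.0, 0.0]
wrist_force: [-1.9, -0.8, 8.6]
gripper_width: 0.1
clock: 5.12
eef_pos: [462.8, 183.0, 67.7]
tool_rot: [0.649, 0.761, 0.001, 0.0]
wrist_force: [-5.2, -2.2, 23.9]
gripper_width: -0.1
```

```bash
python3 -m creep '[{"tx":0,"ty":0,"tz":-0.03,"wx":0,"wy":0,"wz":0},{"tx":0,"ty":0,"tz":-0.04,"wx":0,"wy":0,"wz":0},{"tx":0,"ty":0,"tz":-0.04,"wx":0,"wy":0,"wz":0},{"tx":0,"ty":0,"tz":-0.02,"wx":0,"wy":0,"wz":0},{"tx":0,"ty":0,"tz":0,"wx":0,"wy":0,"wz":0}]' 0.07
python3 -c "
from h import *
st();T=tool(); im=arm.read_camera('wrist')[:,:,::-1].copy();cv2.imwrite('pics/w2.png',im)
cv2.imwrite('pics/t2.png',arm.read_camera('top')[:,:,::-1])
a=np.radians(99.5);y=np.array([np.cos(a),np.sin(a)]);h=np.array([462.3,185])+88*y;k=h+83*y;print(h,k,proj('wrist',[*k,87],T),proj('top',[*k,87]))
"
```

```text
clock: 5.75
eef_pos: [463.6, 183.2, 196.3]
tool_rot: [0.649, 0.761, 0.001, 0.001]
wrist_force: [-0.2, -0.1, -0.8]
gripper_width: 70.2
t 5.75 pos [463.6 183.2 196.3] q [0.376, 0.238, -0.292, 1.038, -0.0, 1.789] F [-0.2 -0.1 -0.8] w 70.2
x [-0.157  0.988  0.001] y [0.988 0.157 0.003] z [ 0.003  0.001 -1.   ]
[447.77581068 271.79313294] [434.0768594  353.65483786] [317.64029531 -38.09575637] [207.19888025 232.32275888]
```

View pics/w2.png

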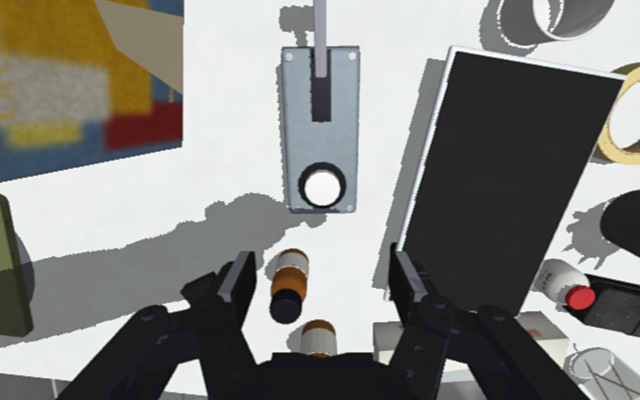

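View pics/t2.png

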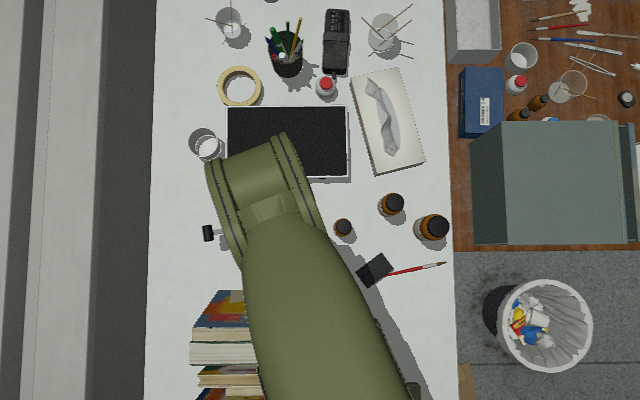

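```bash
python3 -c "
from h import *
for a in ((287,291),(218,291),(277,343),(190,343)):
  for b in ((152,147),(120,152),(75,168),(110,162)):
    X=tri(ray('top',*a),ray('scene',*b)); print(a,b,X.round(0),(proj('top',X)-a).round(0),(proj('scene',X)-b).round(0))
for z in (0,100,200): print(z,onz('top',287,291,z).round(0),onz('top',190,343,z).round(0),onz('scene',218,250,z).round(0))
st()
im=cv2.imread('pics/scene0.png')[120:320,40:240];cv2.imwrite('pics/bk.png',cv2.resize(im,(600,600)))
im=cv2.imread('pics/top0.png')[270:400,170:310];cv2.imwrite('pics/bk2.png',cv2.resize(im,(600,557)))
"
```

```text
(287, 291) (152, 147) [293. 175. 348.] [-3. 27.] [25. -5.]
(287, 291) (120, 152) [269. 172. 362.] [-1. 44.] [ 42. -11.]
(287, 291) (75, 168) [238. 160. 374.] [ 6. 67.] [ 67. -22.]
(287, 291) (110, 162) [259. 170. 352.] [ 0. 49.] [ 48. -13.]
(218, 291) (152, 147) [292. 301. 258.] [-3. 20.] [18. -3.]
(218, 291) (120, 152) [264. 295. 275.] [-2. 39.] [34. -9.]
(218, 291) (75, 168) [226. 279. 293.] [ 5. 64.] [ 59. -21.]
(218, 291) (110, 162) [251. 295. 262.] [-1. 45.] [ 40. -11.]
(277, 343) (152, 147) [253. 186. 347.] [-0.  1.] [ 1. -0.]
(277, 343) (120, 152) [229. 189. 350.] [-2. 17.] [17. -2.]
(277, 343) (75, 168) [194. 185. 348.] [ 0. 41.] [41. -9.]
(277, 343) (110, 162) [217. 190. 336.] [-2. 23.] [23. -4.]
(190, 343) (152, 147) [247. 344. 238.] [ 2. -7.] [-6.  0.]
(190, 343) (120, 152) [216. 351. 237.] [-2. 11.] [10. -1.]
(190, 343) (75, 168) [171. 350. 232.] [-1. 37.] [34. -7.]
(190, 343) (110, 162) [200. 357. 215.] [-2. 17.] [16. -2.]
0 [303. 189.   0.] [190. 406.   0.] [301. 199.  -0.]
100 [311. 184. 100.] [209. 381. 100.] [292. 121. 100.]
200 [320. 179. 200.] [228. 357. 200.] [282.  43. 200.]
t 5.85 pos [461.9 182.6 194.2] q [0.377, 0.24, -0.296, 1.037, 0.0, 1.789] F [-0.3 -0.1 -0.9] w 70.0
x [-0.157  0.988 -0.   ] y [ 0.988  0.157 -0.001] z [-0.001 -0.001 -1.   ]
```

View pics/bk.png

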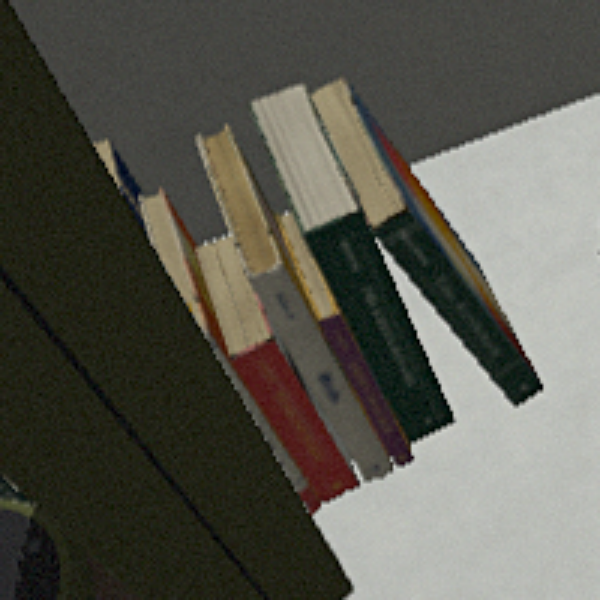

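View pics/bk2.png

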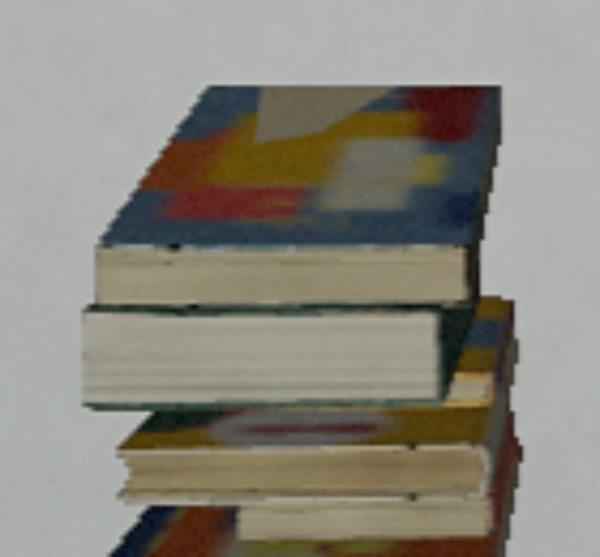

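```bash
python3 -c "
from h import *
a=(281.5,326.7);b=(176,190)
X=tri(ray('top',*a),ray('scene',*b)); print(X.round(0),proj('top',X)-a,proj('scene',X)-b)
a=(273,342);b=(142,197)
X=tri(ray('top',*a),ray('scene',*b)); print(X.round(0),proj('top',X)-a,proj('scene',X)-b)
for z in (200,220,250): print(onz('top',195,327,z).round(0))
cv2.imwrite('pics/s2.png',arm.read_camera('scene')[:,:,::-1])
"
```

```text
[262. 186. 238.] [ 0.07395481 -0.3429101 ] [-0.33219716  0.03998384]
[218. 204. 231.] [-1.33405434  9.26609586] [ 9.00889305 -1.37669765]
[257. 348. 200.]
[260. 343. 220.]
[264. 336. 250.]
```

View pics/s2.png

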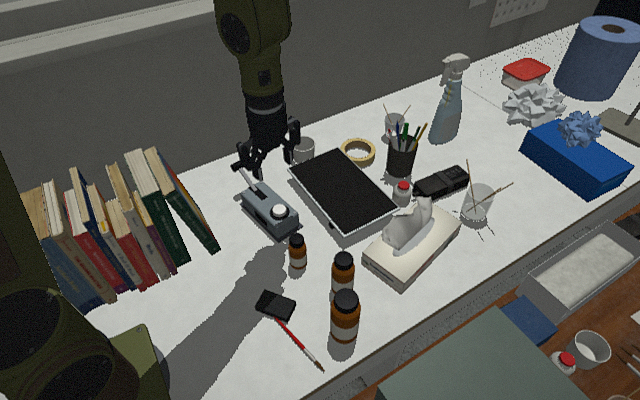

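```bash
python3 -m creep '[{"tx":0.04,"ty":0,"tz":0,"wx":0,"wy":0,"wz":0},{"tx":0.045,"ty":0,"tz":0,"wx":0,"wy":0,"wz":0},{"tx":0.045,"ty":0,"tz":0,"wx":0,"wy":0,"wz":0},{"tx":0.044,"ty":0,"tz":0,"wx":0,"wy":0,"wz":0},{"tx":0,"ty":0,"tz":0,"wx":0,"wy":0,"wz":0}]'
python3 -m creep '[{"tx":0,"ty":0,"tz":0.03,"wx":0,"wy":0,"wz":0},{"tx":0,"ty":0,"tz":0.02,"wx":0,"wy":0,"wz":0},{"tx":0,"ty":0,"tz":0,"wx":0,"wy":0,"wz":0}]'
python3 -c "
from h import *
st();T=tool(); im=arm.read_camera('wrist')[:,:,::-1].copy();cv2.imwrite('pics/w3.png',im)
cv2.imwrite('pics/s3.png',arm.read_camera('scene')[:,:,::-1])
print(proj('wrist',[434,353.7,87],T))
"
```

```text
clock: 6.52
eef_pos: [434.0, 356.9, 193.3]
tool_rot: [0.648, 0.762, -0.001, -0.0]
wrist_force: [0.4, -0.6, -0.3]
gripper_width: 70.0
clock: 6.9
eef_pos: [433.4, 352.3, 142.6]
tool_rot: [0.649, 0.76, -0.003, -0.0]
wrist_force: [-0.4, 0.4, 0.1]
gripper_width: 70.2
t 6.9 pos [433.4 352.3 142.6] q [0.683, 0.38, -0.231, 0.966, -0.0, 2.096] F [-0.4  0.4  0.1] w 70.2
x [-0.157  0.988 -0.004] y [ 0.988  0.157 -0.006] z [-0.005 -0.004 -1.   ]
[323.39652028 223.35718293]
```

View pics/w3.png

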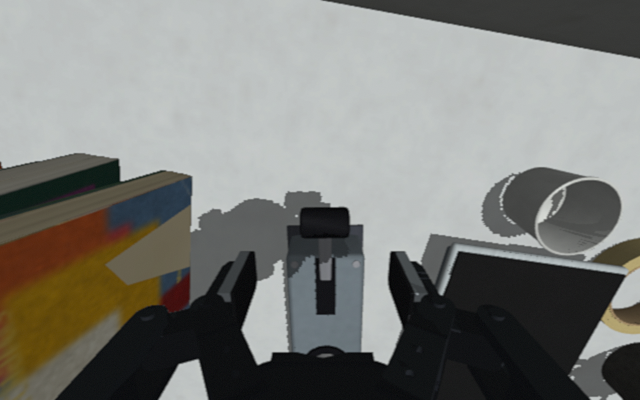

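View pics/s3.png

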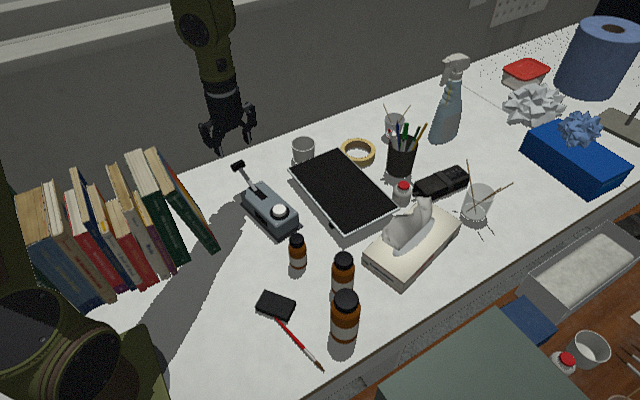

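Handle is at (325,222) in the wrist view, where I predicted it, and it is centred between the fingers. I'll descend and grip it.

```bash
python3 -m creep '[{"tx":0,"ty":0.0005,"tz":0.03,"wx":0,"wy":0,"wz":0},{"tx":0,"ty":0,"tz":0.02,"wx":0,"wy":0,"wz":0},{"tx":0,"ty":0,"tz":0.012,"wx":0,"wy":0,"wz":0},{"tx":0,"ty":0,"tz":0,"wx":0,"wy":0,"wz":0}]'
python3 -m creep '[{"tx":0,"ty":0,"tz":0,"wx":0,"wy":0,"wz":0},{"tx":0,"ty":0,"tz":0,"wx":0,"wy":0,"wz":0},{"tx":0,"ty":0,"tz":0,"wx":0,"wy":0,"wz":0},{"tx":0,"ty":0,"tz":0,"wx":0,"wy":0,"wz":0}]' 0
python3 -c "
from h import *
st();im=arm.read_camera('wrist')[:,:,::-1].copy();cv2.imwrite('pics/w4.png',im)
"
```

```text
clock: 7.5
eef_pos: [435.5, 354.5, 83.2]
tool_rot: [0.649, 0.761, -0.0, -0.0]
wrist_force: [-0.7, 0.6, 0.7]
gripper_width: 70.0
clock: 8.0
eef_pos: [434.4, 355.1, 84.6]
tool_rot: [0.649, 0.761, -0.0, -0.001]
wrist_force: [-4.5, -1.0, 7.0]
gripper_width: 33.0
t 8.0 pos [434.4 355.1  84.6] q [0.684, 0.432, -0.317, 0.822, 0.002, 2.095] F [-4.5 -1.   7. ] w 33.0
x [-0.159  0.987  0.001] y [ 0.987  0.159 -0.001] z [-0.002  0.001 -1.   ]
```

View pics/w4.png

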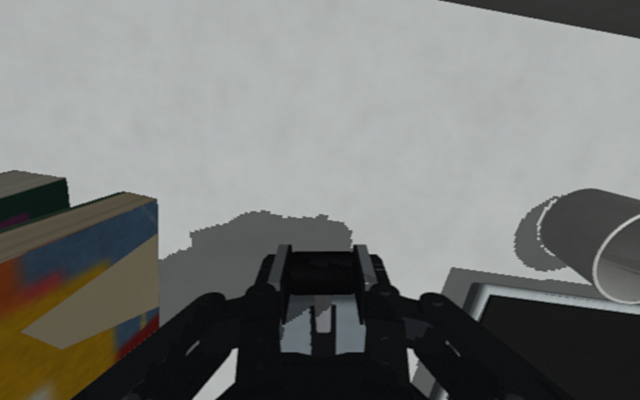

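```bash
python3 -m creep '[{"tx":-0.0062,"ty":0,"tz":-0.0096,"wx":0,"wy":0,"wz":0},{"tx":-0.0072,"ty":0,"tz":-0.0088,"wx":0,"wy":0,"wz":0},{"tx":-0.0083,"ty":0,"tz":-0.0079,"wx":0,"wy":0,"wz":0}]'
python3 -m creep '[{"tx":-0.0091,"ty":0,"tz":-0.0068,"wx":0,"wy":0,"wz":0},{"tx":-0.0099,"ty":0,"tz":-0.0056,"wx":0,"wy":0,"wz":0},{"tx":0,"ty":0,"tz":0,"wx":0,"wy":0,"wz":0}]'
```

```text
clock: 8.43
eef_pos: [438.2, 332.3, 109.6]
tool_rot: [0.649, 0.761, -0.001, -0.0]
wrist_force: [-3.0, -0.0, -7.1]
gripper_width: 32.8
clock: 8.8
eef_pos: [441.6, 312.9, 121.9]
tool_rot: [0.65, 0.76, -0.001, 0.0]
wrist_force: [-4.3, -0.8, -6.8]
gripper_width: 32.3
```

```bash
python3 -m creep '[{"tx":-0.0105,"ty":0,"tz":-0.0045,"wx":0,"wy":0,"wz":0},{"tx":-0.011,"ty":0,"tz":-0.0031,"wx":0,"wy":0,"wz":0},{"tx":-0.0112,"ty":0,"tz":-0.0018,"wx":0,"wy":0,"wz":0}]'
python3 -m creep '[{"tx":-0.0114,"ty":0,"tz":-0.0005,"wx":0,"wy":0,"wz":0},{"tx":-0.0114,"ty":0,"tz":0.0009,"wx":0,"wy":0,"wz":0},{"tx":0,"ty":0,"tz":0,"wx":0,"wy":0,"wz":0}]'
python3 -c "
from h import *
st();
cv2.imwrite('pics/s5.png',arm.read_camera('scene')[100:300,150:400,::-1].repeat(3,0).repeat(3,1))
"
```

```text
clock: 9.18
eef_pos: [446.8, 282.1, 131.7]
tool_rot: [0.649, 0.761, 0.0, -0.001]
wrist_force: [-4.7, 3.2, -7.6]
gripper_width: 32.7
clock: 9.55
eef_pos: [450.8, 259.2, 132.1]
tool_rot: [0.65, 0.76, 0.001, -0.0]
wrist_force: [-6.1, 2.0, -1.5]
gripper_width: 32.4
t 9.55 pos [450.8 259.2 132.1] q [0.521, 0.324, -0.351, 0.896, 0.001, 1.936] F [-6.1  2.  -1.5] w 32.4
x [-0.156  0.988  0.001] y [0.988 0.156 0.   ] z [ 0.     0.001 -1.   ]
```

View pics/s5.png

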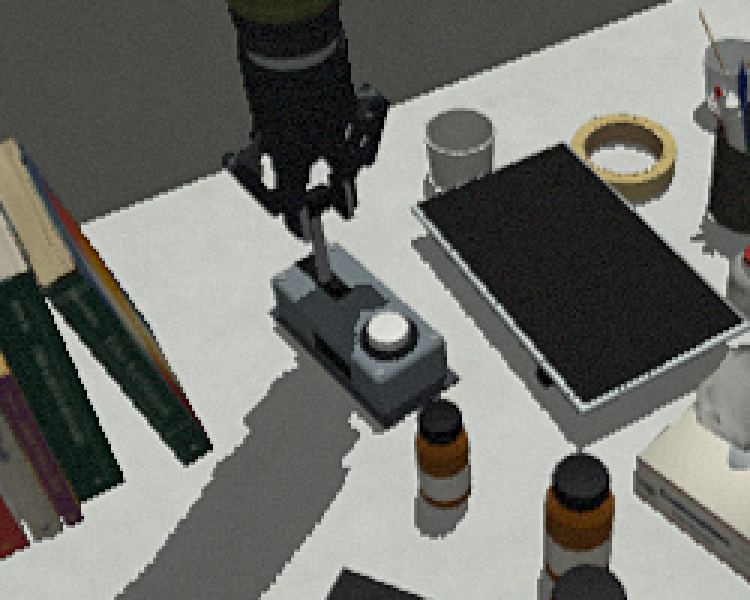

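```bash
python3 -m creep '[{"tx":0,"ty":0,"tz":0,"wx":0,"wy":0,"wz":0},{"tx":0,"ty":0,"tz":0,"wx":0,"wy":0,"wz":0},{"tx":0,"ty":0,"tz":0,"wx":0,"wy":0,"wz":0}]' 0.07
python3 -m creep '[{"tx":0,"ty":0,"tz":-0.02,"wx":0,"wy":0,"wz":0},{"tx":0,"ty":0,"tz":-0.04,"wx":0,"wy":0,"wz":0},{"tx":0,"ty":0,"tz":-0.04,"wx":0,"wy":0,"wz":0},{"tx":0,"ty":0,"tz":-0.02,"wx":0,"wy":0,"wz":0},{"tx":0,"ty":0,"tz":0,"wx":0,"wy":0,"wz":0}]' 0.0854
python3 -c "
from h import *
st();
cv2.imwrite('pics/w6.png',arm.read_camera('wrist')[:,:,::-1])
cv2.imwrite('pics/s6.png',arm.read_camera('scene')[100:300,150:400,::-1].repeat(3,0).repeat(3,1))
"
```

```text
clock: 9.98
eef_pos: [452.3, 260.0, 132.0]
tool_rot: [0.649, 0.761, 0.001, 0.001]
wrist_force: [1.2, 0.0, 1.0]
gripper_width: 70.1
clock: 10.6
eef_pos: [452.3, 260.4, 253.0]
tool_rot: [0.649, 0.761, 0.002, 0.001]
wrist_force: [0.2, 0.4, 0.4]
gripper_width: 85.3
t 10.6 pos [452.3 260.4 253. ] q [0.523, 0.247, -0.128, 1.191, -0.001, 1.935] F [0.2 0.4 0.4] w 85.3
x [-0.157  0.988  0.001] y [0.988 0.157 0.005] z [ 0.005  0.002 -1.   ]
```

View pics/s6.png

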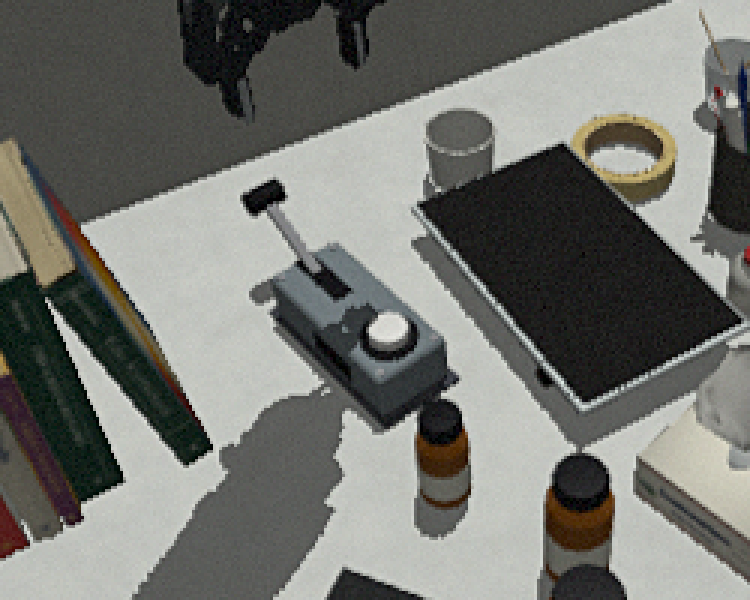

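View pics/w6.png

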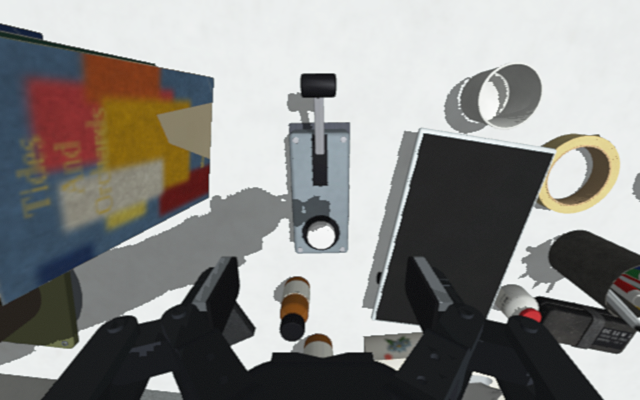

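```bash
python3 -c "
from h import *
T=tool();st();print(onz('wrist',318,84,93,T),proj('wrist',[434,353.7,87],T),proj('wrist',[434,353.7,98],T))
# target for push start: handle + 30mm along y'
y=np.array([-.16,.987]);k=np.array([434,353.7]);
plan([*(k+30*y),200],down(9.1),4)
"
```

```text
t 10.7 pos [450.7 259.6 250.5] q [0.523, 0.249, -0.132, 1.19, -0.0, 1.935] F [ 0.4 -0.5 -1. ] w 85.4
x [-0.157  0.988 -0.   ] y [ 0.988  0.157 -0.   ] z [-0. -0. -1.]
[432.09409067 354.68163137  93.        ] [319.9195876   85.71809445] [319.83412301  85.2529943 ]
x 4 t [ 0.0314 -0.0004  0.0126] w [-0.    0.01 -0.01] total [125.6  -1.8  50.4] [-0.  0. -0.]
[[445, 291, 238], [440, 321, 225], [435, 352, 213], [429, 383, 200]] [429, 383, 200]
```

The lever fell back when I released the grip, because the pads kicked it over. It's fully down again, handle at (318,84). This time I'll push it up from behind with closed fingers and back away from it.

```bash
python3 -m creep '[{"tx":0.032,"ty":0,"tz":0,"wx":0,"wy":0,"wz":0},{"tx":0.032,"ty":-0.001,"tz":0.01,"wx":0,"wy":0,"wz":0},{"tx":0.032,"ty":-0.001,"tz":0.02,"wx":0,"wy":0,"wz":0},{"tx":0.031,"ty":0,"tz":0.02,"wx":0,"wy":0,"wz":0},{"tx":0,"ty":0,"tz":0,"wx":0,"wy":0,"wz":0}]' 0
python3 -m creep '[{"tx":0,"ty":0,"tz":0.03,"wx":0,"wy":0,"wz":0},{"tx":0,"ty":0,"tz":0.04,"wx":0,"wy":0,"wz":0},{"tx":0,"ty":0,"tz":0.04,"wx":0,"wy":0,"wz":0},{"tx":0,"ty":0,"tz":0.015,"wx":0,"wy":0,"wz":0},{"tx":0,"ty":0,"tz":0,"wx":0,"wy":0,"wz":0}]'
python3 -c "
from h import *
st();k=np.array([434,353.7]);p=arm.state()['eef_pos'];print((p[:2]-k)@[-.16,.987],(p[:2]-k)@[.987,.16])
cv2.imwrite('pics/s7.png',arm.read_camera('scene')[100:300,150:400,::-1].repeat(3,0).repeat(3,1))
"
```

```text
clock: 11.32
eef_pos: [426.8, 385.1, 197.4]
tool_rot: [0.648, 0.762, -0.003, -0.0]
wrist_force: [0.6, -0.7, 0.1]
gripper_width: -0.3
clock: 11.95
eef_pos: [427.8, 383.2, 74.8]
tool_rot: [0.649, 0.76, -0.002, -0.0]
wrist_force: [0.1, 0.5, 1.3]
gripper_width: 0.1
t 11.95 pos [427.8 383.2  74.8] q [0.731, 0.464, -0.292, 0.819, -0.0, 2.144] F [0.1 0.5 1.3] w 0.1
x [-0.157  0.988 -0.002] y [ 0.988  0.157 -0.003] z [-0.003 -0.003 -1.   ]
30.123973658846964 -1.3773127042727502
```

View pics/s7.png

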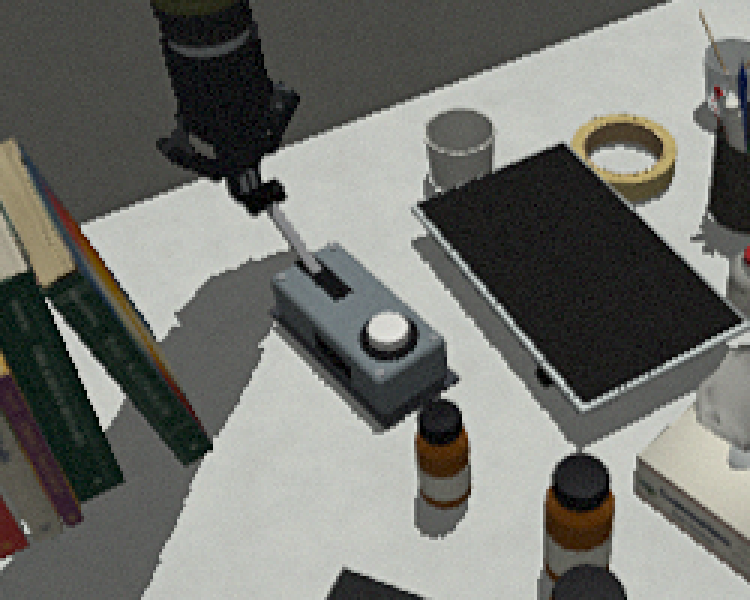

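```bash
python3 -m creep '[{"tx":-0.007,"ty":0.001,"tz":0,"wx":0,"wy":0,"wz":0},{"tx":-0.004,"ty":0,"tz":-0.004,"wx":0,"wy":0,"wz":0},{"tx":0,"ty":0,"tz":0,"wx":0,"wy":0,"wz":0}]'
python3 -m creep '[{"tx":-0.0062,"ty":0,"tz":-0.010,"wx":0,"wy":0,"wz":0},{"tx":-0.0072,"ty":0,"tz":-0.0095,"wx":0,"wy":0,"wz":0},{"tx":-0.0083,"ty":0,"tz":-0.009,"wx":0,"wy":0,"wz":0},{"tx":0,"ty":0,"tz":0,"wx":0,"wy":0,"wz":0}]'
python3 -c "
from h import *
st();k=np.array([434,353.7]);p=arm.state()['eef_pos'];print((p[:2]-k)@[-.16,.987],(p[:2]-k)@[.987,.16])
cv2.imwrite('pics/s8.png',arm.read_camera('scene')[100:300,150:400,::-1].repeat(3,0).repeat(3,1))
"
```

```text
clock: 12.38
eef_pos: [432.7, 375.2, 81.7]
tool_rot: [0.649, 0.761, 0.002, 0.0]
wrist_force: [0.5, 1.8, 0.6]
gripper_width: -0.4
clock: 12.88
eef_pos: [434.8, 351.4, 109.2]
tool_rot: [0.65, 0.76, -0.0, 0.0]
wrist_force: [0.5, 1.4, 0.7]
gripper_width: -0.2
t 12.88 pos [434.8 351.4 109.2] q [0.68, 0.406, -0.287, 0.878, -0.001, 2.094] F [0.5 1.4 0.7] w -0.2
x [-0.156  0.988 -0.001] y [ 0.988  0.156 -0.   ] z [ 0.    -0.001 -1.   ]
-2.4392519607647025 0.4579842518476074
```

View pics/s8.png

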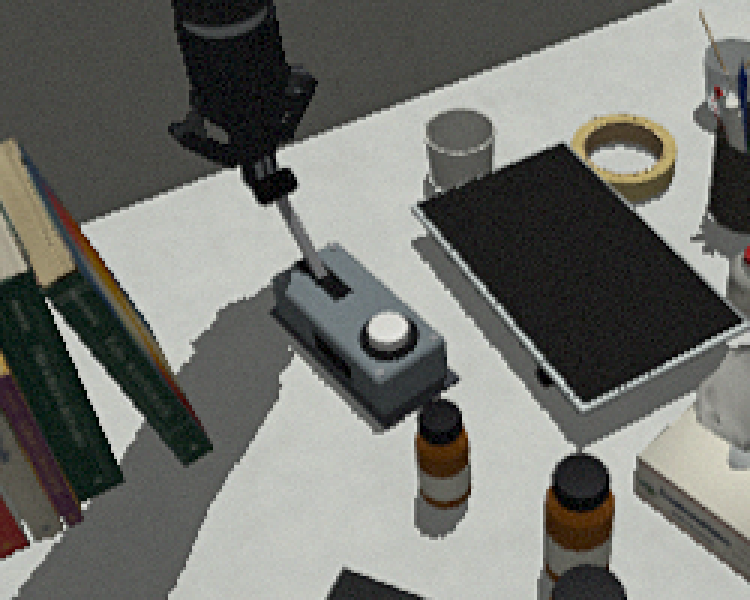

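```bash
python3 -m creep '[{"tx":-0.0091,"ty":0,"tz":-0.0075,"wx":0,"wy":0,"wz":0},{"tx":-0.0099,"ty":0,"tz":-0.0065,"wx":0,"wy":0,"wz":0},{"tx":-0.0105,"ty":0,"tz":-0.005,"wx":0,"wy":0,"wz":0},{"tx":-0.010,"ty":0,"tz":-0.003,"wx":0,"wy":0,"wz":0},{"tx":0,"ty":0,"tz":0,"wx":0,"wy":0,"wz":0}]'
python3 -m creep '[{"tx":-0.007,"ty":0,"tz":-0.001,"wx":0,"wy":0,"wz":0},{"tx":-0.005,"ty":0,"tz":0,"wx":0,"wy":0,"wz":0},{"tx":-0.004,"ty":0,"tz":0,"wx":0,"wy":0,"wz":0},{"tx":-0.004,"ty":0,"tz":0,"wx":0,"wy":0,"wz":0},{"tx":0,"ty":0,"tz":0,"wx":0,"wy":0,"wz":0}]'
python3 -m creep '[{"tx":-0.004,"ty":0,"tz":0,"wx":0,"wy":0,"wz":0},{"tx":-0.003,"ty":0,"tz":0,"wx":0,"wy":0,"wz":0},{"tx":-0.003,"ty":0,"tz":0,"wx":0,"wy":0,"wz":0},{"tx":0,"ty":0,"tz":0,"wx":0,"wy":0,"wz":0}]'
python3 -c "
from h import *
st();k=np.array([434,353.7]);p=arm.state()['eef_pos'];print(83-22+(p[:2]-k)@[-.16,.987],(p[:2]-k)@[.987,.16])
cv2.imwrite('pics/s9.png',arm.read_camera('scene')[100:300,150:400,::-1].repeat(3,0).repeat(3,1))
"
```

```text
clock: 13.55
eef_pos: [441.3, 312.8, 130.7]
tool_rot: [0.65, 0.76, -0.0, 0.0]
wrist_force: [0.5, 0.7, -0.0]
gripper_width: -0.1
clock: 14.18
eef_pos: [444.3, 293.7, 131.5]
tool_rot: [0.649, 0.761, -0.0, -0.0]
wrist_force: [-0.0, -0.6, -0.4]
gripper_width: -0.3
clock: 14.68
eef_pos: [445.8, 283.9, 131.5]
tool_rot: [0.649, 0.761, -0.0, -0.0]
wrist_force: [0.3, -0.3, -0.5]
gripper_width: -0.1
t 14.68 pos [445.8 283.9 131.5] q [0.567, 0.338, -0.33, 0.903, 0.0, 1.98] F [ 0.3 -0.3 -0.5] w -0.1
x [-0.157  0.988 -0.   ] y [ 0.988  0.157 -0.   ] z [-0. -0. -1.]
-9.833205522239453 0.5196480434182144
```

View pics/s9.png

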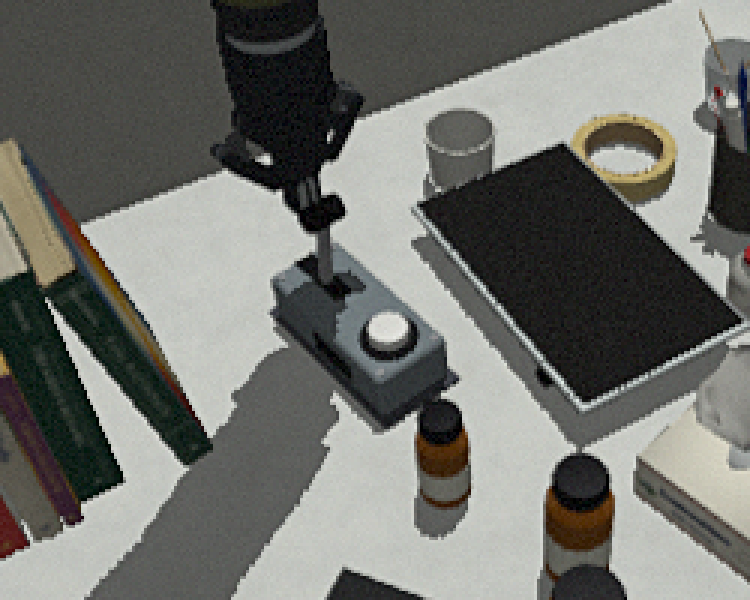

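```bash
python3 -m creep '[{"tx":0.005,"ty":0,"tz":0,"wx":0,"wy":0,"wz":0},{"tx":0.015,"ty":0,"tz":0,"wx":0,"wy":0,"wz":0},{"tx":0.03,"ty":0,"tz":0,"wx":0,"wy":0,"wz":0},{"tx":0,"ty":0,"tz":-0.04,"wx":0,"wy":0,"wz":0},{"tx":0,"ty":0,"tz":-0.05,"wx":0,"wy":0,"wz":0}]'
python3 -m creep '[{"tx":0,"ty":0,"tz":-0.05,"wx":0,"wy":0,"wz":0},{"tx":0,"ty":0,"tz":0,"wx":0,"wy":0,"wz":0}]' 0.0854
python3 -c "
from h import *
st()
cv2.imwrite('pics/s10.png',arm.read_camera('scene')[:,:,::-1])
cv2.imwrite('pics/t10.png',arm.read_camera('top')[:,:,::-1])
"
```

```text
clock: 15.35
eef_pos: [436.8, 334.5, 221.3]
tool_rot: [0.648, 0.761, -0.001, -0.0]
wrist_force: [0.2, 1.6, -0.1]
gripper_width: -0.2
clock: 15.6
eef_pos: [439.9, 336.3, 276.2]
tool_rot: [0.649, 0.761, 0.005, 0.001]
wrist_force: [-0.5, -1.1, 0.0]
gripper_width: 36.0
t 15.6 pos [439.9 336.3 276.2] q [0.653, 0.291, -0.006, 1.264, 0.0, 2.064] F [-0.5 -1.1  0. ] w 36.0
x [-0.158  0.987  0.005] y [0.987 0.158 0.008] z [ 0.007  0.006 -1.   ]
```

View pics/s10.png

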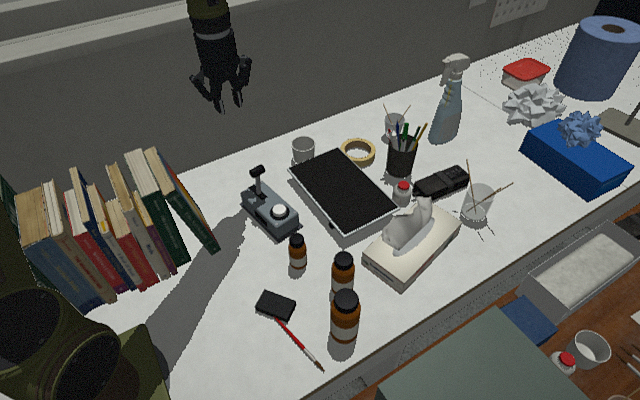

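View pics/t10.png

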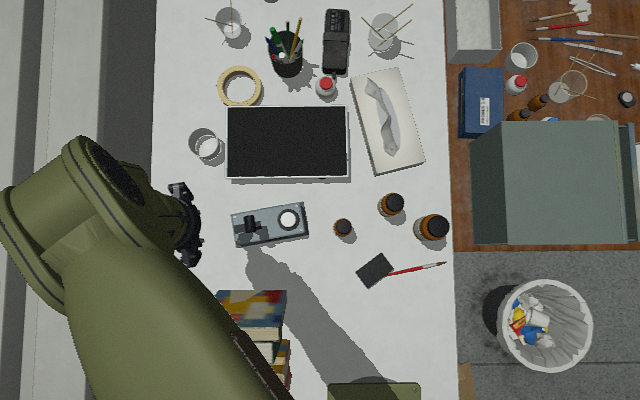

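```bash
cat > fk.py <<'E'
from h import *
from scipy.optimize import least_squares
L=[json.loads(l) for l in open('log.txt')]
q=np.array([l[0] for l in L]);p=np.array([l[1] for l in L])
r=np.hypot(p[:,0],p[:,1]);
def f(x,q=q):
    r0,z0,L1,a1,L2,a2=x
    A=q[:,1]+a1;B=q[:,1]-q[:,2]+a2
    return r0+L1*np.sin(A)+L2*np.cos(B), z0+L1*np.cos(A)-L2*np.sin(B)
def res(x):
    a,b=f(x);return np.r_[a-r,b-p[:,2]]
for s in ([0,0,400,0,400,0],[50,-50,350,0.2,300,0.3]):
    o=least_squares(res,s);print(o.x.round(3),np.abs(o.fun).max(),np.degrees(np.linalg.svd(o.jac)[1]).round(1))
E
python3 fk.py
```

```text
[-7.42000e-01 -2.07019e+02  5.67408e+02  3.00000e-03  3.91630e+02
 -1.43000e-01] 2.979916182853458 [1.304372e+05 8.917860e+04 3.940000e+01 2.440000e+01 1.530000e+01
 9.500000e+00]
[-7.42000e-01 -2.07019e+02  5.67408e+02  3.00000e-03  3.91630e+02
 -1.43000e-01] 2.9799160634877353 [1.304372e+05 8.917860e+04 3.940000e+01 2.440000e+01 1.530000e+01
 9.500000e+00]
```

```bash
python3 -m creep '[{"tx":-0.05,"ty":0,"tz":-0.02,"wx":0,"wy":0,"wz":6},{"tx":-0.05,"ty":0,"tz":-0.02,"wx":0,"wy":0,"wz":6},{"tx":-0.05,"ty":0,"tz":-0.02,"wx":0,"wy":0,"wz":6},{"tx":-0.05,"ty":0,"tz":-0.01,"wx":0,"wy":0,"wz":6},{"tx":0,"ty":0,"tz":0,"wx":0,"wy":0,"wz":0}]'
python3 -c "
from h import *
st()"
python3 -m creep '[{"tx":0,"ty":0,"tz":0,"wx":-10,"wy":0,"wz":0},{"tx":0,"ty":0,"tz":0,"wx":-10,"wy":0,"wz":0},{"tx":0,"ty":0,"tz":0,"wx":-10,"wy":0,"wz":0},{"tx":0,"ty":0,"tz":0,"wx":0,"wy":0,"wz":0}]'
python3 -c "
from h import *
st()"
```

```text
clock: 16.32
eef_pos: [437.3, 132.6, 341.0]
tool_rot: [0.794, 0.607, -0.001, -0.0]
wrist_force: [-0.2, 0.6, 0.3]
gripper_width: 85.3
t 16.32 pos [437.3 132.6 341. ] q [0.295, 0.119, -0.063, 1.391, -0.0, 2.13] F [-0.2  0.6  0.3] w 85.3
x [ 0.262  0.965 -0.001] y [ 0.965 -0.262 -0.001] z [-0.001 -0.001 -1.   ]
clock: 16.82
eef_pos: [433.4, 135.0, 336.7]
tool_rot: [0.765, 0.592, 0.154, 0.204]
wrist_force: [0.2, 0.1, -0.5]
gripper_width: 85.5
t 16.82 pos [433.4 135.  336.7] q [0.549, -0.168, -0.476, 0.891, -0.367, 2.304] F [ 0.2  0.1 -0.5] w 85.5
x [ 0.252  0.968 -0.005] y [ 0.842 -0.217  0.494] z [ 0.477 -0.129 -0.869]
```

```bash

python3 -m creep '[{"tx":0,"ty":0,"tz":0,"wx":-10,"wy":0,"wz":0},{"tx":0,"ty":0,"tz":0,"wx":-10,"wy":0,"wz":0},{"tx":0,"ty":0,"tz":0,"wx":0,"wy":0,"wz":0}]'
python3 -c "
from h import *
st()"
python3 -m creep '[{"tx":0,"ty":0,"tz":0,"wx":0,"wy":-10,"wz":0},{"tx":0,"ty":0,"tz":0,"wx":0,"wy":-10,"wz":0},{"tx":0,"ty":0,"tz":0,"wx":0,"wy":0,"wz":0}]'
python3 -c "
from h import *
st()"
cat > fk.py <<'E'
from h import *
from scipy.optimize import least_squares
def fk(q,x):
    r0,z0,L1,a1,L2,a2,e,hh,L3,l5=x
    A=q[1]+a1;B=q[1]-q[2]+a2;P=q[1]-q[2]+q[3]
    Ry=R.from_euler('y',P).as_matrix();R5=R.from_euler('z',q[4]).as_matrix()
    v=np.array([r0+L1*np.sin(A)+L2*np.cos(B),0,z0+L1*np.cos(A)-L2*np.sin(B)])+Ry@np.array([e,0,hh])+Ry@R5@np.array([L3,l5,0])
    Rz=R.from_euler('z',q[0]).as_matrix()
    return Rz@v, Rz@Ry@R5
def fit(v=1):
    L=[json.loads(l) for l in open('log.txt')]
    q=[l[0] for l in L];p=[l[1] for l in L]
    s=np.array([0,150,560,0,390,-.14,80,0,250,0.])
    def res(x): return np.r_[np.concatenate([fk(a,x)[0]-b for a,b in zip(q,p)]),(x-s)*[.03,.01,.01,30,.01,30,.01,.03,.01,.3]]
    o=least_squares(res,s)
    if v:
        print(o.x.round(3)); print([ (fk(a,o.x)[0]-b).round(1).tolist() for a,b in zip(q,p)][-6:])
    return o.x
if __name__=='__main__': fit()
E
python3 fk.py
```

```text
clock: 17.2
eef_pos: [435.6, 134.7, 336.6]
tool_rot: [0.718, 0.556, 0.253, 0.334]
wrist_force: [-0.2, 0.6, -0.1]
gripper_width: 85.4
t 17.2 pos [435.6 134.7 336.6] q [0.755, -0.263, -0.746, 0.536, -0.705, 2.371] F [-0.2  0.6 -0.1] w 85.4
x [ 0.253  0.967 -0.008] y [ 0.629 -0.159  0.761] z [ 0.735 -0.198 -0.649]
clock: 17.58
eef_pos: [441.8, 139.4, 339.4]
tool_rot: [0.752, 0.488, 0.126, 0.424]
wrist_force: [-0.1, 0.3, -0.6]
gripper_width: 85.2
t 17.57 pos [441.8 139.4 339.4] q [0.864, 0.048, -0.464, 1.06, -0.917, 2.856] F [-0.1  0.3 -0.6] w 85.2
x [ 0.492  0.841 -0.225] y [ 0.628 -0.163  0.761] z [ 0.603 -0.516 -0.608]
[ 3.50000e-02  2.18348e+02  5.67283e+02  0.00000e+00  3.90600e+02
 -1.55000e-01  1.20934e+02 -4.10000e-02  3.09395e+02  0.00000e+00]
[[-0.0, -0.0, 0.0], [0.0, 0.0, -0.0], [0.0, 0.0, -0.0], [-0.0, 0.0, -0.0], [-0.0, -0.0, -0.0], [-0.0, -0.0, 0.0]]
```

```bash
cat > ik.py <<'E'
from fk import *
X=fit(0)
lo=np.array([-2.78,-.83,-1.28,-1.9,-1.57,-3.14])+.02;hi=np.array([2.78,1.72,1.37,2.12,1.48,3.14])-.02
L=[json.loads(l) for l in open('log.txt')]
# roll calibration
best=None
for s in (1,-1):
    Ms=[]
    for l in L:
        F=fk(l[0],X)[1]; T=R.from_quat(l[2]).as_matrix()
        Ms.append(R.from_euler('x',s*l[0][5]).as_matrix().T@F.T@T)
    sp=np.std(Ms,axis=0).max()
    if best is None or sp<best[0]: best=(sp,s,R.from_matrix(Ms).mean().as_matrix())
S6,M6=best[1],best[2]
def full(q):
    p,F=fk(q,X); return p,F@R.from_euler('x',S6*q[5]).as_matrix()@M6
def ik(pos,Rt,seeds=None,n=12):
    rng=np.random.default_rng(0);best=None
    seeds=list(seeds or [])+[lo+(hi-lo)*rng.random(6) for _ in range(n)]
    for s in seeds:
        s=np.clip(s,lo+1e-3,hi-1e-3)
        def res(q):
            p,T=full(q);return np.r_[(p-pos)/100,R.from_matrix(Rt.T@T).as_rotvec()]
        o=least_squares(res,s,bounds=(lo,hi),max_nfev=80)
        if best is None or o.cost<best[0]: best=(o.cost,o.x)
        if o.cost<1e-8: break
    return best
def side(psi,P,inv=False,roll=0):
    # heading psi deg, down-tilt P deg, jaws horizontal, camera(tool x) up; roll deg about tool z
    a,b=np.radians(psi),np.radians(P)
    z=np.array([np.cos(a)*np.cos(b),np.sin(a)*np.cos(b),-np.sin(b)])
    x=np.array([np.cos(a)*np.sin(b),np.sin(a)*np.sin(b),np.cos(b)])
    y=np.cross(z,x); T=np.c_[x,y,z]
    return T@R.from_euler('z',roll,degrees=True).as_matrix()
def joints_pts(q):
    r0,z0,L1,a1,L2,a2,e,hh,L3,l5=X
    A=q[1]+a1;B=q[1]-q[2]+a2;P=q[1]-q[2]+q[3];Rz=R.from_euler('z',q[0]).as_matrix();Ry=R.from_euler('y',P).as_matrix()
    el=np.array([r0+L1*np.sin(A),0,z0+L1*np.cos(A)]);w=el+np.array([L2*np.cos(B),0,-L2*np.sin(B)]);j5=w+Ry@[e,0,hh]
    return (Rz@el).round(0),(Rz@w).round(0),(Rz@j5).round(0)
E
python3 - <<'E'
from ik import *
print(best[0],S6,M6.round(3))
G=np.array([443,-125,65.])
for P in (25,35,45):
    for psi in range(-180,180,20):
        Rt=side(psi,P);pos=G+8*Rt[:,2]
        c,q=ik(pos,Rt,n=8)
        if c<1e-6: print(P,psi,q.round(2),*joints_pts(q))
E
```

```text
2.1925147983971603e-16 1 [[ 0. -0.  1.]
 [ 0.  1.  0.]
 [-1.  0.  0.]]
25 -180 [-0.17  1.13  0.38  1.95 -0.16 -0.07] [505. -88. 462.] [ 824. -144.  244.] [ 716. -125.  192.]
25 -160 [-0.05  1.08  0.26  1.86 -0.36 -0.17] [499. -23. 487.] [808. -36. 247.] [700. -32. 192.]
25 -140 [ 0.08  1.    0.08  1.7  -0.56 -0.29] [477.  37. 524.] [757.  59. 252.] [652.  51. 192.]
25 -120 [ 0.19  0.91 -0.15  1.47 -0.75 -0.45] [438.  84. 569.] [676. 130. 263.] [580. 112. 192.]
25 -100 [ 0.29  0.79 -0.42  1.12 -0.95 -0.71] [385. 113. 619.] [570. 168. 280.] [490. 144. 192.]
25 -80 [ 0.35  0.63 -0.76  0.53 -1.1  -1.18] [316. 115. 675.] [435. 158. 306.] [396. 144. 192.]
25 -60 [ 0.35  0.57 -1.21 -0.57 -1.1  -1.97] [288. 105. 696.] [267.  97. 306.] [306. 112. 192.]
25 40 [-0.91  0.57 -0.94  0.14  1.13  1.48] [ 189. -243.  695.] [ 240. -308.  313.] [ 234. -301.  192.]
25 60 [-0.87  0.73 -0.55  0.92  1.02  0.87] [ 243. -287.  643.] [ 352. -416.  290.] [ 306. -362.  192.]
25 80 [-0.78  0.86 -0.26  1.34  0.84  0.54] [ 304. -303.  589.] [ 462. -460.  269.] [ 396. -394.  192.]
25 100 [-0.68  0.96 -0.01  1.61  0
[... 2619 characters left out ...]
 0.78  1.74] [ 145. -136.  750.] [ 269. -252.  398.] [ 280. -262.  278.]
45 60 [-0.74  0.49 -0.65  0.65  0.76  1.26] [ 195. -179.  720.] [ 355. -327.  396.] [ 336. -310.  278.]
45 80 [-0.69  0.61 -0.41  1.01  0.66  0.9 ] [ 251. -207.  683.] [ 447. -369.  387.] [ 406. -335.  278.]
45 100 [-0.61  0.72 -0.2   1.27  0.52  0.62] [ 305. -213.  646.] [ 537. -375.  377.] [ 480. -335.  278.]
45 120 [-0.51  0.8  -0.04  1.45  0.37  0.4 ] [ 353. -199.  615.] [ 618. -348.  370.] [ 550. -310.  278.]
45 140 [-0.41  0.85  0.07  1.56  0.2   0.21] [ 391. -169.  593.] [ 683. -295.  365.] [ 606. -262.  278.]
45 160 [-0.3   0.87  0.12  1.61  0.04  0.04] [ 416. -128.  583.] [ 725. -223.  364.] [ 643. -198.  278.]
```

```bash
python3 - <<'E'
from ik import *
def t(name,G,psi,P,roll=0):
    Rt=side(psi,P,roll=roll);pos=np.array(G)+8*Rt[:,2]
    c,q=ik(pos,Rt,n=10)
    print(name,psi,P,'ok' if c<1e-6 else 'BAD %.1e'%c,q.round(2),*joints_pts(q))
for psi in (30,40,50,60):
    t('L',[443,-125,60],psi,35);t('M',[492,-42,50],psi,35);t('S',[443,64,42],psi,35)
    t('placeL',[640,265,100],psi,35);t('placeM',[640,185,90],psi,35);t('placeS',[640,110,82],psi,35)
for roll in (0,90,180):
  for G in ([450,-50,350],[500,0,350],[550,50,350]):
    for P in (35,0,-25): t('inv %d %s'%(roll,G),G,40,P,roll)
E
```

```text
L 30 35 ok [-0.83  0.43 -1.13 -0.29  0.93  1.94] [ 161. -175.  734.] [ 205. -222.  348.] [ 229. -248.  233.]
M 30 35 BAD 5.9e-05 [-0.54  0.5  -1.26 -0.79  0.8   2.33] [ 235. -141.  715.] [ 223. -133.  325.] [ 281. -168.  224.]
S 30 35 BAD 2.6e-02 [-0.31  0.38 -1.26 -0.56  0.7   2.4 ] [201. -65. 745.] [233. -75. 356.] [286. -92. 248.]
placeL 30 35 ok [ 0.32  0.47 -1.02 -0.87  0.17  3.02] [246.  82. 723.] [333. 111. 343.] [426. 142. 273.]
placeM 30 35 ok [ 0.14  0.49 -1.06 -0.9   0.31  2.92] [262.  38. 720.] [331.  48. 336.] [426.  62. 263.]
placeS 30 35 ok [-0.03  0.5  -1.07 -0.87  0.45  2.8 ] [270.  -9. 717.] [333. -11. 332.] [426. -13. 255.]
L 40 35 ok [-0.84  0.47 -0.95  0.11  0.96  1.63] [ 170. -190.  725.] [ 250. -280.  354.] [ 254. -284.  233.]
M 40 35 ok [-0.59  0.48 -1.1  -0.4   0.9   2.05] [ 218. -145.  722.] [ 265. -176.  335.] [ 303. -201.  223.]
S 40 35 BAD 6.5e-03 [-0.38  0.46 -1.26 -0.58  0.83  2.21] [232. -93. 728.] [236. -94. 337.] [ 283. -113.  227.]
placeL 40 35 ok [ 0.23  0.48 -0.97 -0.78  0.38  2.86] [253.  60. 723.] [358.  84. 348.] [451. 106. 273.]
placeM 40 35 o
[... 4352 characters left out ...]
132.  629.] [ 311. -159.  523.]
inv 180 [500, 0, 350] 40 0 BAD 1.4e-03 [-0.63  0.24 -1.26 -1.29  1.35 -0.2 ] [107. -78. 770.] [ 179. -130.  390.] [ 275. -200.  365.]
inv 180 [500, 0, 350] 40 -25 BAD 9.8e-02 [-0.64  0.47 -1.26 -1.88  1.46  0.12] [ 206. -154.  724.] [ 205. -153.  333.] [ 301. -224.  351.]
inv 180 [550, 50, 350] 40 35 ok [-0.29 -0.09 -0.68  0.31  0.75 -0.72] [-49.  15. 783.] [290. -87. 618.] [ 361. -109.  523.]
inv 180 [550, 50, 350] 40 0 BAD 7.4e-04 [-0.43  0.33 -1.26 -1.51  1.15 -0.07] [166. -76. 756.] [215. -99. 369.] [ 324. -149.  360.]
inv 180 [550, 50, 350] 40 -25 BAD 8.2e-02 [-0.45  0.49 -1.26 -1.88  1.23  0.1 ] [ 241. -116.  719.] [ 232. -112.  328.] [ 340. -164.  344.]
```

```bash
python3 - <<'E'
from ik import *
for G in ([600,-100,450],[650,0,450],[650,0,550],[600,100,550]):
  for psi in (0,30,60):
    for P in (35,0,-20):
        Rt=side(psi,P);pos=np.array(G)+8*Rt[:,2]
        c,q=ik(pos,Rt,n=10)
        print(G,psi,P,'ok' if c<1e-6 else 'BAD %.1e'%c,q.round(2),*joints_pts(q))
E
```

```text
[600, -100, 450] 0 35 ok [-0.28 -0.2  -0.56  0.27  0.23  2.98] [-109.   31.  774.] [259. -73. 694.] [ 353. -100.  623.]
[600, -100, 450] 0 0 BAD 2.1e-04 [-0.32 -0.   -1.21 -1.21  0.32 -3.12] [ -1.   0. 786.] [184. -62. 447.] [ 299. -100.  448.]
[600, -100, 450] 0 -20 BAD 3.0e-02 [-0.41  0.21 -1.26 -1.64  0.51 -3.09] [110. -48. 773.] [200. -87. 395.] [ 309. -134.  414.]
[600, -100, 450] 30 35 ok [-0.52 -0.02 -0.34  0.63  0.79  2.36] [ -8.   5. 786.] [ 325. -188.  721.] [ 386. -223.  623.]
[600, -100, 450] 30 0 BAD 3.7e-05 [-0.64  0.15 -0.99 -1.12  1.16  3.12] [ 67. -50. 779.] [ 242. -179.  455.] [ 339. -251.  452.]
[600, -100, 450] 30 -20 BAD 1.7e-02 [-0.61  0.4  -1.12 -1.88  1.07 -2.81] [ 180. -127.  741.] [ 246. -173.  359.] [ 338. -239.  402.]
[600, -100, 450] 60 35 ok [-0.58  0.34  0.16  1.48  0.96  1.47] [ 159. -105.  753.] [ 485. -319.  743.] [ 477. -314.  623.]
[600, -100, 450] 60 0 BAD 2.2e-03 [-0.68  0.6   0.01  2.1   1.44  0.44] [ 250. -201.  686.] [ 526. -423.  520.] [ 441. -355.  468.]
[600, -100, 450] 60 -20 BAD 7.1e-02 [-0.67  0.45 -0.87 -1.88  1.46 -2.53] [ 192. -153.  
[... 2630 characters left out ...]
.06 -0.17 -0.27  0.6   0.47  2.78] [-95.   6. 778.] [294. -18. 801.] [386. -23. 723.]
[600, 100, 550] 30 0 BAD 1.4e-04 [-0.15 -0.18 -0.94 -0.75  0.67  3.12] [-98.  15. 777.] [219. -33. 555.] [339. -51. 553.]
[600, 100, 550] 30 -20 ok [-0.12  0.23 -1.19 -1.85  0.6  -2.89] [131. -15. 770.] [245. -29. 397.] [355. -42. 447.]
[600, 100, 550] 60 35 ok [-0.23  0.1   0.08  1.16  0.9   2.05] [ 56. -13. 783.] [ 432. -103.  835.] [ 477. -114.  723.]
[600, 100, 550] 60 0 BAD 7.4e-06 [-0.34  0.07 -0.71 -0.76  1.39  3.12] [ 39. -14. 784.] [ 336. -120.  554.] [ 449. -161.  551.]
[600, 100, 550] 60 -20 BAD 1.2e-02 [-0.31  0.31 -0.92 -1.88  1.21 -2.5 ] [164. -53. 759.] [ 341. -111.  415.] [ 432. -140.  488.]
```

```bash
cat > pc.py <<'E'
from ik import *
SP=np.array([2.57,2.57,3.14,3.14,3.14,3.14])*.7/8
def TT(pos,Rt):
    T=np.eye(4);T[:3,:3]=Rt;T[:3,3]=pos;return T
def grasp(G,psi,P,roll=0,back=0):
    Rt=side(psi,P,roll=roll);return TT(np.array(G)+(8-back)*Rt[:,2],Rt)
def seg(T0,T1,n,q0,show=True):
    rel=np.linalg.inv(T0)@T1
    S=expm(np.real(logm(rel))/n); q=np.array(q0);T=T0;bad=0;mx=0
    for i in range(n):
        T=T@S
        c,qn=ik(T[:3,3],T[:3,:3],seeds=[q],n=0)
        bad=max(bad,c);mx=max(mx,(np.abs(qn-q)/SP).max());q=qn
    w=np.degrees(R.from_matrix(S[:3,:3]).as_rotvec());t=S[:3,3]/1000
    if show: print('n',n,'t',t.round(4),'w',w.round(2),'| end',T1[:3,3].round(0),'q',q.round(2),'cost %.0e'%bad,'spd %.2f'%mx,'pts',*joints_pts(q))
    return q
def now():
    return tool(),arm.state()['joints']
E
python3 - <<'E'
from pc import *
T,q=now()
Gl=[443,-125,60]
for P in (20,25):
  for psi in (35,45,55):
    print(P,psi)
    H=grasp(Gl,psi,P,back=130);H2=H.copy();H2[2,3]+=80
    q1=seg(T,H2,24,q);q2=seg(H2,grasp(Gl,psi,P,back=0),6,q1)
E
```

```text
20 35
n 24 t [-0.017   0.0035  0.0016] w [1.2  2.67 2.39] | end [ 349. -191.  182.] q [-1.27  0.48 -0.74  1.05  1.11  0.82] cost 5e-25 spd 0.81 pts [  78. -250.  721.] [ 134. -432.  380.] [ 111. -358.  288.]
n 6 t [-0.0125 -0.      0.0262] w [-0.  0. -0.] | end [ 449. -121.   57.] q [-0.94  0.64 -1.06 -0.19  1.22  1.64] cost 5e-23 spd 0.97 pts [ 200. -272.  674.] [ 207. -282.  284.] [ 211. -287.  163.]
20 45
n 24 t [-0.0176  0.0036  0.0014] w [1.42 2.9  2.06] | end [ 362. -206.  182.] q [-1.21  0.58 -0.55  1.28  1.03  0.65] cost 9e-19 spd 0.81 pts [ 111. -292.  692.] [ 188. -496.  368.] [ 156. -412.  288.]
n 6 t [-0.0125 -0.      0.0262] w [ 0.  0. -0.] | end [ 448. -120.   57.] q [-0.93  0.69 -0.81  0.45  1.19  1.17] cost 6e-19 spd 0.65 pts [ 216. -289.  656.] [ 269. -361.  276.] [ 243. -325.  163.]
20 55
n 24 t [-0.018   0.0036  0.0012] w [1.64 3.11 1.71] | end [ 377. -219.  182.] q [-1.14  0.68 -0.37  1.47  0.95  0.53] cost 1e-19 spd 0.81 pts [ 148. -322.  661.] [ 252. -546.  358.] [ 210. -457.  288.]
n 6 t [-0.0125 -0.      0.0262] w [-0.  0.  0.] | end [ 447. -119.   57.] q [-0.
[... 632 characters left out ...]
 0.99  0.8 ] cost 6e-19 spd 0.75 pts [ 102. -245.  720.] [ 196. -472.  416.] [ 167. -401.  322.]
n 6 t [-0.0121 -0.      0.0273] w [ 0. -0. -0.] | end [ 448. -120.   57.] q [-0.91  0.62 -0.83  0.37  1.12  1.29] cost 8e-19 spd 0.61 pts [ 203. -259.  681.] [ 268. -342.  305.] [ 250. -318.  187.]
25 55
n 24 t [-0.0175  0.0036  0.0017] w [1.7  2.92 1.62] | end [ 380. -216.  192.] q [-1.11  0.59 -0.38  1.4   0.92  0.65] cost 2e-19 spd 0.75 pts [ 139. -283.  690.] [ 257. -523.  406.] [ 219. -445.  322.]
n 6 t [-0.0121 -0.      0.0273] w [ 0. -0.  0.] | end [ 447. -119.   57.] q [-0.88  0.7  -0.64  0.76  1.06  0.99] cost 1e-19 spd 0.45 pts [ 231. -281.  654.] [ 325. -396.  292.] [ 286. -349.  187.]
```

```bash
python3 - <<'E'
from pc import *
T,q=now()
Gl=[443,-125,60];psi,P=45,25
H2=grasp(Gl,psi,P,back=130);H2[2,3]+=80
q1=seg(T,H2,24,q,0);g=grasp(Gl,psi,P);q2=seg(H2,g,6,q1)
print('lift');li=g.copy();li[2,3]+=240
ql=seg(g,li,8,q2)
for GI in ([520,-60,400],[600,0,420]):
  for ps in (15,35):
    print('inv',GI,ps)
    m=grasp((np.array(GI)+[460,-110,300])/2,(ps+45)/2,12,roll=-90)
    qm=seg(li,m,12,ql)
    iv=grasp(GI,ps,-5,roll=-180);qi=seg(m,iv,12,qm)
    for pp in (30,50):
      print('place',pp)
      pl=grasp([640,265,102],pp,25);hv=pl.copy();hv[2,3]+=120
      m2=grasp((np.array(GI)+[640,200,240])/2,(ps+pp)/2,10,roll=-90)
      qa=seg(iv,m2,12,qi);qb=seg(m2,hv,12,qa);qc=seg(hv,pl,6,qb)
E
```

```text
n 6 t [-0.0121 -0.      0.0273] w [ 0. -0. -0.] | end [ 448. -120.   57.] q [-0.91  0.62 -0.83  0.37  1.12  1.29] cost 8e-19 spd 0.61 pts [ 203. -259.  681.] [ 268. -342.  305.] [ 250. -318.  187.]
lift
n 8 t [ 0.0272 -0.     -0.0127] w [-0. -0. -0.] | end [ 448. -120.  297.] q [-0.91  0.21 -0.57  1.04  1.12  1.29] cost 9e-24 spd 0.31 pts [ 73. -93. 773.] [ 268. -342.  545.] [ 250. -318.  427.]
inv [520, -60, 400] 15
n 12 t [0.0049 0.0042 0.0031] w [-1.76 -0.09 -7.03] | end [497. -81. 348.] q [-0.78 -0.03 -1.05 -0.34  1.23  0.92] cost 2e-18 spd 0.54 pts [-13.  13. 785.] [ 168. -166.  489.] [ 235. -232.  413.]
n 12 t [-0.0027  0.0045  0.0024] w [-0.12 -2.08 -7.32] | end [528. -58. 401.] q [-0.59 -0.04 -1.26 -1.09  0.92 -0.1 ] cost 2e-02 spd 0.44 pts [-20.  13. 785.] [138. -93. 444.] [ 238. -159.  428.]
place 30
n 12 t [0.012  0.0029 0.008 ] w [0.49 1.47 7.41] | end [587.  73. 319.] q [-0.15  0.11 -1.26 -1.11  0.55  1.44] cost 2e-02 spd 0.51 pts [ 59.  -9. 782.] [195. -30. 417.] [311. -48. 386.]
n 12 t [ 0.0076 -0.0131  0.0127] w [ 1.44 -0.51  7.25] | end [646. 269. 219.] q [ 0.31  0.2
[... 4871 characters left out ...]
99.] q [ 0.31  0.65 -1.15 -1.35  0.19  3.05] cost 3e-27 spd 0.29 pts [326. 104. 671.] [299.  95. 282.] [403. 128. 229.]
place 50
n 12 t [ 0.0104 -0.0005  0.0066] w [0.49 1.47 7.41] | end [626. 105. 329.] q [-0.25  0.23 -1.05 -0.97  0.96  1.31] cost 3e-19 spd 0.42 pts [125. -31. 771.] [289. -73. 419.] [ 401. -101.  382.]
n 12 t [ 0.0035 -0.011   0.0127] w [ 1.44 -0.51  7.25] | end [645. 271. 219.] q [ 0.12  0.32 -0.91 -0.66  0.67  2.76] cost 1e-20 spd 0.47 pts [177.  21. 757.] [363.  44. 415.] [464.  56. 349.]
n 6 t [-0.0181 -0.      0.0085] w [-0. -0.  0.] | end [645. 271.  99.] q [ 0.12  0.61 -1.01 -1.05  0.67  2.76] cost 2e-18 spd 0.24 pts [323.  39. 683.] [363.  44. 295.] [464.  56. 229.]
```

```bash
for i in 1; do python3 -m creep '[{"tx":-0.017,"ty":0.0036,"tz":0.0018,"wx":1.5,"wy":2.71,"wz":1.97},{"tx":-0.017,"ty":0.0036,"tz":0.0018,"wx":1.5,"wy":2.71,"wz":1.97},{"tx":-0.017,"ty":0.0036,"tz":0.0018,"wx":1.5,"wy":2.71,"wz":1.97},{"tx":-0.017,"ty":0.0036,"tz":0.0018,"wx":1.5,"wy":2.71,"wz":1.97},{"tx":-0.017,"ty":0.0036,"tz":0.0018,"wx":1.5,"wy":2.71,"wz":1.97}]' 0.0854; done
python3 -m creep '[{"tx":-0.017,"ty":0.0036,"tz":0.0018,"wx":1.5,"wy":2.71,"wz":1.97},{"tx":-0.017,"ty":0.0036,"tz":0.0018,"wx":1.5,"wy":2.71,"wz":1.97},{"tx":-0.017,"ty":0.0036,"tz":0.0018,"wx":1.5,"wy":2.71,"wz":1.97},{"tx":-0.017,"ty":0.0036,"tz":0.0018,"wx":1.5,"wy":2.71,"wz":1.97},{"tx":-0.017,"ty":0.0036,"tz":0.0018,"wx":1.5,"wy":2.71,"wz":1.97}]'
python3 -m creep '[{"tx":-0.017,"ty":0.0036,"tz":0.0018,"wx":1.5,"wy":2.71,"wz":1.97},{"tx":-0.017,"ty":0.0036,"tz":0.0018,"wx":1.5,"wy":2.71,"wz":1.97},{"tx":-0.017,"ty":0.0036,"tz":0.0018,"wx":1.5,"wy":2.71,"wz":1.97},{"tx":-0.017,"ty":0.0036,"tz":0.0018,"wx":1.5,"wy":2.71,"wz":1.97},{"tx":-0.017,"ty":0.0036,"tz":0.0018,"wx":1.5,"wy":2.71,"wz":1.97}]'
python3 - <<'E'
from pc import *
st()
T,q=now()
H2=grasp([443,-125,60],45,25,back=130);H2[2,3]+=80
seg(T,H2,9,q)
E
```

```text
clock: 18.2
eef_pos: [415.2, 52.7, 361.7]
tool_rot: [0.797, 0.473, 0.226, 0.301]
wrist_force: [-0.1, -0.2, -0.0]
gripper_width: 85.3
clock: 18.82
eef_pos: [395.2, -32.2, 352.6]
tool_rot: [0.818, 0.45, 0.313, 0.175]
wrist_force: [0.1, -1.0, -0.4]
gripper_width: 85.7
clock: 19.45
eef_pos: [379.9, -111.8, 315.0]
tool_rot: [0.822, 0.415, 0.388, 0.043]
wrist_force: [0.2, -0.4, 0.1]
gripper_width: 85.0
t 19.45 pos [ 379.9 -111.8  315. ] q [-0.836, -0.284, -0.752, 0.74, 0.733, 1.511] F [ 0.2 -0.4  0.1] w 85.0
x [0.354 0.715 0.603] y [ 0.649 -0.652  0.393] z [ 0.674  0.252 -0.695]
n 9 t [-0.0169  0.0031  0.0027] w [1.57 2.64 2.06] | end [ 365. -203.  192.] q [-1.18  0.49 -0.56  1.21  0.99  0.8 ] cost 2e-19 spd 0.39 pts [ 102. -245.  720.] [ 196. -472.  416.] [ 167. -401.  322.]
```

```bash
python3 -m creep '[{"tx":-0.017,"ty":0.0031,"tz":0.0027,"wx":1.57,"wy":2.64,"wz":2.06},{"tx":-0.017,"ty":0.0031,"tz":0.0027,"wx":1.57,"wy":2.64,"wz":2.06},{"tx":-0.017,"ty":0.0031,"tz":0.0027,"wx":1.57,"wy":2.64,"wz":2.06},{"tx":-0.017,"ty":0.0031,"tz":0.0027,"wx":1.57,"wy":2.64,"wz":2.06},{"tx":-0.017,"ty":0.0031,"tz":0.0027,"wx":1.57,"wy":2.64,"wz":2.06}]'
python3 -m creep '[{"tx":-0.017,"ty":0.0031,"tz":0.0027,"wx":1.57,"wy":2.64,"wz":2.06},{"tx":-0.017,"ty":0.0031,"tz":0.0027,"wx":1.57,"wy":2.64,"wz":2.06},{"tx":-0.017,"ty":0.0031,"tz":0.0027,"wx":1.57,"wy":2.64,"wz":2.06},{"tx":-0.017,"ty":0.0031,"tz":0.0027,"wx":1.57,"wy":2.64,"wz":2.06},{"tx":0,"ty":0,"tz":0,"wx":0,"wy":0,"wz":0}]'
python3 - <<'E'
from pc import *
st()
T,q=now()
cv2.imwrite('pics/w11.png',arm.read_camera('wrist')[:,:,::-1])
cv2.imwrite('pics/t11.png',arm.read_camera('top')[:,:,::-1])
print(proj('wrist',[443,-125.5,135],T),proj('wrist',[443,-125.5,0],T))
seg(T,grasp([443,-125,60],45,25,back=0),6,q)
E
```

```text
clock: 20.08
eef_pos: [369.7, -172.4, 250.4]
tool_rot: [0.807, 0.367, 0.452, -0.095]
wrist_force: [-0.2, -0.3, 0.6]
gripper_width: 85.6
clock: 20.7
eef_pos: [363.0, -203.6, 185.9]
tool_rot: [0.781, 0.32, 0.494, -0.207]
wrist_force: [-0.5, 0.4, 0.6]
gripper_width: 85.3
t 20.7 pos [ 363.  -203.6  185.9] q [-1.181, 0.494, -0.565, 1.198, 0.989, 0.802] F [-0.5  0.4  0.6] w 85.3
x [0.306 0.296 0.905] y [ 0.705 -0.71  -0.006] z [ 0.64   0.64  -0.426]
[323.77704966 194.96687087] [324.0333971  274.25597887]
n 6 t [-0.0111  0.0002  0.0272] w [ 0.    0.03 -0.07] | end [ 448. -120.   57.] q [-0.91  0.62 -0.83  0.37  1.12  1.29] cost 6e-19 spd 0.61 pts [ 203. -259.  681.] [ 268. -342.  305.] [ 250. -318.  187.]
```

View pics/w11.png

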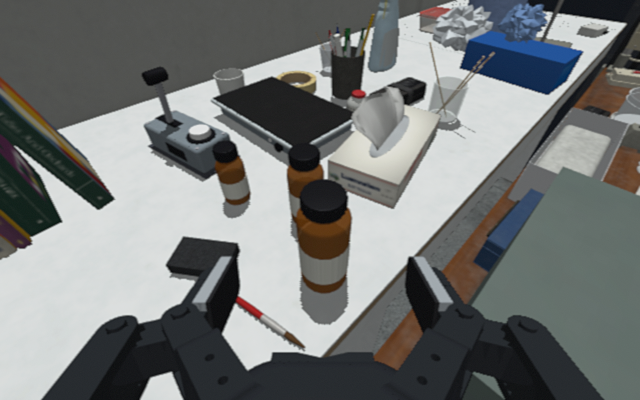

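View pics/t11.png

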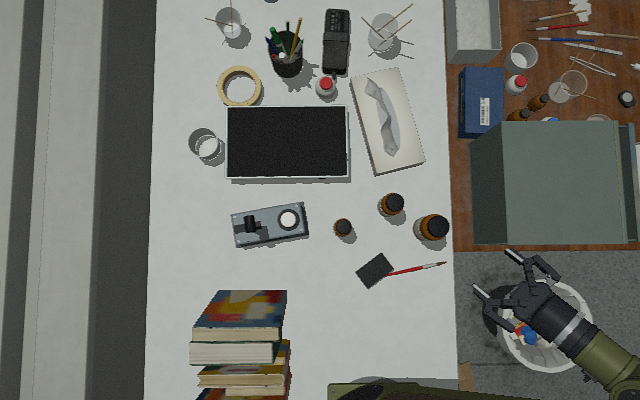

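```bash
python3 -m creep '[{"tx":-0.0111,"ty":0,"tz":0.0272,"wx":0,"wy":0,"wz":0},{"tx":-0.0111,"ty":0,"tz":0.0272,"wx":0,"wy":0,"wz":0},{"tx":-0.0111,"ty":0,"tz":0.0272,"wx":0,"wy":0,"wz":0},{"tx":-0.0111,"ty":0,"tz":0.0272,"wx":0,"wy":0,"wz":0},{"tx":0,"ty":0,"tz":0,"wx":0,"wy":0,"wz":0}]'
python3 - <<'E'
from pc import *
st()
T,q=now()
seg(T,grasp([443,-125,60],45,25,back=0),2,q)
E
```

```text
clock: 21.42
eef_pos: [418.0, -141.6, 101.0]
tool_rot: [0.78, 0.321, 0.494, -0.21]
wrist_force: [-0.1, 0.0, 0.1]
gripper_width: 85.5
t 21.43 pos [ 418.  -141.6  101. ] q [-0.995, 0.557, -0.755, 0.689, 1.085, 1.103] F [-0.1  0.   0.1] w 85.5
x [0.306 0.295 0.905] y [ 0.709 -0.705 -0.01 ] z [ 0.636  0.645 -0.425]
n 2 t [-0.0123  0.0032  0.026 ] w [-0.18  0.07 -0.23] | end [ 448. -120.   57.] q [-0.91  0.62 -0.83  0.37  1.12  1.29] cost 3e-30 spd 0.60 pts [ 203. -259.  681.] [ 268. -342.  304.] [ 250. -318.  187.]
```

```bash
python3 -m creep '[{"tx":0,"ty":0,"tz":0,"wx":0,"wy":0,"wz":0},{"tx":0,"ty":0,"tz":0,"wx":0,"wy":0,"wz":0}]'
python3 - <<'E'
from pc import *
st()
T,q=now()
seg(T,grasp([443,-125,60],45,25,back=0),2,q)
cv2.imwrite('pics/w12.png',arm.read_camera('wrist')[:,:,::-1])
E
```

```text
clock: 21.68
eef_pos: [418.1, -143.8, 100.8]
tool_rot: [0.781, 0.32, 0.494, -0.209]
wrist_force: [0.5, 0.4, -0.7]
gripper_width: 85.8
t 21.68 pos [ 418.1 -143.8  100.8] q [-0.998, 0.558, -0.752, 0.691, 1.084, 1.104] F [ 0.5  0.4 -0.7] w 85.8
x [0.308 0.293 0.905] y [ 0.707 -0.708 -0.011] z [ 0.637  0.643 -0.425]
n 2 t [-0.0119  0.0023  0.0266] w [-0.12  0.07 -0.31] | end [ 448. -120.   57.] q [-0.91  0.62 -0.83  0.37  1.12  1.29] cost 6e-30 spd 0.61 pts [ 203. -259.  681.] [ 268. -342.  304.] [ 250. -318.  187.]
```

View pics/w12.png

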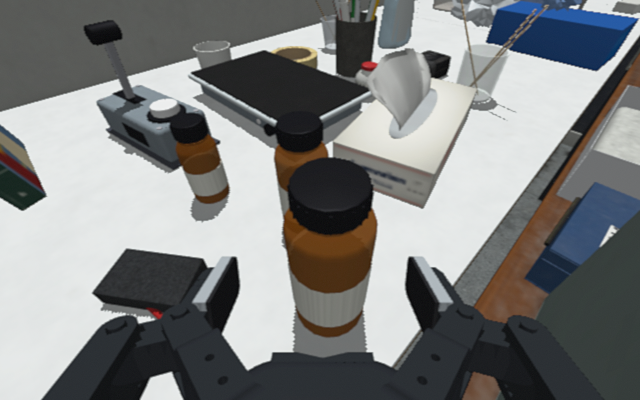

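```bash
python3 -m creep '[{"tx":-0.0119,"ty":0.0023,"tz":0.0266,"wx":0,"wy":0,"wz":0},{"tx":-0.0119,"ty":0.0023,"tz":0.0266,"wx":0,"wy":0,"wz":0},{"tx":0,"ty":0,"tz":0,"wx":0,"wy":0,"wz":0},{"tx":0,"ty":0,"tz":0,"wx":0,"wy":0,"wz":0}]'
python3 - <<'E'
from pc import *
st()
cv2.imwrite('pics/w13.png',arm.read_camera('wrist')[:,:,::-1])
E
```

```text
clock: 22.22
eef_pos: [447.4, -118.9, 56.1]
tool_rot: [0.781, 0.319, 0.493, -0.211]
wrist_force: [0.7, -0.7, -0.3]
gripper_width: 85.5
t 22.23 pos [ 447.4 -118.9   56.1] q [-0.904, 0.62, -0.83, 0.382, 1.116, 1.299] F [ 0.7 -0.7 -0.3] w 85.5
x [0.31  0.291 0.905] y [ 0.707 -0.707 -0.015] z [ 0.636  0.645 -0.424]
```

View pics/w13.png

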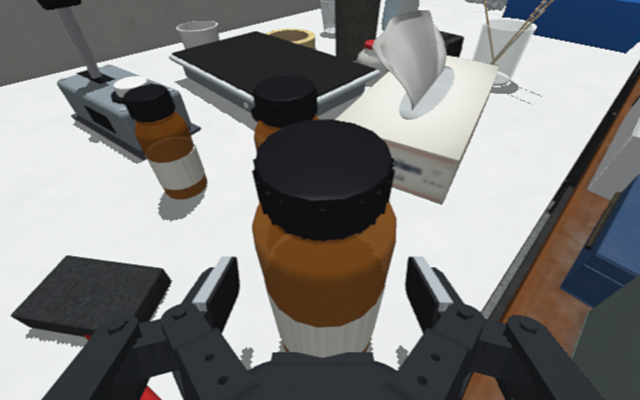

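```bash
python3 -m creep '[{"tx":-0.001,"ty":0,"tz":0.005,"wx":0,"wy":0,"wz":0},{"tx":0,"ty":0,"tz":0,"wx":0,"wy":0,"wz":0}]'
python3 -m creep '[{"tx":0,"ty":0,"tz":0,"wx":0,"wy":0,"wz":0},{"tx":0,"ty":0,"tz":0,"wx":0,"wy":0,"wz":0},{"tx":0,"ty":0,"tz":0,"wx":0,"wy":0,"wz":0},{"tx":0,"ty":0,"tz":0,"wx":0,"wy":0,"wz":0},{"tx":0,"ty":0,"tz":0,"wx":0,"wy":0,"wz":0}]' 0.03
python3 -m creep '[{"tx":0.009,"ty":0,"tz":-0.0042,"wx":0,"wy":0,"wz":0},{"tx":0.018,"ty":0,"tz":-0.0084,"wx":0,"wy":0,"wz":0},{"tx":0,"ty":0,"tz":0,"wx":0,"wy":0,"wz":0}]' 
python3 - <<'E'
from pc import *
st()
cv2.imwrite('pics/w14.png',arm.read_camera('wrist')[:,:,::-1])
cv2.imwrite('pics/s14.png',arm.read_camera('scene')[:,:,::-1])
E
```

```text
clock: 22.52
eef_pos: [450.5, -115.8, 52.7]
tool_rot: [0.781, 0.32, 0.493, -0.211]
wrist_force: [0.0, -0.1, -0.9]
gripper_width: 85.5
clock: 23.15
eef_pos: [450.7, -115.8, 52.9]
tool_rot: [0.781, 0.319, 0.494, -0.211]
wrist_force: [-0.9, -1.1, 5.5]
gripper_width: 54.8
clock: 23.52
eef_pos: [450.7, -116.0, 82.6]
tool_rot: [0.781, 0.32, 0.493, -0.21]
wrist_force: [-1.2, 0.1, -3.8]
gripper_width: 54.6
t 23.52 pos [ 450.7 -116.    82.6] q [-0.892, 0.558, -0.821, 0.428, 1.117, 1.323] F [-1.2  0.1 -3.8] w 54.6
x [0.309 0.293 0.904] y [ 0.708 -0.706 -0.013] z [ 0.635  0.644 -0.426]
```

View pics/w14.png

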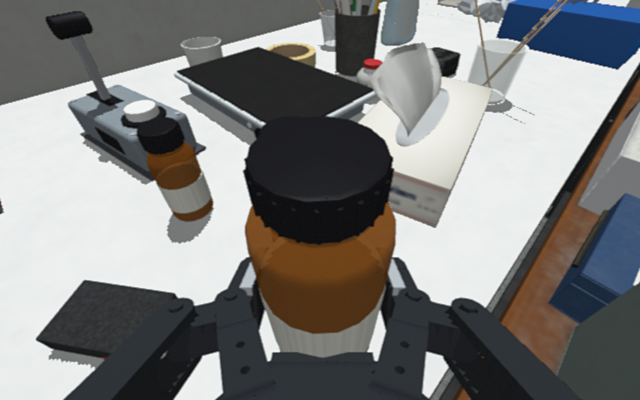

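View pics/s14.png

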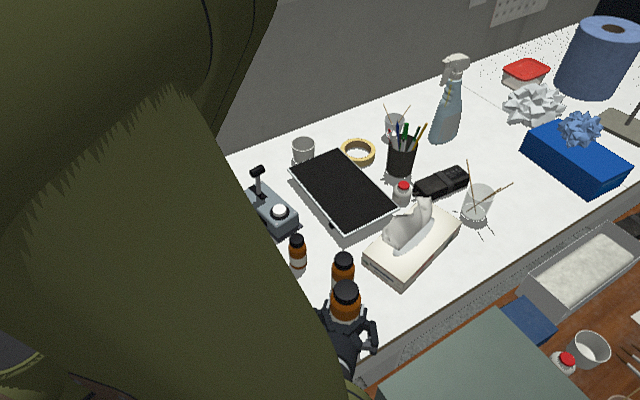

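```bash
python3 -m creep '[{"tx":0.0272,"ty":0,"tz":-0.0127,"wx":0,"wy":0,"wz":0},{"tx":0.0272,"ty":0,"tz":-0.0127,"wx":0,"wy":0,"wz":0},{"tx":0.0272,"ty":0,"tz":-0.0127,"wx":0,"wy":0,"wz":0},{"tx":0.0272,"ty":0,"tz":-0.0127,"wx":0,"wy":0,"wz":0},{"tx":0.0272,"ty":0,"tz":-0.0127,"wx":0,"wy":0,"wz":0}]'
python3 -m creep '[{"tx":0.0272,"ty":0,"tz":-0.0127,"wx":0,"wy":0,"wz":0},{"tx":0.0272,"ty":0,"tz":-0.0127,"wx":0,"wy":0,"wz":0},{"tx":0,"ty":0,"tz":0,"wx":0,"wy":0,"wz":0}]'
python3 - <<'E'
from pc import *
st()
T,q=now()
GI=[600,0,430];ps=35
m=grasp((np.array(GI)+[460,-110,300])/2,(ps+45)/2,10,roll=-90)
qm=seg(T,m,12,q)
for z,p in ((430,-5),(460,-8),(490,-10)):
  iv=grasp([600,0,z],ps,p,roll=-180);qi=seg(m,iv,12,qm)
E
```

```text
clock: 24.25
eef_pos: [451.9, -116.7, 232.2]
tool_rot: [0.782, 0.319, 0.492, -0.212]
wrist_force: [0.1, 0.1, -2.7]
gripper_width: 54.6
clock: 24.62
eef_pos: [453.4, -118.2, 292.9]
tool_rot: [0.781, 0.32, 0.493, -0.21]
wrist_force: [0.8, -0.9, -4.0]
gripper_width: 54.4
t 24.62 pos [ 453.4 -118.2  292.9] q [-0.891, 0.214, -0.572, 1.017, 1.118, 1.327] F [ 0.8 -0.9 -4. ] w 54.4
x [0.308 0.294 0.905] y [ 0.707 -0.707 -0.012] z [ 0.636  0.644 -0.425]
n 12 t [0.0069 0.0064 0.0064] w [-1.32  0.67 -7.37] | end [536. -50. 364.] q [-0.68  0.06 -0.91 -0.22  1.31  0.84] cost 1e-18 spd 0.42 pts [ 26. -21. 784.] [ 234. -190.  500.] [ 303. -246.  417.]
n 12 t [-0.0043  0.0052  0.007 ] w [-0.65 -1.31 -7.43] | end [607.   5. 431.] q [-0.45  0.31 -1.15 -1.64  1.06  0.16] cost 6e-23 spd 0.66 pts [154. -75. 759.] [ 247. -120.  382.] [ 354. -172.  404.]
n 12 t [-0.006   0.0073  0.007 ] w [-0.85 -1.5  -7.42] | end [606.   5. 461.] q [-0.45  0.3  -1.14 -1.72  1.04  0.24] cost 2e-21 spd 0.73 pts [152. -73. 760.] [ 251. -121.  385.] [ 356. -171.  418.]
n 12 t [-0.0077  0.0093  0.007 ] w [-0.98 -1.64 -7.41] | end [606.   5. 491.] q [-0.45  0.27 -1.12 -1.73  1.03  0.3 ] cost 1e-20 spd 0.77 pts [136. -65. 765.] [ 254. -121.  397.] [ 357. -170.  438.]
```

```bash
python3 -m creep '[{"tx":0.0069,"ty":0.0064,"tz":0.0064,"wx":-1.32,"wy":0.67,"wz":-7.37},{"tx":0.0069,"ty":0.0064,"tz":0.0064,"wx":-1.32,"wy":0.67,"wz":-7.37},{"tx":0.0069,"ty":0.0064,"tz":0.0064,"wx":-1.32,"wy":0.67,"wz":-7.37},{"tx":0.0069,"ty":0.0064,"tz":0.0064,"wx":-1.32,"wy":0.67,"wz":-7.37},{"tx":0.0069,"ty":0.0064,"tz":0.0064,"wx":-1.32,"wy":0.67,"wz":-7.37}]'
python3 -m creep '[{"tx":0.0069,"ty":0.0064,"tz":0.0064,"wx":-1.32,"wy":0.67,"wz":-7.37},{"tx":0.0069,"ty":0.0064,"tz":0.0064,"wx":-1.32,"wy":0.67,"wz":-7.37},{"tx":0.0069,"ty":0.0064,"tz":0.0064,"wx":-1.32,"wy":0.67,"wz":-7.37},{"tx":0.0069,"ty":0.0064,"tz":0.0064,"wx":-1.32,"wy":0.67,"wz":-7.37},{"tx":0.0069,"ty":0.0064,"tz":0.0064,"wx":-1.32,"wy":0.67,"wz":-7.37}]'
python3 -m creep '[{"tx":0.0069,"ty":0.0064,"tz":0.0064,"wx":-1.32,"wy":0.67,"wz":-7.37},{"tx":0.0069,"ty":0.0064,"tz":0.0064,"wx":-1.32,"wy":0.67,"wz":-7.37}]'
python3 - <<'E'
from pc import *
st()
T,q=now()
iv=grasp([600,0,460],35,-8,roll=-180);qi=seg(T,iv,14,q)
cv2.imwrite('pics/w15.png',arm.read_camera('wrist')[:,:,::-1])
cv2.imwrite('pics/s15.png',arm.read_camera('scene')[:,:,::-1])
E
```

```text
clock: 25.25
eef_pos: [500.8, -101.8, 314.6]
tool_rot: [0.637, 0.516, 0.573, -0.009]
wrist_force: [-0.1, -0.1, -3.2]
gripper_width: 54.5
clock: 25.88
eef_pos: [529.6, -67.5, 348.6]
tool_rot: [0.424, 0.656, 0.593, 0.193]
wrist_force: [0.4, -0.7, -3.9]
gripper_width: 54.4
clock: 26.12
eef_pos: [534.7, -49.0, 360.8]
tool_rot: [0.325, 0.694, 0.584, 0.27]
wrist_force: [-0.7, 0.4, -2.9]
gripper_width: 54.3
t 26.12 pos [534.7 -49.  360.8] q [-0.683, 0.063, -0.919, -0.229, 1.315, 0.839] F [-0.7  0.4 -2.9] w 54.3
x [-0.643  0.766  0.005] y [0.136 0.108 0.985] z [ 0.754  0.634 -0.173]
n 14 t [-0.0054  0.0063  0.006 ] w [-0.73 -1.29 -6.38] | end [606.   5. 461.] q [-0.45  0.3  -1.14 -1.72  1.04  0.24] cost 2e-23 spd 0.64 pts [152. -73. 760.] [ 251. -121.  385.] [ 356. -171.  418.]
```

View pics/w15.png

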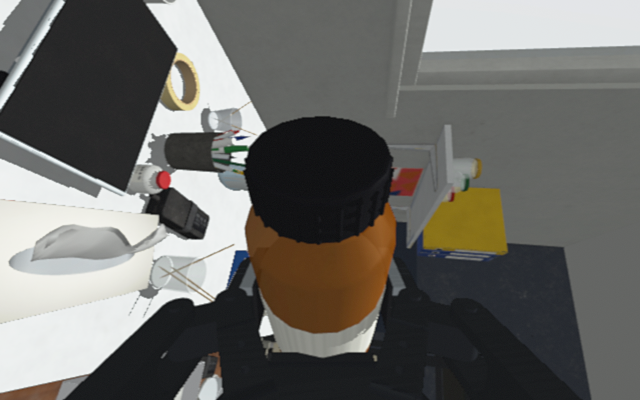

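View pics/s15.png

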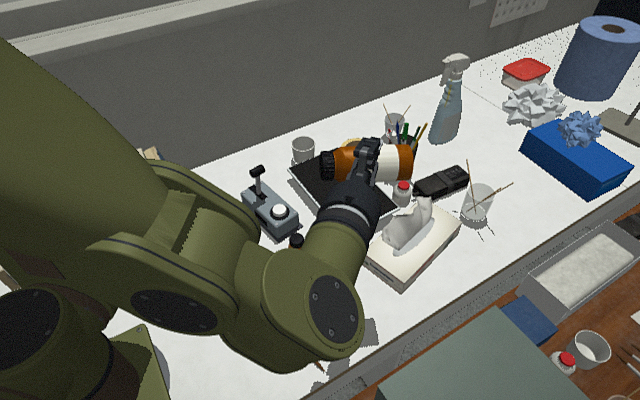

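```bash
python3 -m creep '[{"tx":-0.0054,"ty":0.0063,"tz":0.006,"wx":-0.73,"wy":-1.29,"wz":-6.38},{"tx":-0.0054,"ty":0.0063,"tz":0.006,"wx":-0.73,"wy":-1.29,"wz":-6.38},{"tx":-0.0054,"ty":0.0063,"tz":0.006,"wx":-0.73,"wy":-1.29,"wz":-6.38},{"tx":-0.0054,"ty":0.0063,"tz":0.006,"wx":-0.73,"wy":-1.29,"wz":-6.38},{"tx":-0.0054,"ty":0.0063,"tz":0.006,"wx":-0.73,"wy":-1.29,"wz":-6.38}]'
python3 -m creep '[{"tx":-0.0054,"ty":0.0063,"tz":0.006,"wx":-0.73,"wy":-1.29,"wz":-6.38},{"tx":-0.0054,"ty":0.0063,"tz":0.006,"wx":-0.73,"wy":-1.29,"wz":-6.38},{"tx":-0.0054,"ty":0.0063,"tz":0.006,"wx":-0.73,"wy":-1.29,"wz":-6.38},{"tx":-0.0054,"ty":0.0063,"tz":0.006,"wx":-0.73,"wy":-1.29,"wz":-6.38},{"tx":-0.0054,"ty":0.0063,"tz":0.006,"wx":-0.73,"wy":-1.29,"wz":-6.38}]'
python3 -m creep '[{"tx":-0.0054,"ty":0.0063,"tz":0.006,"wx":-0.73,"wy":-1.29,"wz":-6.38},{"tx":-0.0054,"ty":0.0063,"tz":0.006,"wx":-0.73,"wy":-1.29,"wz":-6.38},{"tx":-0.0054,"ty":0.0063,"tz":0.006,"wx":-0.73,"wy":-1.29,"wz":-6.38},{"tx":-0.0054,"ty":0.0063,"tz":0.006,"wx":-0.73,"wy":-1.29,"wz":-6.38},{"tx":0,"ty":0,"tz":0,"wx":0,"wy":0,"wz":0}]'
python3 - <<'E'
from pc import *
st()
T,q=now()
# bottle axis in tool frame (from grasp pose x=(.309,.293,.904).. upright)
bt=np.array([.904,-.013,-.426]);b=T[:3,:3]@bt;print('bottle axis',b.round(3),np.degrees(np.arccos(b[2]/np.linalg.norm(b))))
cv2.imwrite('pics/w16.png',arm.read_camera('wrist')[:,:,::-1])
cv2.imwrite('pics/s16.png',arm.read_camera('scene')[:,:,::-1])
E
```

```text
clock: 26.85
eef_pos: [574.4, -43.6, 393.4]
tool_rot: [0.146, 0.721, 0.49, 0.468]
wrist_force: [0.2, -0.1, -3.6]
gripper_width: 54.5
clock: 27.48
eef_pos: [598.8, -23.3, 432.9]
tool_rot: [-0.046, 0.691, 0.356, 0.627]
wrist_force: [0.3, 0.5, -2.7]
gripper_width: 54.9
clock: 28.1
eef_pos: [607.1, 3.9, 462.1]
tool_rot: [-0.196, 0.626, 0.229, 0.719]
wrist_force: [0.4, -0.1, -3.5]
gripper_width: 54.8
t 28.1 pos [607.1   3.9 462.1] q [-0.45, 0.299, -1.135, -1.714, 1.045, 0.248] F [ 0.4 -0.1 -3.5] w 54.8
x [ 0.11   0.083 -0.99 ] y [-0.575  0.818  0.005] z [0.811 0.569 0.138]
bottle axis [-0.238 -0.178 -0.954] 162.69793223471288
```

View pics/s16.png

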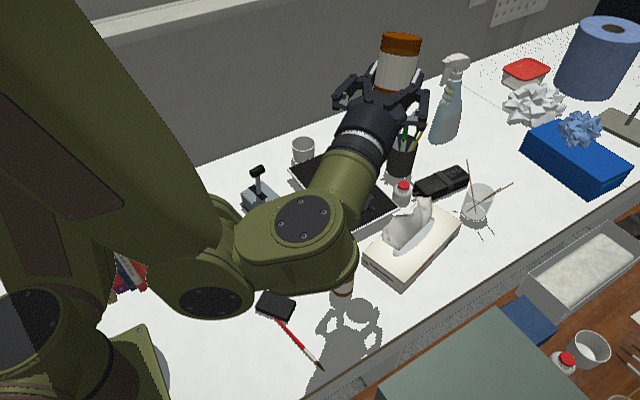

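View pics/w16.png

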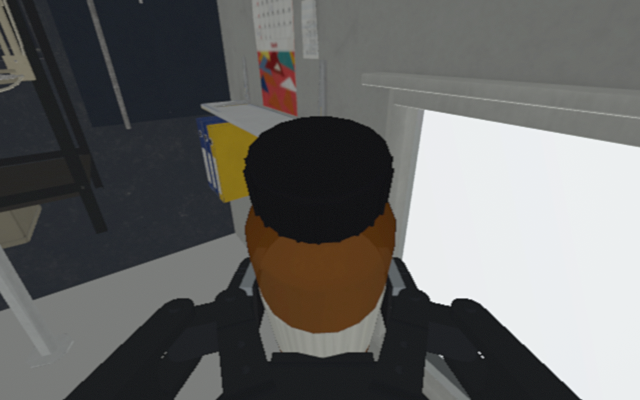

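Bottle is inverted at 163° and hasn't shifted in the grip. I'll hold it for over 3.5 s.

```bash
Z='x'; python3 -m creep '[{"tx":0,"ty":0,"tz":0,"wx":0,"wy":0,"wz":0},{"tx":0,"ty":0,"tz":0,"wx":0,"wy":0,"wz":0},{"tx":0,"ty":0,"tz":0,"wx":0,"wy":0,"wz":0},{"tx":0,"ty":0,"tz":0,"wx":0,"wy":0,"wz":0},{"tx":0,"ty":0,"tz":0,"wx":0,"wy":0,"wz":0}]' >/dev/null
python3 -m creep '[{"tx":0,"ty":0,"tz":0,"wx":0,"wy":0,"wz":0},{"tx":0,"ty":0,"tz":0,"wx":0,"wy":0,"wz":0},{"tx":0,"ty":0,"tz":0,"wx":0,"wy":0,"wz":0},{"tx":0,"ty":0,"tz":0,"wx":0,"wy":0,"wz":0},{"tx":0,"ty":0,"tz":0,"wx":0,"wy":0,"wz":0}]' >/dev/null
python3 -m creep '[{"tx":0,"ty":0,"tz":0,"wx":0,"wy":0,"wz":0},{"tx":0,"ty":0,"tz":0,"wx":0,"wy":0,"wz":0},{"tx":0,"ty":0,"tz":0,"wx":0,"wy":0,"wz":0},{"tx":0,"ty":0,"tz":0,"wx":0,"wy":0,"wz":0},{"tx":0,"ty":0,"tz":0,"wx":0,"wy":0,"wz":0}]' >/dev/null
python3 -m creep '[{"tx":0,"ty":0,"tz":0,"wx":0,"wy":0,"wz":0},{"tx":0,"ty":0,"tz":0,"wx":0,"wy":0,"wz":0},{"tx":0,"ty":0,"tz":0,"wx":0,"wy":0,"wz":0},{"tx":0,"ty":0,"tz":0,"wx":0,"wy":0,"wz":0},{"tx":0,"ty":0,"tz":0,"wx":0,"wy":0,"wz":0}]' >/dev/null
python3 -m creep '[{"tx":0,"ty":0,"tz":0,"wx":0,"wy":0,"wz":0},{"tx":0,"ty":0,"tz":0,"wx":0,"wy":0,"wz":0},{"tx":0,"ty":0,"tz":0,"wx":0,"wy":0,"wz":0},{"tx":0,"ty":0,"tz":0,"wx":0,"wy":0,"wz":0},{"tx":0,"ty":0,"tz":0,"wx":0,"wy":0,"wz":0}]' >/dev/null
python3 -m creep '[{"tx":0,"ty":0,"tz":0,"wx":0,"wy":0,"wz":0},{"tx":0,"ty":0,"tz":0,"wx":0,"wy":0,"wz":0},{"tx":0,"ty":0,"tz":0,"wx":0,"wy":0,"wz":0},{"tx":0,"ty":0,"tz":0,"wx":0,"wy":0,"wz":0},{"tx":0,"ty":0,"tz":0,"wx":0,"wy":0,"wz":0}]'
python3 - <<'E'
from pc import *
T,q=now();st()
bt=np.array([.904,-.013,-.426])
R0=side(45,25) # ideal
B=[640,265]
for pp in (40,50):
  # placement TCP: bottle axis + 11.9 along heading
  Rt=side(pp,25.2);h=Rt[:,2].copy();h[2]=0;h/=np.linalg.norm(h)
  pl=TT(np.r_[np.array(B)+11.9*h[:2],94],Rt);hv=pl.copy();hv[2,3]+=120
  m2=grasp([635,120,340],(35+pp)/2,8,roll=-90)
  print(pp);qa=seg(T,m2,13,q);qb=seg(m2,hv,13,qa);qc=seg(hv,pl,6,qb)
E
```

```text
clock: 31.95
eef_pos: [606.8, 3.8, 464.4]
tool_rot: [-0.198, 0.625, 0.227, 0.72]
wrist_force: [0.4, 0.8, -2.9]
gripper_width: 54.5
t 31.95 pos [606.8   3.8 464.4] q [-0.45, 0.297, -1.135, -1.716, 1.044, 0.246] F [ 0.4  0.8 -2.9] w 54.5
x [ 0.116  0.08  -0.99 ] y [-0.574  0.819 -0.001] z [0.811 0.568 0.141]
40
n 13 t [ 0.0127 -0.002   0.0071] w [0.82 1.12 6.88] | end [641. 125. 339.] q [-0.15  0.25 -1.1  -1.14  0.8   1.43] cost 3e-19 spd 0.39 pts [137. -21. 768.] [281. -44. 406.] [398. -62. 382.]
n 13 t [ 0.0022 -0.0124  0.0093] w [ 1.18 -0.89  6.81] | end [649. 273. 214.] q [ 0.21  0.31 -0.98 -0.81  0.44  2.92] cost 5e-19 spd 0.44 pts [171.  37. 758.] [330.  70. 403.] [435.  93. 346.]
n 6 t [-0.0181  0.      0.0085] w [-0.  0. -0.] | end [649. 273.  94.] q [ 0.21  0.64 -1.09 -1.24  0.44  2.92] cost 4e-29 spd 0.27 pts [331.  71. 673.] [330.  70. 283.] [435.  93. 226.]
50
n 13 t [ 0.0124 -0.002   0.0076] w [0.52 1.42 6.87] | end [641. 125. 339.] q [-0.19  0.26 -1.05 -1.07  0.92  1.38] cost 3e-18 spd 0.39 pts [143. -28. 766.] [300. -59. 410.] [415. -82. 382.]
n 13 t [ 0.0018 -0.0114  0.0105] w [ 1.46 -0.6   6.69] | end [648. 274. 214.] q [ 0.13  0.33 -0.9  -0.66  0.66  2.77] cost 5e-19 spd 0.42 pts [183.  23. 755.] [367.  47. 411.] [468.  60. 346.]
n 6 t [-0.0181  0.      0.0085] w [-0.  0.  0.] | end [648. 274.  94.] q [ 0.13  0.62 -1.   -1.06  0.66  2.77] cost 2e-18 spd 0.24 pts [327.  42. 680.] [367.  47. 291.] [468.  60. 226.]
```

```bash
python3 -m creep '[{"tx":0.0124,"ty":-0.002,"tz":0.0076,"wx":0.52,"wy":1.42,"wz":6.87},{"tx":0.0124,"ty":-0.002,"tz":0.0076,"wx":0.52,"wy":1.42,"wz":6.87},{"tx":0.0124,"ty":-0.002,"tz":0.0076,"wx":0.52,"wy":1.42,"wz":6.87},{"tx":0.0124,"ty":-0.002,"tz":0.0076,"wx":0.52,"wy":1.42,"wz":6.87},{"tx":0.0124,"ty":-0.002,"tz":0.0076,"wx":0.52,"wy":1.42,"wz":6.87}]'
python3 -m creep '[{"tx":0.0124,"ty":-0.002,"tz":0.0076,"wx":0.52,"wy":1.42,"wz":6.87},{"tx":0.0124,"ty":-0.002,"tz":0.0076,"wx":0.52,"wy":1.42,"wz":6.87},{"tx":0.0124,"ty":-0.002,"tz":0.0076,"wx":0.52,"wy":1.42,"wz":6.87},{"tx":0.0124,"ty":-0.002,"tz":0.0076,"wx":0.52,"wy":1.42,"wz":6.87},{"tx":0.0124,"ty":-0.002,"tz":0.0076,"wx":0.52,"wy":1.42,"wz":6.87}]'
python3 -m creep '[{"tx":0.0124,"ty":-0.002,"tz":0.0076,"wx":0.52,"wy":1.42,"wz":6.87},{"tx":0.0124,"ty":-0.002,"tz":0.0076,"wx":0.52,"wy":1.42,"wz":6.87},{"tx":0.0124,"ty":-0.002,"tz":0.0076,"wx":0.52,"wy":1.42,"wz":6.87}]'
python3 - <<'E'
from pc import *
T,q=now();st()
Rt=side(50,25.2);h=Rt[:,2].copy();h[2]=0;h/=np.linalg.norm(h)
pl=TT(np.r_[np.array([640,265])+11.9*h[:2],94],Rt);hv=pl.copy();hv[2,3]+=120
seg(T,hv,14,q)
E
```

```text
clock: 32.58
eef_pos: [640.0, 32.5, 405.7]
tool_rot: [0.0, 0.703, 0.404, 0.585]
wrist_force: [0.8, -0.2, -3.5]
gripper_width: 54.7
clock: 33.2
eef_pos: [646.4, 85.4, 356.2]
tool_rot: [0.196, 0.715, 0.542, 0.395]
wrist_force: [-0.5, -0.9, -3.0]
gripper_width: 54.4
clock: 33.58
eef_pos: [640.4, 125.3, 338.9]
tool_rot: [0.306, 0.69, 0.601, 0.263]
wrist_force: [-0.2, -0.8, -3.8]
gripper_width: 54.4
t 33.58 pos [640.4 125.3 338.9] q [-0.194, 0.258, -1.046, -1.07, 0.921, 1.388] F [-0.2 -0.8 -3.8] w 54.4
x [-0.674  0.738  0.005] y [0.107 0.091 0.99 ] z [ 0.731  0.668 -0.14 ]
n 14 t [ 0.0016 -0.0106  0.0098] w [ 1.36 -0.55  6.19] | end [648. 274. 214.] q [ 0.13  0.33 -0.9  -0.66  0.66  2.77] cost 8e-20 spd 0.39 pts [183.  23. 755.] [367.  47. 411.] [468.  60. 346.]
```

```bash
python3 -m creep '[{"tx":0.0016,"ty":-0.0106,"tz":0.0098,"wx":1.36,"wy":-0.55,"wz":6.19},{"tx":0.0016,"ty":-0.0106,"tz":0.0098,"wx":1.36,"wy":-0.55,"wz":6.19},{"tx":0.0016,"ty":-0.0106,"tz":0.0098,"wx":1.36,"wy":-0.55,"wz":6.19},{"tx":0.0016,"ty":-0.0106,"tz":0.0098,"wx":1.36,"wy":-0.55,"wz":6.19},{"tx":0.0016,"ty":-0.0106,"tz":0.0098,"wx":1.36,"wy":-0.55,"wz":6.19}]'
python3 -m creep '[{"tx":0.0016,"ty":-0.0106,"tz":0.0098,"wx":1.36,"wy":-0.55,"wz":6.19},{"tx":0.0016,"ty":-0.0106,"tz":0.0098,"wx":1.36,"wy":-0.55,"wz":6.19},{"tx":0.0016,"ty":-0.0106,"tz":0.0098,"wx":1.36,"wy":-0.55,"wz":6.19},{"tx":0.0016,"ty":-0.0106,"tz":0.0098,"wx":1.36,"wy":-0.55,"wz":6.19},{"tx":0.0016,"ty":-0.0106,"tz":0.0098,"wx":1.36,"wy":-0.55,"wz":6.19}]'
python3 -m creep '[{"tx":0.0016,"ty":-0.0106,"tz":0.0098,"wx":1.36,"wy":-0.55,"wz":6.19},{"tx":0.0016,"ty":-0.0106,"tz":0.0098,"wx":1.36,"wy":-0.55,"wz":6.19},{"tx":0.0016,"ty":-0.0106,"tz":0.0098,"wx":1.36,"wy":-0.55,"wz":6.19},{"tx":0.0016,"ty":-0.0106,"tz":0.0098,"wx":1.36,"wy":-0.55,"wz":6.19},{"tx":0,"ty":0,"tz":0,"wx":0,"wy":0,"wz":0}]'
python3 - <<'E'
from pc import *
T,q=now();st()
bt=np.array([.904,-.013,-.426]);print(T[:3,:3]@bt)
Rt=side(50,25.2);h=Rt[:,2].copy();h[2]=0;h/=np.linalg.norm(h)
pl=TT(np.r_[np.array([640,265])+11.9*h[:2],97],Rt)
seg(T,pl,8,q)
cv2.imwrite('pics/w17.png',arm.read_camera('wrist')[:,:,::-1])
cv2.imwrite('pics/t17.png',arm.read_camera('top')[:,:,::-1])
cv2.imwrite('pics/s17.png',arm.read_camera('scene')[:,:,::-1])
E
```

```text
clock: 34.2
eef_pos: [656.9, 165.1, 280.8]
tool_rot: [0.509, 0.611, 0.6, 0.092]
wrist_force: [-0.6, -0.4, -3.7]
gripper_width: 54.6
clock: 34.83
eef_pos: [655.5, 220.8, 234.7]
tool_rot: [0.672, 0.485, 0.553, -0.087]
wrist_force: [0.3, 0.6, -3.8]
gripper_width: 54.7
clock: 35.45
eef_pos: [648.1, 274.4, 213.9]
tool_rot: [0.764, 0.359, 0.486, -0.225]
wrist_force: [0.9, -0.1, -2.5]
gripper_width: 54.8
t 35.45 pos [648.1 274.4 213.9] q [0.128, 0.331, -0.9, -0.662, 0.66, 2.761] F [ 0.9 -0.1 -2.5] w 54.8
x [0.269 0.331 0.905] y [ 0.767 -0.641  0.006] z [ 0.582  0.693 -0.426]
[-0.01484499  0.01221079  0.99924548]
n 8 t [-0.0132 -0.0001  0.0062] w [0.   0.   0.05] | end [648. 274.  97.] q [ 0.13  0.61 -1.   -1.05  0.66  2.77] cost 1e-19 spd 0.18 pts [324.  41. 682.] [367.  47. 294.] [468.  60. 229.]
```

View pics/w17.png

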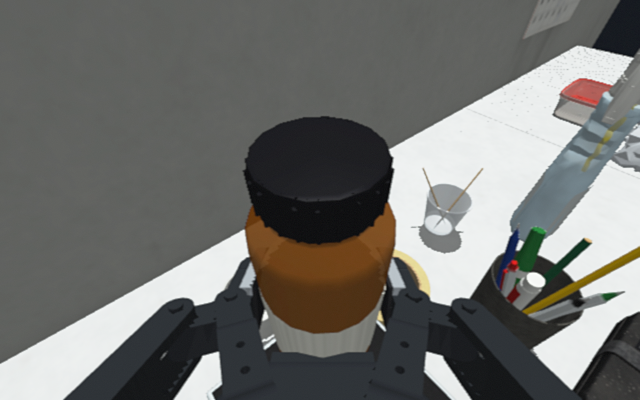

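View pics/t17.png

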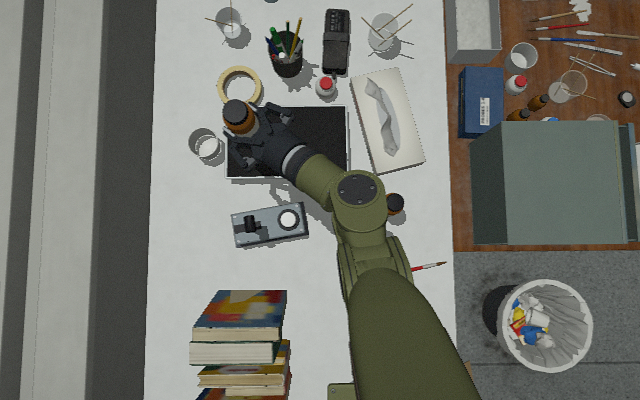

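View pics/s17.png

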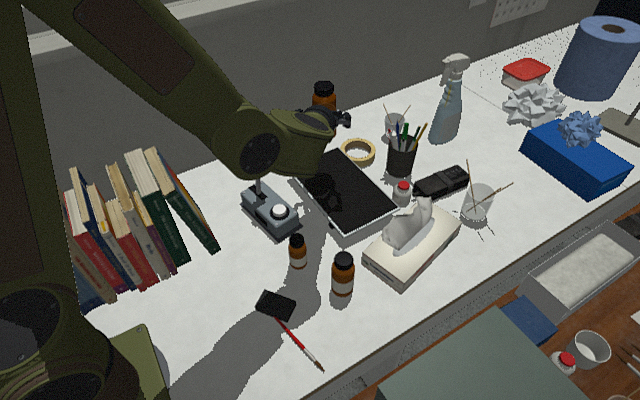

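```bash
python3 -m creep '[{"tx":-0.0211,"ty":0,"tz":0.0099,"wx":0,"wy":0,"wz":0},{"tx":-0.0264,"ty":0,"tz":0.0124,"wx":0,"wy":0,"wz":0},{"tx":-0.0264,"ty":0,"tz":0.0124,"wx":0,"wy":0,"wz":0},{"tx":-0.0211,"ty":0,"tz":0.0099,"wx":0,"wy":0,"wz":0},{"tx":-0.0075,"ty":0,"tz":0.0035,"wx":0,"wy":0,"wz":0}]'
python3 -m creep '[{"tx":0,"ty":0,"tz":0,"wx":0,"wy":0,"wz":0},{"tx":0,"ty":0,"tz":0,"wx":0,"wy":0,"wz":0}]'
python3 -m creep '[{"tx":-0.0018,"ty":0,"tz":0.0008,"wx":0,"wy":0,"wz":0},{"tx":0,"ty":0,"tz":0,"wx":0,"wy":0,"wz":0}]'
```

```text
clock: 36.22
eef_pos: [648.2, 273.0, 99.3]
tool_rot: [0.765, 0.358, 0.486, -0.225]
wrist_force: [-0.8, 0.6, -2.7]
gripper_width: 54.5
clock: 36.48
eef_pos: [649.3, 273.7, 102.6]
tool_rot: [0.764, 0.359, 0.488, -0.225]
wrist_force: [-0.1, 1.1, -2.6]
gripper_width: 54.4
clock: 36.72
eef_pos: [648.7, 273.7, 99.9]
tool_rot: [0.764, 0.359, 0.487, -0.225]
wrist_force: [-0.3, 0.7, -3.1]
gripper_width: 54.7
```

Not in contact yet, so I'll keep going down slowly. I expect contact at TCP z ≈ 93.

```bash
python3 -m creep '[{"tx":-0.0027,"ty":0,"tz":0.0013,"wx":0,"wy":0,"wz":0},{"tx":0,"ty":0,"tz":0,"wx":0,"wy":0,"wz":0}]'
python3 -m creep '[{"tx":-0.0018,"ty":0,"tz":0.0008,"wx":0,"wy":0,"wz":0},{"tx":0,"ty":0,"tz":0,"wx":0,"wy":0,"wz":0}]'
python3 -m creep '[{"tx":-0.0009,"ty":0,"tz":0.0004,"wx":0,"wy":0,"wz":0},{"tx":0,"ty":0,"tz":0,"wx":0,"wy":0,"wz":0}]'
```

```text
clock: 36.98
eef_pos: [648.4, 273.7, 96.0]
tool_rot: [0.764, 0.359, 0.486, -0.225]
wrist_force: [-0.2, 0.0, -2.7]
gripper_width: 54.5
clock: 37.22
eef_pos: [648.4, 273.6, 93.9]
tool_rot: [0.764, 0.359, 0.486, -0.225]
wrist_force: [-0.1, 0.3, -2.9]
gripper_width: 54.5
clock: 37.48
eef_pos: [648.6, 273.7, 93.4]
tool_rot: [0.764, 0.359, 0.487, -0.225]
wrist_force: [-0.7, 0.1, -2.8]
gripper_width: 54.4
```

```bash
python3 -m creep '[{"tx":-0.0009,"ty":0,"tz":0.0004,"wx":0,"wy":0,"wz":0},{"tx":0,"ty":0,"tz":0,"wx":0,"wy":0,"wz":0}]'
python3 -m creep '[{"tx":-0.0009,"ty":0,"tz":0.0004,"wx":0,"wy":0,"wz":0},{"tx":0,"ty":0,"tz":0,"wx":0,"wy":0,"wz":0}]'
```

```text
clock: 37.72
eef_pos: [648.8, 273.8, 93.3]
tool_rot: [0.763, 0.359, 0.487, -0.225]
wrist_force: [-2.0, -1.5, 2.6]
gripper_width: 54.7
clock: 37.98
eef_pos: [649.0, 274.0, 93.3]
tool_rot: [0.763, 0.359, 0.488, -0.226]
wrist_force: [-3.7, -1.8, 7.3]
gripper_width: 54.3
```

```bash
python3 -m creep '[{"tx":0.0009,"ty":0,"tz":-0.0004,"wx":0,"wy":0,"wz":0},{"tx":0,"ty":0,"tz":0,"wx":0,"wy":0,"wz":0}]'
python3 -m creep '[{"tx":0,"ty":0,"tz":0,"wx":0,"wy":0,"wz":0},{"tx":0,"ty":0,"tz":0,"wx":0,"wy":0,"wz":0},{"tx":0,"ty":0,"tz":0,"wx":0,"wy":0,"wz":0},{"tx":0,"ty":0,"tz":0,"wx":0,"wy":0,"wz":0}]' 0.0854
python3 - <<'E'
from pc import *
st()
cv2.imwrite('pics/w18.png',arm.read_camera('wrist')[:,:,::-1])
E
```

```text
clock: 38.22
eef_pos: [648.9, 273.9, 93.3]
tool_rot: [0.764, 0.359, 0.487, -0.225]
wrist_force: [-1.6, -0.6, 6.0]
gripper_width: 54.4
clock: 38.72
eef_pos: [648.5, 273.5, 92.0]
tool_rot: [0.764, 0.359, 0.486, -0.225]
wrist_force: [-0.1, 0.5, -0.2]
gripper_width: 85.1
t 38.73 pos [648.5 273.5  92. ] q [0.126, 0.627, -1.003, -1.06, 0.662, 2.761] F [-0.1  0.5 -0.2] w 85.1
x [0.27  0.329 0.905] y [ 0.767 -0.641  0.005] z [ 0.582  0.693 -0.426]
```

View pics/w18.png

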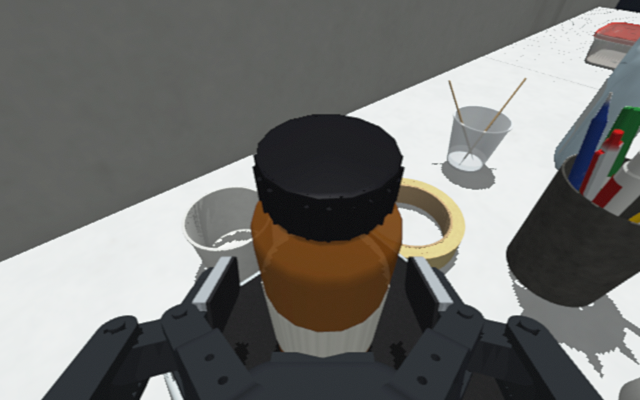

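Released, and the bottle is standing. Backing out along the tool axis.

```bash
python3 -m creep '[{"tx":0,"ty":0.001,"tz":-0.015,"wx":0,"wy":0,"wz":0},{"tx":0,"ty":0.001,"tz":-0.03,"wx":0,"wy":0,"wz":0},{"tx":0,"ty":0,"tz":-0.04,"wx":0,"wy":0,"wz":0},{"tx":0,"ty":0,"tz":-0.04,"wx":0,"wy":0,"wz":0},{"tx":0.02,"ty":0,"tz":-0.04,"wx":0,"wy":0,"wz":0}]'
python3 -m creep '[{"tx":0.04,"ty":0,"tz":-0.04,"wx":0,"wy":0,"wz":0},{"tx":0.04,"ty":0,"tz":-0.04,"wx":0,"wy":0,"wz":0},{"tx":0.04,"ty":0,"tz":-0.02,"wx":0,"wy":0,"wz":0},{"tx":0,"ty":0,"tz":0,"wx":0,"wy":0,"wz":0}]'
python3 - <<'E'
from pc import *
st()
cv2.imwrite('pics/w19.png',arm.read_camera('wrist')[:,:,::-1])
cv2.imwrite('pics/t19.png',arm.read_camera('top')[:,:,::-1])
cv2.imwrite('pics/s19.png',arm.read_camera('scene')[:,:,::-1])
E
```

```text
clock: 39.4
eef_pos: [556.9, 163.3, 179.5]
tool_rot: [0.765, 0.358, 0.485, -0.226]
wrist_force: [0.2, -0.2, 0.5]
gripper_width: 85.1
clock: 39.9
eef_pos: [534.6, 133.7, 337.4]
tool_rot: [0.762, 0.36, 0.49, -0.222]
wrist_force: [0.1, 0.3, 0.6]
gripper_width: 85.1
t 39.9 pos [534.6 133.7 337.4] q [-0.224, -0.068, -0.856, -0.002, 0.935, 2.447] F [0.1 0.3 0.6] w 85.1
x [0.26  0.331 0.907] y [ 0.766 -0.642  0.014] z [ 0.587  0.691 -0.42 ]
```

View pics/t19.png

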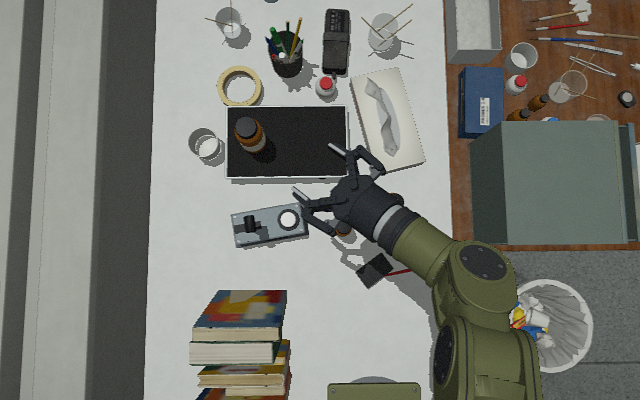

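View pics/s19.png

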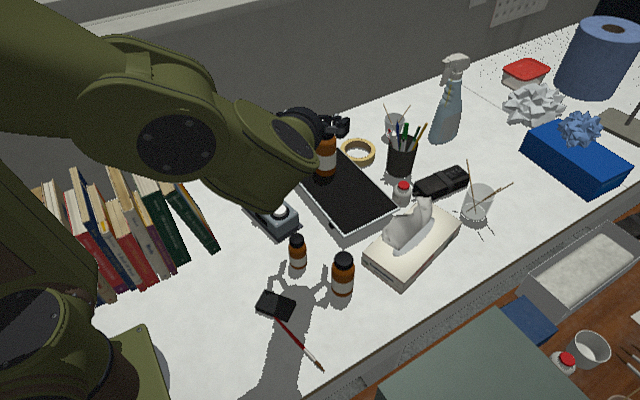

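View pics/w19.png

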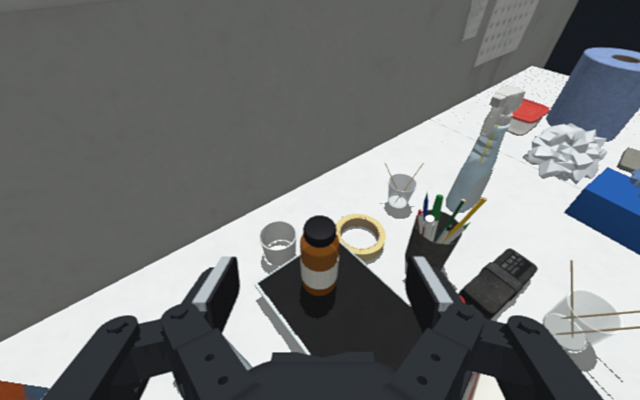

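```bash
python3 - <<'E'
from pc import *
T,q=now()
print('large',onz('top',247.5,128,175),tri(ray('wrist',320,231,T),ray('top',247.5,128)))
im=cv2.imread('pics/s19.png');
print('med scene',onz('scene',220+354/2.857,150+316/2.857,115))
cv2.imwrite('pics/c19.png',cv2.resize(im[220:310,260:380],(800,600),interpolation=cv2.INTER_CUBIC))
Gm=[492.5,-42.5,50]
for psi in (40,50):
  for P in (20,25):
    H2=grasp(Gm,psi,P,back=130);H2[2,3]+=80
    print(psi,P);q1=seg(T,H2,16,q);g=grasp(Gm,psi,P,back=-4);q2=seg(H2,g,6,q1)
E
```

```text
large [637.69362533 258.46091445 175.        ] [638.13890369 261.0155685  164.45274468]
med scene [492.91486195 -46.54230409 115.        ]
40 20
n 16 t [-0.0157  0.0053 -0.0116] w [-0.58  0.32  0.25] | end [ 405. -116.  172.] q [-1.03  0.41 -0.85  0.71  1.19  1.14] cost 4e-19 spd 0.40 pts [ 117. -195.  738.] [ 207. -344.  389.] [ 182. -303.  278.]
n 6 t [-0.0125  0.      0.0269] w [-0.  0.  0.] | end [501. -35.  46.] q [-0.67  0.73 -1.2  -0.86  1.17  2.1 ] cost 1e-20 spd 1.04 pts [ 296. -237.  640.] [ 233. -186.  258.] [ 278. -222.  152.]
40 25
n 16 t [-0.0155  0.0054 -0.011 ] w [-0.56  0.01  0.28] | end [ 408. -114.  182.] q [-0.99  0.31 -0.85  0.66  1.12  1.3 ] cost 8e-19 spd 0.32 pts [  94. -143.  759.] [ 209. -318.  430.] [ 193. -294.  312.]
n 6 t [-0.0121 -0.      0.028 ] w [-0. -0. -0.] | end [501. -36.  45.] q [-0.65  0.64 -1.17 -0.69  1.08  2.07] cost 2e-19 spd 0.86 pts [ 270. -203.  674.] [ 244. -184.  285.] [ 286. -216.  176.]
50 20
n 16 t [-0.0158  0.0052 -0.0121] w [0.   0.33 0.01] | end [ 419. -130.  172.] q [-0.99  0.54 -0.63  1.07  1.12  0.85] cost 7e-19 spd 0.46 pts [ 160. -244.  705.] [ 273. -416.  372.] [ 232. -353.  278.]
n 6 t [-0.0125 -0.      0.0269] w [-0. -0.  0.] | end [500. -34.  46.] q [-0.69  0.68 -0.93 -0.07  1.22  1.6 ] cost 6e-25 spd 0.86 pts [ 275. -225.  660.] [ 310. -254.  273.] [ 313. -257.  152.]
50 25
n 16 t [-0.0156  0.0052 -0.0114] w [0.   0.01 0.01] | end [ 421. -127.  182.] q [-0.96  0.44 -0.64  0.99  1.07  1.01] cost 5e-19 spd 0.40 pts [ 140. -198.  731.] [ 275. -390.  418.] [ 241. -342.  312.]
n 6 t [-0.0121 -0.      0.028 ] w [-0. -0.  0.] | end [499. -34.  45.] q [-0.66  0.62 -0.94 -0.06  1.13  1.66] cost 1e-28 spd 0.73 pts [ 259. -202.  681.] [ 312. -243.  296.] [ 319. -249.  176.]
```

View pics/c19.png

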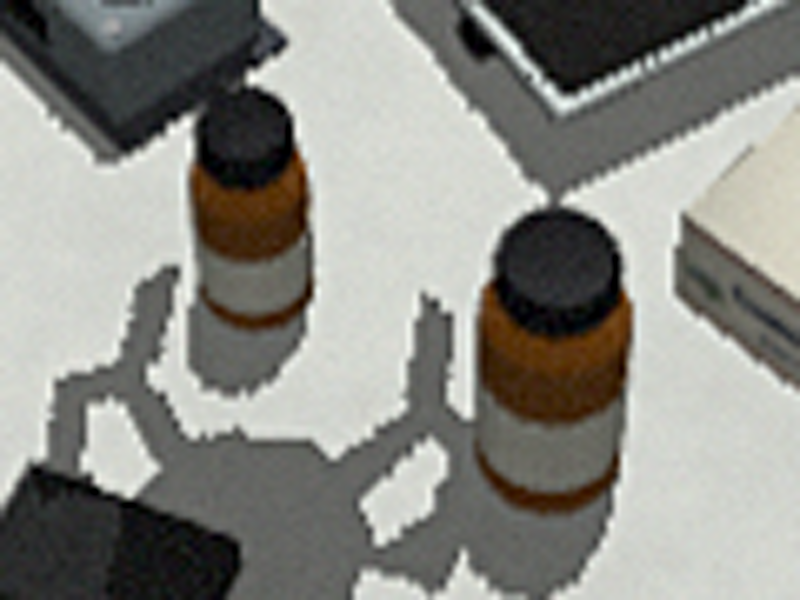

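```bash
python3 -m creep '[{"tx":-0.0312,"ty":0.0104,"tz":-0.0228,"wx":0,"wy":0,"wz":0},{"tx":-0.0312,"ty":0.0104,"tz":-0.0228,"wx":0,"wy":0,"wz":0},{"tx":-0.0312,"ty":0.0104,"tz":-0.0228,"wx":0,"wy":0,"wz":0},{"tx":-0.0312,"ty":0.0104,"tz":-0.0228,"wx":0,"wy":0,"wz":0},{"tx":-0.0312,"ty":0.0104,"tz":-0.0228,"wx":0,"wy":0,"wz":0}]'
python3 -m creep '[{"tx":-0.0312,"ty":0.0104,"tz":-0.0228,"wx":0,"wy":0,"wz":0},{"tx":-0.0312,"ty":0.0104,"tz":-0.0228,"wx":0,"wy":0,"wz":0},{"tx":-0.0312,"ty":0.0104,"tz":-0.0228,"wx":0,"wy":0,"wz":0},{"tx":0,"ty":0,"tz":0,"wx":0,"wy":0,"wz":0},{"tx":0,"ty":0,"tz":0,"wx":0,"wy":0,"wz":0}]'
python3 - <<'E'
from pc import *
st();T,q=now()
cv2.imwrite('pics/w20.png',arm.read_camera('wrist')[:,:,::-1])
cv2.imwrite('pics/t20.png',arm.read_camera('top')[:,:,::-1])
print(proj('wrist',[492.5,-42.5,115],T))
g=grasp([492.5,-42.5,50],50,25,back=-4);seg(T,g,6,q)
E
```

```text
clock: 40.67
eef_pos: [463.5, -29.0, 237.0]
tool_rot: [0.765, 0.358, 0.486, -0.227]
wrist_force: [-0.2, 0.8, -1.3]
gripper_width: 85.2
clock: 41.3
eef_pos: [423.5, -126.2, 182.9]
tool_rot: [0.764, 0.358, 0.486, -0.227]
wrist_force: [0.1, 0.6, 0.0]
gripper_width: 85.3
t 41.3 pos [ 423.5 -126.2  182.9] q [-0.951, 0.437, -0.641, 0.984, 1.069, 1.021] F [0.1 0.6 0. ] w 85.3
x [0.271 0.326 0.906] y [ 0.767 -0.642  0.002] z [ 0.581  0.694 -0.424]
[321.4274977  210.58802516]
n 6 t [-0.0124 -0.0002  0.0278] w [-0.01  0.02  0.02] | end [499. -34.  45.] q [-0.66  0.62 -0.94 -0.06  1.13  1.66] cost 5e-29 spd 0.72 pts [ 259. -202.  681.] [ 312. -243.  296.] [ 319. -249.  176.]
```

View pics/w20.png

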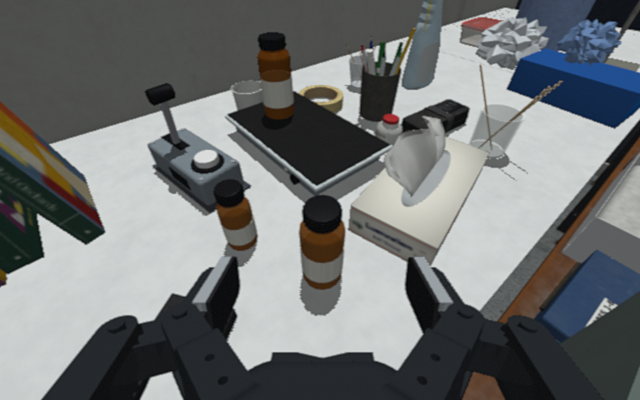

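View pics/t20.png

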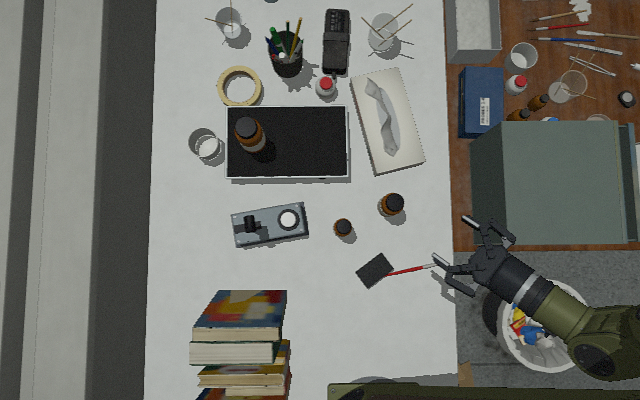

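```bash
python3 -m creep '[{"tx":-0.0124,"ty":0,"tz":0.0278,"wx":0,"wy":0,"wz":0},{"tx":-0.0124,"ty":0,"tz":0.0278,"wx":0,"wy":0,"wz":0},{"tx":-0.0124,"ty":0,"tz":0.0278,"wx":0,"wy":0,"wz":0},{"tx":-0.0124,"ty":0,"tz":0.0278,"wx":0,"wy":0,"wz":0},{"tx":0,"ty":0,"tz":0,"wx":0,"wy":0,"wz":0}]'
python3 -m creep '[{"tx":0,"ty":0,"tz":0,"wx":0,"wy":0,"wz":0}]'
python3 - <<'E'
from pc import *
st();T,q=now()
cv2.imwrite('pics/w21.png',arm.read_camera('wrist')[:,:,::-1])
g=grasp([492.5,-42.5,50],50,25,back=-4);seg(T,g,2,q);print(proj('wrist',[492.5,-42.5,115],T))
E
```

```text
clock: 42.02
eef_pos: [474.4, -63.6, 91.5]
tool_rot: [0.764, 0.36, 0.486, -0.227]
wrist_force: [-0.5, -0.4, -0.3]
gripper_width: 85.5
clock: 42.15
eef_pos: [475.1, -65.9, 92.5]
tool_rot: [0.764, 0.359, 0.487, -0.225]
wrist_force: [-0.4, 0.1, 0.1]
gripper_width: 85.3
t 42.15 pos [475.1 -65.9  92.5] q [-0.76, 0.525, -0.838, 0.34, 1.128, 1.419] F [-0.4  0.1  0.1] w 85.3
x [0.269 0.329 0.905] y [ 0.768 -0.64   0.005] z [ 0.581  0.694 -0.425]
n 2 t [-0.0131 -0.0009  0.0282] w [-0.02  0.08  0.17] | end [499. -34.  45.] q [-0.66  0.62 -0.94 -0.06  1.13  1.66] cost 1e-28 spd 0.74 pts [ 259. -202.  681.] [ 312. -243.  296.] [ 319. -249.  176.]
[319.79707512 201.84453808]
```

View pics/w21.png

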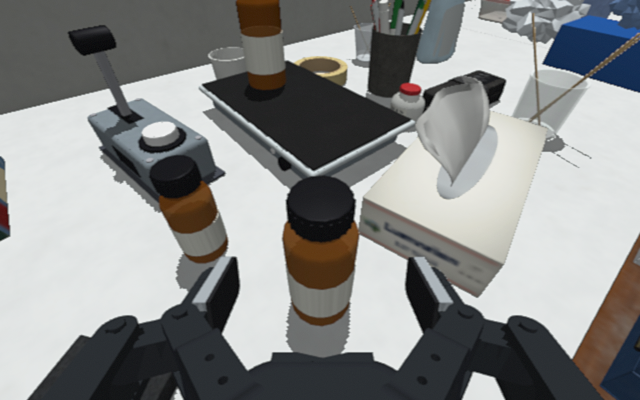

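```bash
python3 -m creep '[{"tx":-0.0131,"ty":-0.0005,"tz":0.0282,"wx":0,"wy":0,"wz":0},{"tx":-0.0131,"ty":-0.0005,"tz":0.0282,"wx":0,"wy":0,"wz":0},{"tx":0,"ty":0,"tz":0,"wx":0,"wy":0,"wz":0},{"tx":0,"ty":0,"tz":0,"wx":0,"wy":0,"wz":0}]'
python3 - <<'E'
from pc import *
st()
cv2.imwrite('pics/w22.png',arm.read_camera('wrist')[:,:,::-1])
E
python3 -m creep '[{"tx":0,"ty":0,"tz":0,"wx":0,"wy":0,"wz":0},{"tx":0,"ty":0,"tz":0,"wx":0,"wy":0,"wz":0},{"tx":0,"ty":0,"tz":0,"wx":0,"wy":0,"wz":0},{"tx":0,"ty":0,"tz":0,"wx":0,"wy":0,"wz":0},{"tx":0,"ty":0,"tz":0,"wx":0,"wy":0,"wz":0}]' 0.02
python3 - <<'E'
from pc import *
st()
cv2.imwrite('pics/w23.png',arm.read_camera('wrist')[:,:,::-1])
E
```

```text
clock: 42.7
eef_pos: [500.3, -36.0, 44.6]
tool_rot: [0.764, 0.358, 0.487, -0.225]
wrist_force: [-0.3, 0.2, 0.2]
gripper_width: 85.8
t 42.7 pos [500.3 -36.   44.6] q [-0.664, 0.616, -0.931, -0.052, 1.13, 1.648] F [-0.3  0.2  0.2] w 85.8
x [0.27  0.329 0.905] y [ 0.767 -0.642  0.005] z [ 0.582  0.693 -0.425]
clock: 43.38
eef_pos: [500.6, -35.6, 44.6]
tool_rot: [0.764, 0.359, 0.487, -0.225]
wrist_force: [-3.7, -3.7, 5.7]
gripper_width: 46.5
t 43.38 pos [500.6 -35.6  44.6] q [-0.663, 0.617, -0.932, -0.057, 1.132, 1.65] F [-3.7 -3.7  5.7] w 46.5
x [0.268 0.329 0.906] y [ 0.767 -0.642  0.006] z [ 0.583  0.693 -0.424]
```

View pics/w22.png

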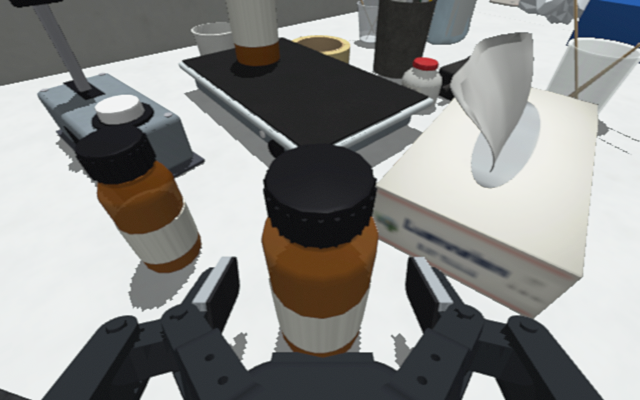

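View pics/w23.png

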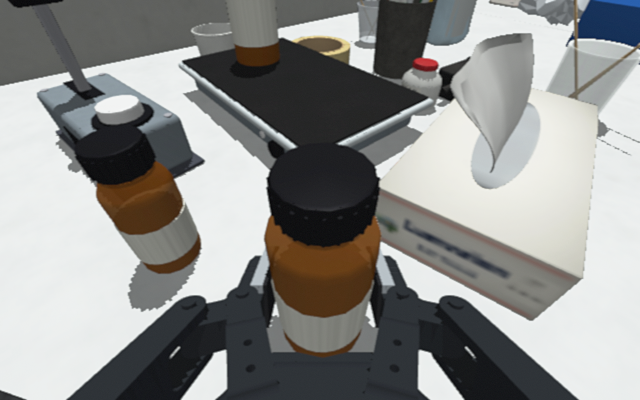

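```bash
python3 -m creep '[{"tx":0.0136,"ty":0,"tz":-0.0063,"wx":0,"wy":0,"wz":0},{"tx":0.0272,"ty":0,"tz":-0.0127,"wx":0,"wy":0,"wz":0},{"tx":0.0272,"ty":0,"tz":-0.0127,"wx":0,"wy":0,"wz":0},{"tx":0.0272,"ty":0,"tz":-0.0127,"wx":0,"wy":0,"wz":0},{"tx":0.0272,"ty":0,"tz":-0.0127,"wx":0,"wy":0,"wz":0}]'
python3 -m creep '[{"tx":0.0272,"ty":0,"tz":-0.0127,"wx":0,"wy":0,"wz":0},{"tx":0.0272,"ty":0,"tz":-0.0127,"wx":0,"wy":0,"wz":0},{"tx":0.0272,"ty":0,"tz":-0.0127,"wx":0,"wy":0,"wz":0},{"tx":0,"ty":0,"tz":0,"wx":0,"wy":0,"wz":0}]'
python3 - <<'E'
from pc import *
st();T,q=now()
m=grasp([560,-25,370],42,8,roll=-90)
qm=seg(T,m,12,q)
for z,p in ((460,-8),(480,-10)):
  iv=grasp([600,0,z],35,p,roll=-180);qi=seg(m,iv,14,qm)
cv2.imwrite('pics/s24.png',arm.read_camera('scene')[:,:,::-1])
E
```

```text
clock: 44.05
eef_pos: [499.2, -34.4, 178.6]
tool_rot: [0.765, 0.359, 0.485, -0.225]
wrist_force: [0.4, 0.2, -2.4]
gripper_width: 46.4
clock: 44.55
eef_pos: [500.2, -34.7, 269.7]
tool_rot: [0.764, 0.36, 0.486, -0.223]
wrist_force: [0.3, -0.8, -2.9]
gripper_width: 46.3
t 44.55 pos [500.2 -34.7 269.7] q [-0.661, 0.175, -0.69, 0.622, 1.128, 1.654] F [ 0.3 -0.8 -2.9] w 46.3
x [0.268 0.332 0.904] y [ 0.767 -0.641  0.008] z [ 0.583  0.692 -0.427]
n 12 t [0.0055 0.0094 0.0019] w [-1.62  0.62 -7.19] | end [566. -20. 369.] q [-0.59  0.11 -0.96 -0.56  1.28  1.07] cost 8e-19 spd 0.40 pts [ 53. -35. 782.] [ 251. -166.  471.] [ 338. -225.  412.]
n 14 t [-0.0053  0.0053  0.0031] w [-0.5  -1.29 -6.37] | end [606.   5. 461.] q [-0.45  0.3  -1.14 -1.72  1.04  0.24] cost 1e-25 spd 0.38 pts [152. -73. 760.] [ 251. -121.  385.] [ 356. -171.  418.]
n 14 t [-0.0063  0.0064  0.0031] w [-0.61 -1.4  -6.37] | end [606.   5. 481.] q [-0.45  0.3  -1.13 -1.77  1.03  0.3 ] cost 3e-24 spd 0.42 pts [151. -72. 760.] [ 254. -121.  387.] [ 357. -170.  428.]
```

View pics/s24.png

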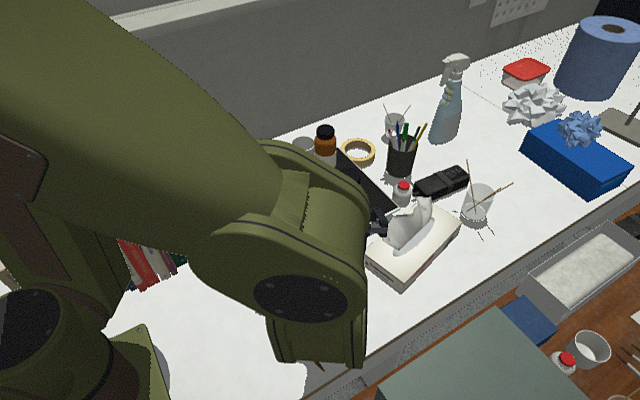

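```bash
python3 -m creep '[{"tx":0.0055,"ty":0.0094,"tz":0.0019,"wx":-1.62,"wy":0.62,"wz":-7.19},{"tx":0.0055,"ty":0.0094,"tz":0.0019,"wx":-1.62,"wy":0.62,"wz":-7.19},{"tx":0.0055,"ty":0.0094,"tz":0.0019,"wx":-1.62,"wy":0.62,"wz":-7.19},{"tx":0.0055,"ty":0.0094,"tz":0.0019,"wx":-1.62,"wy":0.62,"wz":-7.19},{"tx":0.0055,"ty":0.0094,"tz":0.0019,"wx":-1.62,"wy":0.62,"wz":-7.19}]'
python3 -m creep '[{"tx":0.0055,"ty":0.0094,"tz":0.0019,"wx":-1.62,"wy":0.62,"wz":-7.19},{"tx":0.0055,"ty":0.0094,"tz":0.0019,"wx":-1.62,"wy":0.62,"wz":-7.19},{"tx":0.0055,"ty":0.0094,"tz":0.0019,"wx":-1.62,"wy":0.62,"wz":-7.19},{"tx":0.0055,"ty":0.0094,"tz":0.0019,"wx":-1.62,"wy":0.62,"wz":-7.19},{"tx":0.0055,"ty":0.0094,"tz":0.0019,"wx":-1.62,"wy":0.62,"wz":-7.19}]'
python3 -m creep '[{"tx":0.0055,"ty":0.0094,"tz":0.0019,"wx":-1.62,"wy":0.62,"wz":-7.19},{"tx":0.0055,"ty":0.0094,"tz":0.0019,"wx":-1.62,"wy":0.62,"wz":-7.19}]'
python3 - <<'E'
from pc import *
st()
T,q=now()
iv=grasp([600,0,460],35,-8,roll=-180);qi=seg(T,iv,14,q)
E
```

```text
clock: 45.22
eef_pos: [542.6, -41.5, 298.1]
tool_rot: [0.617, 0.536, 0.575, -0.02]
wrist_force: [0.1, 0.1, -2.4]
gripper_width: 46.4
clock: 45.85
eef_pos: [564.3, -29.4, 346.6]
tool_rot: [0.406, 0.658, 0.606, 0.187]
wrist_force: [-0.4, -0.4, -2.6]
gripper_width: 46.5
clock: 46.1
eef_pos: [565.0, -19.0, 366.2]
tool_rot: [0.309, 0.688, 0.6, 0.265]
wrist_force: [0.5, -0.2, -2.7]
gripper_width: 46.3
t 46.1 pos [565.  -19.  366.2] q [-0.586, 0.117, -0.97, -0.575, 1.284, 1.083] F [ 0.5 -0.2 -2.7] w 46.3
x [-0.668  0.744  0.006] y [0.107 0.088 0.99 ] z [ 0.736  0.663 -0.138]
n 14 t [-0.0055  0.0054  0.0031] w [-0.5  -1.29 -6.4 ] | end [606.   5. 461.] q [-0.45  0.3  -1.14 -1.72  1.04  0.24] cost 8e-26 spd 0.37 pts [152. -73. 760.] [ 251. -121.  385.] [ 356. -171.  418.]
```

```bash
python3 -m creep '[{"tx":-0.0055,"ty":0.0054,"tz":0.0031,"wx":-0.5,"wy":-1.29,"wz":-6.4},{"tx":-0.0055,"ty":0.0054,"tz":0.0031,"wx":-0.5,"wy":-1.29,"wz":-6.4},{"tx":-0.0055,"ty":0.0054,"tz":0.0031,"wx":-0.5,"wy":-1.29,"wz":-6.4},{"tx":-0.0055,"ty":0.0054,"tz":0.0031,"wx":-0.5,"wy":-1.29,"wz":-6.4},{"tx":-0.0055,"ty":0.0054,"tz":0.0031,"wx":-0.5,"wy":-1.29,"wz":-6.4}]'
python3 -m creep '[{"tx":-0.0055,"ty":0.0054,"tz":0.0031,"wx":-0.5,"wy":-1.29,"wz":-6.4},{"tx":-0.0055,"ty":0.0054,"tz":0.0031,"wx":-0.5,"wy":-1.29,"wz":-6.4},{"tx":-0.0055,"ty":0.0054,"tz":0.0031,"wx":-0.5,"wy":-1.29,"wz":-6.4},{"tx":-0.0055,"ty":0.0054,"tz":0.0031,"wx":-0.5,"wy":-1.29,"wz":-6.4},{"tx":-0.0055,"ty":0.0054,"tz":0.0031,"wx":-0.5,"wy":-1.29,"wz":-6.4}]'
python3 -m creep '[{"tx":-0.0055,"ty":0.0054,"tz":0.0031,"wx":-0.5,"wy":-1.29,"wz":-6.4},{"tx":-0.0055,"ty":0.0054,"tz":0.0031,"wx":-0.5,"wy":-1.29,"wz":-6.4},{"tx":-0.0055,"ty":0.0054,"tz":0.0031,"wx":-0.5,"wy":-1.29,"wz":-6.4},{"tx":-0.0055,"ty":0.0054,"tz":0.0031,"wx":-0.5,"wy":-1.29,"wz":-6.4},{"tx":0,"ty":0,"tz":0,"wx":0,"wy":0,"wz":0}]'
python3 - <<'E'
from pc import *
st()
T,q=now()
b=T[:3,:3]@np.array([.906,.006,-.424]);print('bottle axis deg',np.degrees(np.arccos(b[2])))
cv2.imwrite('pics/w25.png',arm.read_camera('wrist')[:,:,::-1])
E
```

```text
clock: 46.72
eef_pos: [593.0, -22.7, 396.0]
tool_rot: [0.135, 0.718, 0.501, 0.464]
wrist_force: [0.2, -0.5, -2.3]
gripper_width: 46.5
clock: 47.35
eef_pos: [606.6, -13.4, 433.7]
tool_rot: [-0.051, 0.69, 0.36, 0.626]
wrist_force: [-0.7, -0.6, -2.6]
gripper_width: 46.2
clock: 47.98
eef_pos: [607.2, 4.4, 461.5]
tool_rot: [-0.196, 0.627, 0.228, 0.719]
wrist_force: [-0.1, 0.4, -2.5]
gripper_width: 46.2
t 47.98 pos [607.2   4.4 461.5] q [-0.448, 0.299, -1.137, -1.712, 1.042, 0.244] F [-0.1  0.4 -2.5] w 46.2
x [ 0.11   0.082 -0.991] y [-0.574  0.819  0.004] z [0.812 0.568 0.137]
bottle axis deg 162.86420971381784
```

View pics/w25.png

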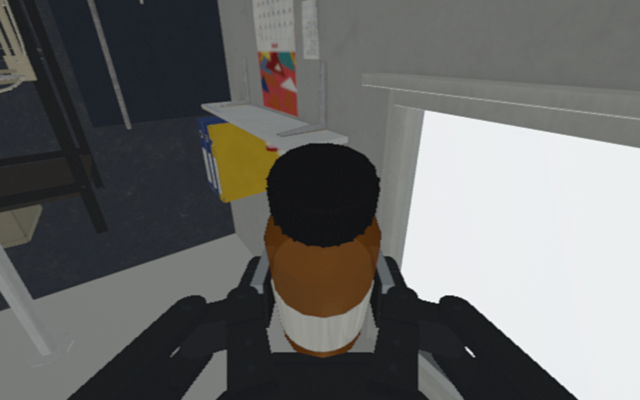

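```bash
python3 -m creep '[{"tx":0,"ty":0,"tz":0,"wx":0,"wy":0,"wz":0},{"tx":0,"ty":0,"tz":0,"wx":0,"wy":0,"wz":0},{"tx":0,"ty":0,"tz":0,"wx":0,"wy":0,"wz":0},{"tx":0,"ty":0,"tz":0,"wx":0,"wy":0,"wz":0},{"tx":0,"ty":0,"tz":0,"wx":0,"wy":0,"wz":0}]' >/dev/null
python3 -m creep '[{"tx":0,"ty":0,"tz":0,"wx":0,"wy":0,"wz":0},{"tx":0,"ty":0,"tz":0,"wx":0,"wy":0,"wz":0},{"tx":0,"ty":0,"tz":0,"wx":0,"wy":0,"wz":0},{"tx":0,"ty":0,"tz":0,"wx":0,"wy":0,"wz":0},{"tx":0,"ty":0,"tz":0,"wx":0,"wy":0,"wz":0}]' >/dev/null
python3 -m creep '[{"tx":0,"ty":0,"tz":0,"wx":0,"wy":0,"wz":0},{"tx":0,"ty":0,"tz":0,"wx":0,"wy":0,"wz":0},{"tx":0,"ty":0,"tz":0,"wx":0,"wy":0,"wz":0},{"tx":0,"ty":0,"tz":0,"wx":0,"wy":0,"wz":0},{"tx":0,"ty":0,"tz":0,"wx":0,"wy":0,"wz":0}]' >/dev/null
python3 -m creep '[{"tx":0,"ty":0,"tz":0,"wx":0,"wy":0,"wz":0},{"tx":0,"ty":0,"tz":0,"wx":0,"wy":0,"wz":0},{"tx":0,"ty":0,"tz":0,"wx":0,"wy":0,"wz":0},{"tx":0,"ty":0,"tz":0,"wx":0,"wy":0,"wz":0},{"tx":0,"ty":0,"tz":0,"wx":0,"wy":0,"wz":0}]' >/dev/null
python3 -m creep '[{"tx":0,"ty":0,"tz":0,"wx":0,"wy":0,"wz":0},{"tx":0,"ty":0,"tz":0,"wx":0,"wy":0,"wz":0},{"tx":0,"ty":0,"tz":0,"wx":0,"wy":0,"wz":0},{"tx":0,"ty":0,"tz":0,"wx":0,"wy":0,"wz":0},{"tx":0,"ty":0,"tz":0,"wx":0,"wy":0,"wz":0}]' >/dev/null
python3 -m creep '[{"tx":0,"ty":0,"tz":0,"wx":0,"wy":0,"wz":0},{"tx":0,"ty":0,"tz":0,"wx":0,"wy":0,"wz":0},{"tx":0,"ty":0,"tz":0,"wx":0,"wy":0,"wz":0},{"tx":0,"ty":0,"tz":0,"wx":0,"wy":0,"wz":0},{"tx":0,"ty":0,"tz":0,"wx":0,"wy":0,"wz":0}]'
python3 - <<'E'
from pc import *
T,q=now();st()
for y,pp in ((168,50),(168,40)):
  Rt=side(pp,25.1);h=Rt[:,2].copy();h[2]=0;h/=np.linalg.norm(h)
  pl=TT(np.r_[np.array([640,y])+10.5*h[:2],88],Rt);hv=pl.copy();hv[2,3]+=130
  m2=grasp([630,90,350],(35+pp)/2,8,roll=-90)
  qa=seg(T,m2,14,q);qb=seg(m2,hv,14,qa);qc=seg(hv,pl,6,qb)
E
```

```text
clock: 51.78
eef_pos: [607.4, 4.0, 464.3]
tool_rot: [-0.197, 0.625, 0.226, 0.72]
wrist_force: [-0.0, 0.5, -2.9]
gripper_width: 46.7
t 51.77 pos [607.4   4.  464.3] q [-0.449, 0.296, -1.135, -1.712, 1.041, 0.243] F [-0.   0.5 -2.9] w 46.7
x [ 0.116  0.079 -0.99 ] y [-0.573  0.82  -0.002] z [0.812 0.567 0.14 ]
n 14 t [ 0.0098 -0.0027  0.0056] w [0.47 1.32 6.38] | end [636.  95. 349.] q [-0.27  0.23 -1.02 -1.    0.99  1.35] cost 2e-17 spd 0.35 pts [125. -34. 770.] [297. -81. 423.] [ 410. -112.  392.]
n 14 t [-0.0025 -0.009   0.007 ] w [ 1.35 -0.55  6.21] | end [647. 176. 218.] q [-0.08  0.31 -0.87 -0.5   0.83  2.6 ] cost 9e-22 spd 0.35 pts [171. -14. 759.] [373. -31. 425.] [467. -39. 349.]
n 6 t [-0.0196  0.      0.0092] w [0. 0. 0.] | end [647. 176.  88.] q [-0.08  0.61 -0.99 -0.92  0.83  2.6 ] cost 1e-27 spd 0.26 pts [324. -27. 683.] [373. -31. 295.] [467. -39. 219.]
n 14 t [ 0.01   -0.0026  0.0052] w [0.76 1.05 6.39] | end [636.  95. 349.] q [-0.23  0.22 -1.08 -1.07  0.87  1.4 ] cost 9e-19 spd 0.35 pts [118. -28. 772.] [278. -65. 418.] [393. -92. 392.]
n 14 t [-0.0023 -0.0096  0.0064] w [ 1.09 -0.82  6.32] | end [648. 175. 218.] q [-0.01  0.28 -0.99 -0.71  0.63  2.79] cost 3e-19 spd 0.38 pts [158.  -2. 763.] [331.  -4. 413.] [433.  -5. 349.]
n 6 t [-0.0196 -0.      0.0092] w [ 0. -0. -0.] | end [648. 175.  88.] q [-0.01  0.64 -1.11 -1.19  0.63  2.79] cost 6e-26 spd 0.29 pts [339.  -4. 673.] [331.  -4. 283.] [433.  -5. 219.]
```

```bash
python3 -m creep '[{"tx":0.0098,"ty":-0.0027,"tz":0.0056,"wx":0.47,"wy":1.32,"wz":6.38},{"tx":0.0098,"ty":-0.0027,"tz":0.0056,"wx":0.47,"wy":1.32,"wz":6.38},{"tx":0.0098,"ty":-0.0027,"tz":0.0056,"wx":0.47,"wy":1.32,"wz":6.38},{"tx":0.0098,"ty":-0.0027,"tz":0.0056,"wx":0.47,"wy":1.32,"wz":6.38},{"tx":0.0098,"ty":-0.0027,"tz":0.0056,"wx":0.47,"wy":1.32,"wz":6.38}]'
python3 -m creep '[{"tx":0.0098,"ty":-0.0027,"tz":0.0056,"wx":0.47,"wy":1.32,"wz":6.38},{"tx":0.0098,"ty":-0.0027,"tz":0.0056,"wx":0.47,"wy":1.32,"wz":6.38},{"tx":0.0098,"ty":-0.0027,"tz":0.0056,"wx":0.47,"wy":1.32,"wz":6.38},{"tx":0.0098,"ty":-0.0027,"tz":0.0056,"wx":0.47,"wy":1.32,"wz":6.38},{"tx":0.0098,"ty":-0.0027,"tz":0.0056,"wx":0.47,"wy":1.32,"wz":6.38}]'
python3 -m creep '[{"tx":0.0098,"ty":-0.0027,"tz":0.0056,"wx":0.47,"wy":1.32,"wz":6.38},{"tx":0.0098,"ty":-0.0027,"tz":0.0056,"wx":0.47,"wy":1.32,"wz":6.38},{"tx":0.0098,"ty":-0.0027,"tz":0.0056,"wx":0.47,"wy":1.32,"wz":6.38},{"tx":0.0098,"ty":-0.0027,"tz":0.0056,"wx":0.47,"wy":1.32,"wz":6.38}]'
python3 - <<'E'
from pc import *
T,q=now();st()
Rt=side(50,25.1);h=Rt[:,2].copy();h[2]=0;h/=np.linalg.norm(h)
pl=TT(np.r_[np.array([640,168])+10.5*h[:2],88],Rt);hv=pl.copy();hv[2,3]+=130
seg(T,hv,14,q)
E
```

```text
clock: 52.4
eef_pos: [635.6, 20.4, 416.5]
tool_rot: [-0.014, 0.7, 0.392, 0.597]
wrist_force: [-0.1, 0.4, -1.8]
gripper_width: 46.3
clock: 53.02
eef_pos: [643.2, 56.0, 371.9]
tool_rot: [0.168, 0.718, 0.525, 0.426]
wrist_force: [-0.6, -0.8, -2.3]
gripper_width: 46.4
clock: 53.52
eef_pos: [636.8, 95.2, 348.4]
tool_rot: [0.306, 0.69, 0.601, 0.263]
wrist_force: [0.7, 0.7, -2.4]
gripper_width: 46.6
t 53.52 pos [636.8  95.2 348.4] q [-0.265, 0.234, -1.021, -0.999, 0.991, 1.359] F [ 0.7  0.7 -2.4] w 46.6
x [-0.675  0.738  0.004] y [0.105 0.091 0.99 ] z [ 0.731  0.669 -0.139]
n 14 t [-0.0024 -0.0091  0.007 ] w [ 1.36 -0.55  6.2 ] | end [647. 176. 218.] q [-0.08  0.31 -0.87 -0.5   0.83  2.6 ] cost 9e-22 spd 0.35 pts [171. -14. 759.] [373. -31. 425.] [467. -39. 349.]
```

```bash
python3 -m creep '[{"tx":-0.0024,"ty":-0.0091,"tz":0.007,"wx":1.36,"wy":-0.55,"wz":6.2},{"tx":-0.0024,"ty":-0.0091,"tz":0.007,"wx":1.36,"wy":-0.55,"wz":6.2},{"tx":-0.0024,"ty":-0.0091,"tz":0.007,"wx":1.36,"wy":-0.55,"wz":6.2},{"tx":-0.0024,"ty":-0.0091,"tz":0.007,"wx":1.36,"wy":-0.55,"wz":6.2},{"tx":-0.0024,"ty":-0.0091,"tz":0.007,"wx":1.36,"wy":-0.55,"wz":6.2}]'
python3 -m creep '[{"tx":-0.0024,"ty":-0.0091,"tz":0.007,"wx":1.36,"wy":-0.55,"wz":6.2},{"tx":-0.0024,"ty":-0.0091,"tz":0.007,"wx":1.36,"wy":-0.55,"wz":6.2},{"tx":-0.0024,"ty":-0.0091,"tz":0.007,"wx":1.36,"wy":-0.55,"wz":6.2},{"tx":-0.0024,"ty":-0.0091,"tz":0.007,"wx":1.36,"wy":-0.55,"wz":6.2},{"tx":-0.0024,"ty":-0.0091,"tz":0.007,"wx":1.36,"wy":-0.55,"wz":6.2}]'
python3 -m creep '[{"tx":-0.0024,"ty":-0.0091,"tz":0.007,"wx":1.36,"wy":-0.55,"wz":6.2},{"tx":-0.0024,"ty":-0.0091,"tz":0.007,"wx":1.36,"wy":-0.55,"wz":6.2},{"tx":-0.0024,"ty":-0.0091,"tz":0.007,"wx":1.36,"wy":-0.55,"wz":6.2},{"tx":-0.0024,"ty":-0.0091,"tz":0.007,"wx":1.36,"wy":-0.55,"wz":6.2},{"tx":0,"ty":0,"tz":0,"wx":0,"wy":0,"wz":0}]'
python3 - <<'E'
from pc import *
T,q=now();st()
print(T[:3,:3]@np.array([.906,.006,-.424]))
cv2.imwrite('pics/w26.png',arm.read_camera('wrist')[:,:,::-1])
cv2.imwrite('pics/t26.png',arm.read_camera('top')[:,:,::-1])
E
```

```text
clock: 54.15
eef_pos: [657.4, 110.6, 296.0]
tool_rot: [0.508, 0.611, 0.6, 0.092]
wrist_force: [0.1, -0.5, -2.0]
gripper_width: 46.3
clock: 54.78
eef_pos: [657.5, 141.2, 246.4]
tool_rot: [0.671, 0.485, 0.554, -0.087]
wrist_force: [0.1, -0.2, -2.2]
gripper_width: 46.6
clock: 55.4
eef_pos: [646.7, 176.3, 217.4]
tool_rot: [0.764, 0.358, 0.486, -0.225]
wrist_force: [0.1, 0.1, -2.0]
gripper_width: 46.4
t 55.4 pos [646.7 176.3 217.4] q [-0.082, 0.307, -0.873, -0.498, 0.83, 2.597] F [ 0.1  0.1 -2. ] w 46.4
x [0.27  0.329 0.905] y [ 0.767 -0.642  0.004] z [ 0.582  0.693 -0.425]
[2.40141990e-03 1.43817653e-05 1.00032106e+00]
```

View pics/w26.png

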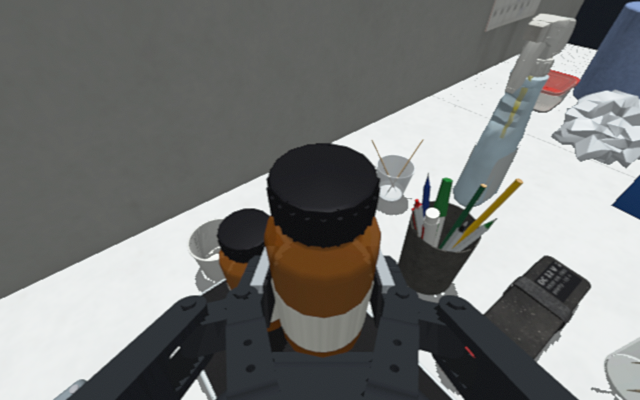

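View pics/t26.png

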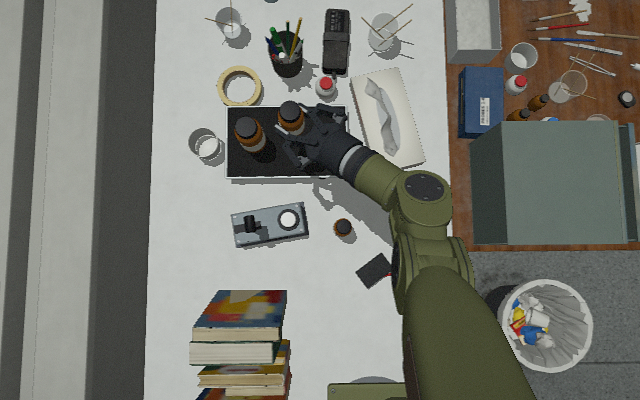

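```bash
python3 -m creep '[{"tx":-0.025,"ty":0,"tz":0.0117,"wx":0,"wy":0,"wz":0},{"tx":-0.03,"ty":0,"tz":0.0141,"wx":0,"wy":0,"wz":0},{"tx":-0.03,"ty":0,"tz":0.0141,"wx":0,"wy":0,"wz":0},{"tx":-0.02,"ty":0,"tz":0.0094,"wx":0,"wy":0,"wz":0},{"tx":-0.008,"ty":0,"tz":0.0038,"wx":0,"wy":0,"wz":0}]'
python3 -m creep '[{"tx":0,"ty":0,"tz":0,"wx":0,"wy":0,"wz":0},{"tx":0,"ty":0,"tz":0,"wx":0,"wy":0,"wz":0}]'
python3 -m creep '[{"tx":-0.002,"ty":0,"tz":0.0009,"wx":0,"wy":0,"wz":0},{"tx":0,"ty":0,"tz":0,"wx":0,"wy":0,"wz":0},{"tx":0,"ty":0,"tz":0,"wx":0,"wy":0,"wz":0}]'
```

```text
clock: 56.12
eef_pos: [647.1, 175.7, 91.8]
tool_rot: [0.765, 0.358, 0.486, -0.226]
wrist_force: [-0.9, -0.3, -2.9]
gripper_width: 46.6
clock: 56.38
eef_pos: [648.0, 175.9, 94.6]
tool_rot: [0.763, 0.358, 0.488, -0.225]
wrist_force: [0.2, -0.2, -2.4]
gripper_width: 46.3
clock: 56.75
eef_pos: [647.3, 176.0, 91.5]
tool_rot: [0.764, 0.358, 0.487, -0.226]
wrist_force: [-0.8, 0.2, -3.0]
gripper_width: 46.3
```

```bash
python3 -m creep '[{"tx":-0.0027,"ty":0,"tz":0.0013,"wx":0,"wy":0,"wz":0},{"tx":-0.0009,"ty":0,"tz":0.0004,"wx":0,"wy":0,"wz":0},{"tx":0,"ty":0,"tz":0,"wx":0,"wy":0,"wz":0}]'
python3 -m creep '[{"tx":-0.0014,"ty":0,"tz":0.0006,"wx":0,"wy":0,"wz":0},{"tx":0,"ty":0,"tz":0,"wx":0,"wy":0,"wz":0}]'
python3 -m creep '[{"tx":-0.0009,"ty":0,"tz":0.0004,"wx":0,"wy":0,"wz":0},{"tx":0,"ty":0,"tz":0,"wx":0,"wy":0,"wz":0}]'
```

```text
clock: 57.12
eef_pos: [647.1, 176.0, 86.8]
tool_rot: [0.764, 0.358, 0.487, -0.226]
wrist_force: [-0.7, -0.1, -2.6]
gripper_width: 46.4
clock: 57.38
eef_pos: [647.2, 176.0, 85.4]
tool_rot: [0.764, 0.358, 0.487, -0.226]
wrist_force: [0.6, -0.3, -1.7]
gripper_width: 46.3
clock: 57.62
eef_pos: [647.3, 175.9, 84.7]
tool_rot: [0.764, 0.358, 0.487, -0.226]
wrist_force: [-0.3, -0.2, -0.8]
gripper_width: 46.5
```

Contact. Opening the jaws and backing out.

```bash
python3 -m creep '[{"tx":-0.0004,"ty":0,"tz":0.0002,"wx":0,"wy":0,"wz":0},{"tx":0,"ty":0,"tz":0,"wx":0,"wy":0,"wz":0}]'
python3 -m creep '[{"tx":0,"ty":0,"tz":0,"wx":0,"wy":0,"wz":0},{"tx":0,"ty":0,"tz":0,"wx":0,"wy":0,"wz":0},{"tx":0,"ty":0,"tz":0,"wx":0,"wy":0,"wz":0},{"tx":0,"ty":0,"tz":0,"wx":0,"wy":0,"wz":0}]' 0.0854
python3 - <<'E'
from pc import *
st()
cv2.imwrite('pics/w27.png',arm.read_camera('wrist')[:,:,::-1])
E
```

```text
clock: 57.88
eef_pos: [647.3, 176.1, 84.7]
tool_rot: [0.764, 0.358, 0.487, -0.226]
wrist_force: [-1.6, -0.4, -1.4]
gripper_width: 46.6
clock: 58.38
eef_pos: [647.3, 176.0, 84.3]
tool_rot: [0.764, 0.358, 0.487, -0.226]
wrist_force: [0.4, -0.0, 0.4]
gripper_width: 85.5
t 58.38 pos [647.3 176.   84.3] q [-0.083, 0.621, -0.99, -0.93, 0.832, 2.598] F [ 0.4 -0.   0.4] w 85.5
x [0.27  0.327 0.906] y [ 0.767 -0.641  0.004] z [ 0.582  0.694 -0.424]
```

View pics/w27.png

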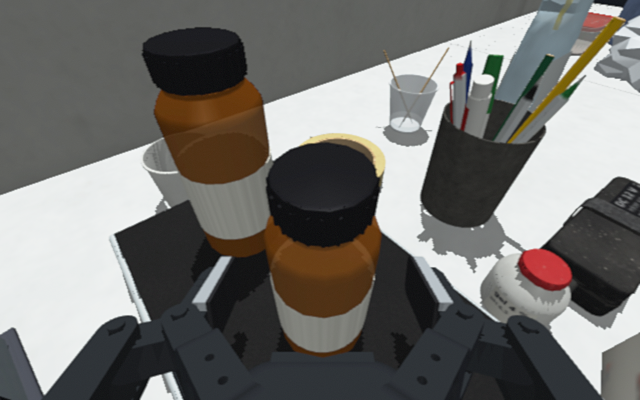

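```bash
python3 -m creep '[{"tx":0,"ty":0,"tz":-0.015,"wx":0,"wy":0,"wz":0},{"tx":0,"ty":0,"tz":-0.03,"wx":0,"wy":0,"wz":0},{"tx":0,"ty":0,"tz":-0.04,"wx":0,"wy":0,"wz":0},{"tx":0.01,"ty":0,"tz":-0.04,"wx":0,"wy":0,"wz":0},{"tx":0.03,"ty":0,"tz":-0.04,"wx":0,"wy":0,"wz":0}]'
python3 -m creep '[{"tx":0.04,"ty":0,"tz":-0.03,"wx":0,"wy":0,"wz":0},{"tx":0.04,"ty":0,"tz":-0.02,"wx":0,"wy":0,"wz":0},{"tx":0,"ty":0,"tz":0,"wx":0,"wy":0,"wz":0},{"tx":0,"ty":0,"tz":0,"wx":0,"wy":0,"wz":0}]'
python3 - <<'E'
from pc import *
st();T,q=now()
cv2.imwrite('pics/t28.png',arm.read_camera('top')[:,:,::-1])
cv2.imwrite('pics/s28.png',arm.read_camera('scene')[:,:,::-1])
E
```

```text
clock: 59.05
eef_pos: [559.5, 73.6, 189.9]
tool_rot: [0.765, 0.357, 0.486, -0.227]
wrist_force: [0.9, -0.3, -0.1]
gripper_width: 85.7
clock: 59.55
eef_pos: [553.6, 66.0, 283.8]
tool_rot: [0.764, 0.358, 0.487, -0.226]
wrist_force: [-0.4, 0.4, 1.0]
gripper_width: 85.4
t 59.55 pos [553.6  66.  283.8] q [-0.379, 0.088, -0.823, 0.068, 1.034, 2.23] F [-0.4  0.4  1. ] w 85.4
x [0.27  0.327 0.905] y [ 0.767 -0.642  0.003] z [ 0.583  0.693 -0.424]
```

View pics/t28.png

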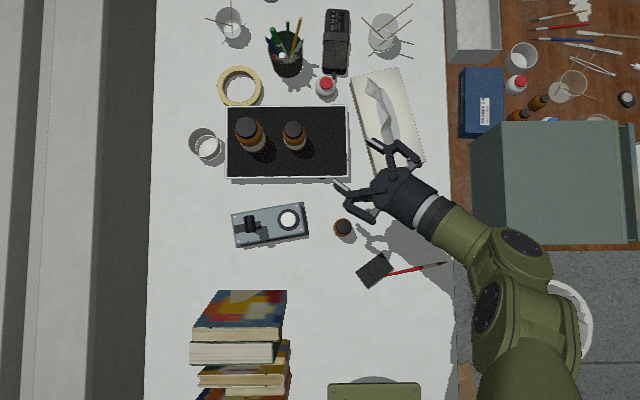

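View pics/s28.png

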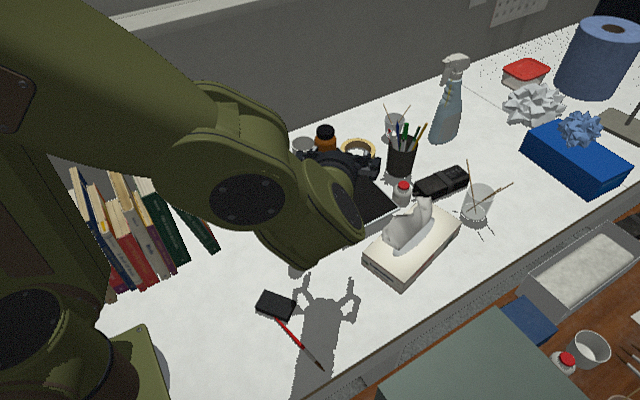

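```bash
python3 - <<'E'
from pc import *
T,q=now()
im=cv2.imread('pics/t28.png');
g=cv2.cvtColor(im,cv2.COLOR_BGR2GRAY)
c,_=cv2.findContours((g[205:250,325:365]<45).astype(np.uint8),cv2.RETR_EXTERNAL,cv2.CHAIN_APPROX_NONE)
k=max(c,key=cv2.contourArea);u=np.array(cv2.minEnclosingCircle(k)[0])+[325,205];print(u,onz('top',*u,95))
Gs=[443.8,64,41]
for psi in (55,65,75):
  for P in (25,30):
    H2=grasp(Gs,psi,P,back=130);H2[2,3]+=80
    print(psi,P);q1=seg(T,H2,10,q);g=grasp(Gs,psi,P,back=-4);q2=seg(H2,g,6,q1)
E
```

```text
[343.46153831 226.76922989] [443.28795846  65.06989393  95.        ]
55 25
n 10 t [-0.0175 -0.008  -0.0116] w [ 0.45  0.02 -0.21] | end [380. -27. 173.] q [-0.86  0.36 -0.85  0.85  1.07  1.02] cost 8e-19 spd 0.52 pts [ 130. -152.  749.] [ 257. -300.  410.] [ 220. -256.  303.]
n 6 t [-0.0121 -0.      0.028 ] w [ 0. -0.  0.] | end [450.  73.  36.] q [-0.5   0.64 -1.19 -0.5   1.12  1.84] cost 3e-23 spd 0.96 pts [ 298. -162.  673.] [ 264. -143.  284.] [ 289. -157.  167.]
55 30
n 10 t [-0.0169 -0.008  -0.0109] w [ 0.44 -0.48 -0.23] | end [383. -23. 182.] q [-0.81  0.26 -0.84  0.81  1.01  1.18] cost 6e-21 spd 0.43 pts [  99. -104.  767.] [ 257. -271.  451.] [ 230. -242.  337.]
n 6 t [-0.0115 -0.      0.029 ] w [-0. -0.  0.] | end [450.  73.  35.] q [-0.46  0.57 -1.17 -0.42  1.03  1.86] cost 3e-24 spd 0.82 pts [ 272. -135.  697.] [ 269. -134.  307.] [ 296. -147.  190.]
65 25
n 10 t [-0.0172 -0.0075 -0.0109] w [ 1.35  0.02 -0.63] | end [397. -36. 173.] q [-0.81  0.47 -0.66  1.1   1.01  0.83] cost 2e-19 spd 0.60 pts [ 179. -187.  723.] [ 330. -344.  399.] [ 279. -290.  303.]
n 6 t [-0.0121  0
[... 686 characters left out ...]
 1.29  0.93  0.68] cost 3e-20 spd 0.71 pts [ 226. -207.  695.] [ 405. -371.  389.] [ 343. -314.  303.]
n 6 t [-0.0121 -0.      0.028 ] w [-0. -0.  0.] | end [447.  75.  36.] q [-0.48  0.7  -0.74  0.56  1.08  1.08] cost 8e-19 spd 0.53 pts [ 324. -170.  651.] [ 420. -220.  276.] [ 374. -196.  167.]
75 30
n 10 t [-0.0162 -0.0071 -0.0095] w [ 2.21 -0.48 -1.15] | end [416. -38. 182.] q [-0.71  0.48 -0.5   1.23  0.9   0.81] cost 2e-19 spd 0.64 pts [ 201. -172.  720.] [ 402. -344.  434.] [ 347. -297.  337.]
n 6 t [-0.0115  0.      0.029 ] w [-0. -0.  0.] | end [446.  74.  35.] q [-0.46  0.63 -0.77  0.48  1.02  1.2 ] cost 1e-18 spd 0.52 pts [ 302. -148.  675.] [ 411. -202.  304.] [ 377. -185.  190.]
```

```bash
python3 -m creep '[{"tx":-0.0172,"ty":-0.0075,"tz":-0.0109,"wx":1.35,"wy":0,"wz":-0.63},{"tx":-0.0172,"ty":-0.0075,"tz":-0.0109,"wx":1.35,"wy":0,"wz":-0.63},{"tx":-0.0172,"ty":-0.0075,"tz":-0.0109,"wx":1.35,"wy":0,"wz":-0.63},{"tx":-0.0172,"ty":-0.0075,"tz":-0.0109,"wx":1.35,"wy":0,"wz":-0.63},{"tx":-0.0172,"ty":-0.0075,"tz":-0.0109,"wx":1.35,"wy":0,"wz":-0.63}]'
python3 -m creep '[{"tx":-0.0172,"ty":-0.0075,"tz":-0.0109,"wx":1.35,"wy":0,"wz":-0.63},{"tx":-0.0172,"ty":-0.0075,"tz":-0.0109,"wx":1.35,"wy":0,"wz":-0.63},{"tx":-0.0172,"ty":-0.0075,"tz":-0.0109,"wx":1.35,"wy":0,"wz":-0.63},{"tx":-0.0172,"ty":-0.0075,"tz":-0.0109,"wx":1.35,"wy":0,"wz":-0.63},{"tx":-0.0172,"ty":-0.0075,"tz":-0.0109,"wx":1.35,"wy":0,"wz":-0.63}]'
python3 -m creep '[{"tx":0,"ty":0,"tz":0,"wx":0,"wy":0,"wz":0},{"tx":0,"ty":0,"tz":0,"wx":0,"wy":0,"wz":0}]'
python3 - <<'E'
from pc import *
st();T,q=now()
cv2.imwrite('pics/w29.png',arm.read_camera('wrist')[:,:,::-1])
cv2.imwrite('pics/t29.png',arm.read_camera('top')[:,:,::-1])
print(proj('wrist',[443.8,64.5,95],T))
seg(T,grasp([443.8,64.5,41],65,25,back=-4),6,q)
E
```

```text
clock: 60.28
eef_pos: [471.8, 20.3, 227.5]
tool_rot: [0.739, 0.407, 0.47, -0.258]
wrist_force: [-0.2, -0.5, -1.4]
gripper_width: 85.4
clock: 60.9
eef_pos: [397.4, -36.1, 172.9]
tool_rot: [0.711, 0.454, 0.453, -0.289]
wrist_force: [-0.1, 1.0, -0.5]
gripper_width: 85.5
clock: 61.15
eef_pos: [398.4, -35.9, 174.0]
tool_rot: [0.712, 0.454, 0.453, -0.288]
wrist_force: [-0.7, 0.2, -1.0]
gripper_width: 85.6
t 61.15 pos [398.4 -35.9 174. ] q [-0.803, 0.469, -0.66, 1.094, 1.008, 0.835] F [-0.7  0.2 -1. ] w 85.6
x [0.178 0.385 0.906] y [ 0.906 -0.423  0.002] z [ 0.384  0.82  -0.424]
[320.59266427 217.2543    ]
n 6 t [-0.0123 -0.0002  0.028 ] w [0.01 0.02 0.01] | end [448.  74.  36.] q [-0.5   0.64 -0.95  0.11  1.13  1.42] cost 2e-18 spd 0.73 pts [ 297. -162.  673.] [ 344. -187.  287.] [ 330. -180.  167.]
```

View pics/w29.png

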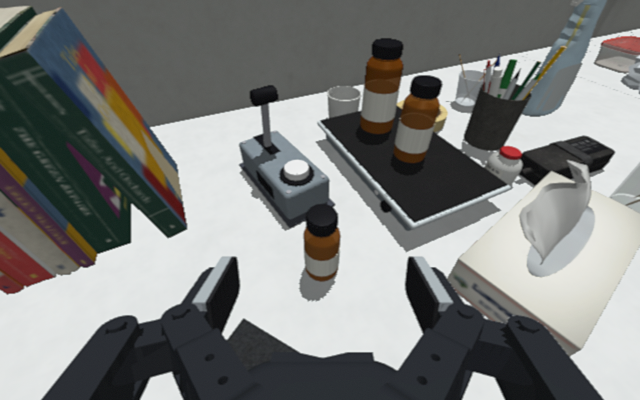

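View pics/t29.png

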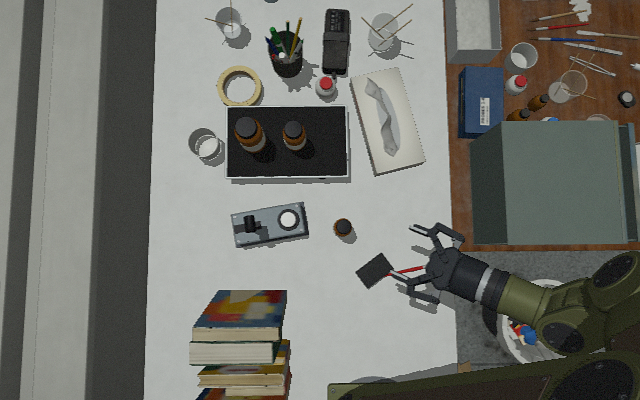

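```bash
python3 - <<'E'
from h import *
for u in ((355,273),(376,254),(393,267),(371,288)): print(onz('top',*u,20).round(0))
print(tri(ray('top',355+1,272),ray('scene',220+102/2.857,150+447/2.857)))
print(tri(ray('top',376,253.5),ray('scene',220+127/2.857,150+400/2.857)))
E
```

```text
[343.  36.  20.]
[385. -12.  20.]
[355. -50.  20.]
[309.   1.  20.]
[330.46584341  32.22316433 -32.14412834]
[ 3.62227271e+02 -3.39487623e-01  6.64849564e+01]
```

```bash
python3 -m creep '[{"tx":-0.0123,"ty":0,"tz":0.028,"wx":0,"wy":0,"wz":0},{"tx":-0.0123,"ty":0,"tz":0.028,"wx":0,"wy":0,"wz":0},{"tx":-0.0123,"ty":0,"tz":0.028,"wx":0,"wy":0,"wz":0},{"tx":-0.0123,"ty":0,"tz":0.028,"wx":0,"wy":0,"wz":0},{"tx":0,"ty":0,"tz":0,"wx":0,"wy":0,"wz":0}]'
python3 -m creep '[{"tx":0,"ty":0,"tz":0,"wx":0,"wy":0,"wz":0}]'
python3 - <<'E'
from pc import *
st();T,q=now()
cv2.imwrite('pics/w30.png',arm.read_camera('wrist')[:,:,::-1])
seg(T,grasp([443.8,64.5,41],65,25,back=-4),2,q);print(proj('wrist',[443.8,64.5,95],T))
E
```

```text
clock: 61.88
eef_pos: [431.6, 38.4, 82.1]
tool_rot: [0.711, 0.455, 0.452, -0.288]
wrist_force: [-0.3, 1.1, 0.1]
gripper_width: 85.0
clock: 62.0
eef_pos: [432.6, 36.5, 83.0]
tool_rot: [0.711, 0.454, 0.453, -0.287]
wrist_force: [-0.6, 0.3, -0.6]
gripper_width: 85.5
t 62.0 pos [432.6  36.5  83. ] q [-0.605, 0.558, -0.851, 0.504, 1.103, 1.188] F [-0.6  0.3 -0.6] w 85.5
x [0.177 0.386 0.905] y [ 0.906 -0.422  0.003] z [ 0.383  0.82  -0.425]
n 2 t [-0.0126 -0.0009  0.0285] w [0.03 0.06 0.08] | end [448.  74.  36.] q [-0.5   0.64 -0.95  0.11  1.13  1.42] cost 1e-27 spd 0.74 pts [ 297. -162.  673.] [ 344. -187.  287.] [ 330. -180.  167.]
[319.30718899 213.9357009 ]
```

View pics/w30.png

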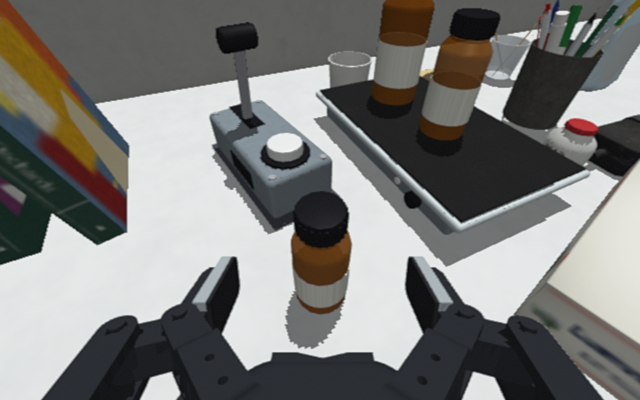

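```bash
python3 -m creep '[{"tx":-0.0126,"ty":-0.0005,"tz":0.0285,"wx":0,"wy":0,"wz":0},{"tx":-0.0126,"ty":-0.0005,"tz":0.0285,"wx":0,"wy":0,"wz":0},{"tx":0,"ty":0,"tz":0,"wx":0,"wy":0,"wz":0},{"tx":0,"ty":0,"tz":0,"wx":0,"wy":0,"wz":0}]'
python3 -m creep '[{"tx":0,"ty":0,"tz":0,"wx":0,"wy":0,"wz":0},{"tx":0,"ty":0,"tz":0,"wx":0,"wy":0,"wz":0},{"tx":0,"ty":0,"tz":0,"wx":0,"wy":0,"wz":0},{"tx":0,"ty":0,"tz":0,"wx":0,"wy":0,"wz":0},{"tx":0,"ty":0,"tz":0,"wx":0,"wy":0,"wz":0}]' 0.015
python3 - <<'E'
from pc import *
st()
cv2.imwrite('pics/w31.png',arm.read_camera('wrist')[:,:,::-1])
E
```

```text
clock: 62.55
eef_pos: [449.2, 73.2, 35.9]
tool_rot: [0.712, 0.454, 0.453, -0.287]
wrist_force: [0.6, 0.5, 0.3]
gripper_width: 85.4
clock: 63.18
eef_pos: [449.6, 73.6, 35.7]
tool_rot: [0.711, 0.454, 0.454, -0.287]
wrist_force: [0.1, -3.8, 4.3]
gripper_width: 38.3
t 63.17 pos [449.6  73.6  35.7] q [-0.499, 0.639, -0.95, 0.109, 1.129, 1.426] F [ 0.1 -3.8  4.3] w 38.3
x [0.176 0.385 0.906] y [ 0.906 -0.423  0.004] z [ 0.385  0.82  -0.424]
```

View pics/w31.png

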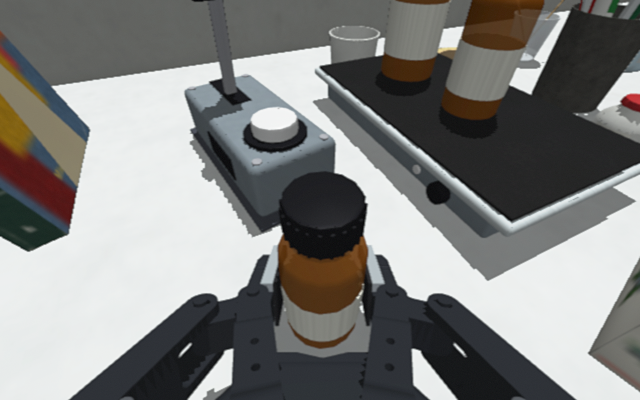

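```bash
python3 -m creep '[{"tx":0.0136,"ty":0,"tz":-0.0063,"wx":0,"wy":0,"wz":0},{"tx":0.0272,"ty":0,"tz":-0.0127,"wx":0,"wy":0,"wz":0},{"tx":0.0272,"ty":0,"tz":-0.0127,"wx":0,"wy":0,"wz":0},{"tx":0.0272,"ty":0,"tz":-0.0127,"wx":0,"wy":0,"wz":0},{"tx":0.0272,"ty":0,"tz":-0.0127,"wx":0,"wy":0,"wz":0}]'
python3 -m creep '[{"tx":0.0272,"ty":0,"tz":-0.0127,"wx":0,"wy":0,"wz":0},{"tx":0.0272,"ty":0,"tz":-0.0127,"wx":0,"wy":0,"wz":0},{"tx":0.0272,"ty":0,"tz":-0.0127,"wx":0,"wy":0,"wz":0},{"tx":0.0272,"ty":0,"tz":-0.0127,"wx":0,"wy":0,"wz":0},{"tx":0,"ty":0,"tz":0,"wx":0,"wy":0,"wz":0}]'
python3 - <<'E'
from pc import *
st();T,q=now()
for G,ps in (([540,30,370],50),([560,10,370],45)):
  m=grasp(G,ps,8,roll=-90)
  qm=seg(T,m,14,q)
  iv=grasp([600,0,460],35,-8,roll=-180);qi=seg(m,iv,14,qm)
E
```

```text
clock: 63.85
eef_pos: [448.0, 74.6, 170.2]
tool_rot: [0.712, 0.454, 0.452, -0.287]
wrist_force: [0.7, -0.4, -1.9]
gripper_width: 38.4
clock: 64.47
eef_pos: [448.9, 74.5, 291.0]
tool_rot: [0.711, 0.455, 0.453, -0.286]
wrist_force: [-0.3, -0.0, -2.6]
gripper_width: 38.6
t 64.47 pos [448.9  74.5 291. ] q [-0.497, 0.141, -0.666, 0.886, 1.127, 1.429] F [-0.3 -0.  -2.6] w 38.6
x [0.175 0.389 0.904] y [ 0.906 -0.422  0.006] z [ 0.384  0.819 -0.427]
n 14 t [-0.0008  0.0102 -0.0002] w [-1.74  0.15 -6.01] | end [545.  36. 369.] q [-0.52  0.09 -0.93 -0.35  1.34  0.92] cost 2e-19 spd 0.45 pts [ 45. -26. 783.] [ 266. -152.  487.] [ 348. -199.  412.]
n 14 t [-0.0088  0.002   0.0015] w [-0.05 -1.73 -6.34] | end [606.   5. 461.] q [-0.45  0.3  -1.14 -1.72  1.04  0.24] cost 6e-24 spd 0.45 pts [152. -73. 760.] [ 251. -121.  385.] [ 356. -171.  418.]
n 14 t [-0.0023  0.0117 -0.0002] w [-2.   -0.12 -5.88] | end [566.  16. 369.] q [-0.52  0.11 -0.97 -0.59  1.27  1.09] cost 9e-19 spd 0.52 pts [ 54. -31. 782.] [ 257. -148.  469.] [ 349. -201.  412.]
n 14 t [-0.007   0.0037  0.0015] w [-0.33 -1.46 -6.37] | end [606.   5. 461.] q [-0.45  0.3  -1.14 -1.72  1.04  0.24] cost 8e-25 spd 0.32 pts [152. -73. 760.] [ 251. -121.  385.] [ 356. -171.  418.]
```

```bash
python3 -m creep '[{"tx":-0.0023,"ty":0.0117,"tz":0,"wx":-2,"wy":-0.12,"wz":-5.88},{"tx":-0.0023,"ty":0.0117,"tz":0,"wx":-2,"wy":-0.12,"wz":-5.88},{"tx":-0.0023,"ty":0.0117,"tz":0,"wx":-2,"wy":-0.12,"wz":-5.88},{"tx":-0.0023,"ty":0.0117,"tz":0,"wx":-2,"wy":-0.12,"wz":-5.88},{"tx":-0.0023,"ty":0.0117,"tz":0,"wx":-2,"wy":-0.12,"wz":-5.88}]'
python3 -m creep '[{"tx":-0.0023,"ty":0.0117,"tz":0,"wx":-2,"wy":-0.12,"wz":-5.88},{"tx":-0.0023,"ty":0.0117,"tz":0,"wx":-2,"wy":-0.12,"wz":-5.88},{"tx":-0.0023,"ty":0.0117,"tz":0,"wx":-2,"wy":-0.12,"wz":-5.88},{"tx":-0.0023,"ty":0.0117,"tz":0,"wx":-2,"wy":-0.12,"wz":-5.88},{"tx":-0.0023,"ty":0.0117,"tz":0,"wx":-2,"wy":-0.12,"wz":-5.88}]'
python3 -m creep '[{"tx":-0.0023,"ty":0.0117,"tz":0,"wx":-2,"wy":-0.12,"wz":-5.88},{"tx":-0.0023,"ty":0.0117,"tz":0,"wx":-2,"wy":-0.12,"wz":-5.88},{"tx":-0.0023,"ty":0.0117,"tz":0,"wx":-2,"wy":-0.12,"wz":-5.88},{"tx":-0.0023,"ty":0.0117,"tz":0,"wx":-2,"wy":-0.12,"wz":-5.88}]'
python3 - <<'E'
from pc import *
st()
T,q=now()
iv=grasp([600,0,460],35,-8,roll=-180);qi=seg(T,iv,14,q)
E
```

```text
clock: 65.1
eef_pos: [499.8, 46.9, 290.4]
tool_rot: [0.598, 0.581, 0.544, -0.098]
wrist_force: [0.5, 0.0, -1.2]
gripper_width: 38.1
clock: 65.72
eef_pos: [544.5, 26.1, 322.8]
tool_rot: [0.441, 0.664, 0.596, 0.098]
wrist_force: [0.4, 0.1, -2.0]
gripper_width: 38.4
clock: 66.22
eef_pos: [566.2, 18.4, 364.6]
tool_rot: [0.291, 0.696, 0.607, 0.25]
wrist_force: [0.0, -0.3, -1.8]
gripper_width: 38.8
t 66.22 pos [566.2  18.4 364.6] q [-0.516, 0.119, -0.987, -0.623, 1.267, 1.111] F [ 0.  -0.3 -1.8] w 38.8
x [-0.706  0.708  0.004] y [0.102 0.095 0.99 ] z [ 0.701  0.699 -0.139]
n 14 t [-0.0073  0.0038  0.0013] w [-0.34 -1.45 -6.38] | end [606.   5. 461.] q [-0.45  0.3  -1.14 -1.72  1.04  0.24] cost 7e-25 spd 0.30 pts [152. -73. 760.] [ 251. -121.  385.] [ 356. -171.  418.]
```

```bash
python3 -m creep '[{"tx":-0.0073,"ty":0.0038,"tz":0.0013,"wx":-0.34,"wy":-1.45,"wz":-6.38},{"tx":-0.0073,"ty":0.0038,"tz":0.0013,"wx":-0.34,"wy":-1.45,"wz":-6.38},{"tx":-0.0073,"ty":0.0038,"tz":0.0013,"wx":-0.34,"wy":-1.45,"wz":-6.38},{"tx":-0.0073,"ty":0.0038,"tz":0.0013,"wx":-0.34,"wy":-1.45,"wz":-6.38},{"tx":-0.0073,"ty":0.0038,"tz":0.0013,"wx":-0.34,"wy":-1.45,"wz":-6.38}]'
python3 -m creep '[{"tx":-0.0073,"ty":0.0038,"tz":0.0013,"wx":-0.34,"wy":-1.45,"wz":-6.38},{"tx":-0.0073,"ty":0.0038,"tz":0.0013,"wx":-0.34,"wy":-1.45,"wz":-6.38},{"tx":-0.0073,"ty":0.0038,"tz":0.0013,"wx":-0.34,"wy":-1.45,"wz":-6.38},{"tx":-0.0073,"ty":0.0038,"tz":0.0013,"wx":-0.34,"wy":-1.45,"wz":-6.38},{"tx":-0.0073,"ty":0.0038,"tz":0.0013,"wx":-0.34,"wy":-1.45,"wz":-6.38}]'
python3 -m creep '[{"tx":-0.0073,"ty":0.0038,"tz":0.0013,"wx":-0.34,"wy":-1.45,"wz":-6.38},{"tx":-0.0073,"ty":0.0038,"tz":0.0013,"wx":-0.34,"wy":-1.45,"wz":-6.38},{"tx":-0.0073,"ty":0.0038,"tz":0.0013,"wx":-0.34,"wy":-1.45,"wz":-6.38},{"tx":-0.0073,"ty":0.0038,"tz":0.0013,"wx":-0.34,"wy":-1.45,"wz":-6.38},{"tx":0,"ty":0,"tz":0,"wx":0,"wy":0,"wz":0}]'
python3 - <<'E'
from pc import *
st()
T,q=now()
b=T[:3,:3]@np.array([.906,.004,-.424]);print('bottle axis deg',np.degrees(np.arccos(b[2])))
cv2.imwrite('pics/w32.png',arm.read_camera('wrist')[:,:,::-1])
E
```

```text
clock: 66.85
eef_pos: [594.1, 1.9, 389.7]
tool_rot: [0.122, 0.724, 0.505, 0.454]
wrist_force: [0.8, -0.4, -2.0]
gripper_width: 38.8
clock: 67.47
eef_pos: [607.6, -2.9, 428.5]
tool_rot: [-0.057, 0.692, 0.363, 0.621]
wrist_force: [0.3, -0.2, -1.7]
gripper_width: 38.3
clock: 68.1
eef_pos: [606.5, 4.0, 460.6]
tool_rot: [-0.196, 0.627, 0.229, 0.719]
wrist_force: [0.6, 0.0, -1.9]
gripper_width: 38.3
t 68.1 pos [606.5   4.  460.6] q [-0.45, 0.302, -1.139, -1.719, 1.046, 0.247] F [ 0.6  0.  -1.9] w 38.3
x [ 0.11   0.083 -0.99 ] y [-0.575  0.818  0.005] z [0.811 0.569 0.138]
bottle axis deg 162.87673774940015
```

View pics/w32.png

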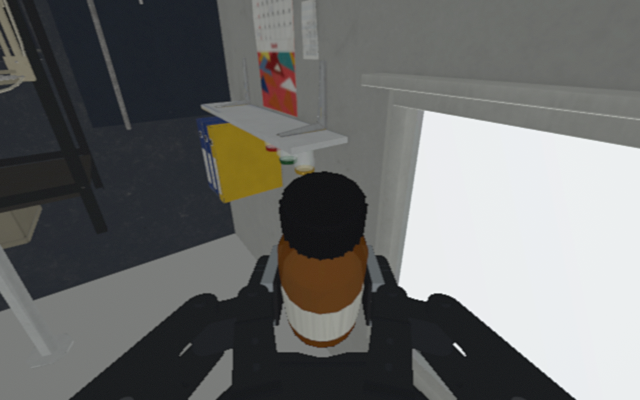

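```bash
python3 -m creep '[{"tx":0,"ty":0,"tz":0,"wx":0,"wy":0,"wz":0},{"tx":0,"ty":0,"tz":0,"wx":0,"wy":0,"wz":0},{"tx":0,"ty":0,"tz":0,"wx":0,"wy":0,"wz":0},{"tx":0,"ty":0,"tz":0,"wx":0,"wy":0,"wz":0},{"tx":0,"ty":0,"tz":0,"wx":0,"wy":0,"wz":0}]' >/dev/null
python3 -m creep '[{"tx":0,"ty":0,"tz":0,"wx":0,"wy":0,"wz":0},{"tx":0,"ty":0,"tz":0,"wx":0,"wy":0,"wz":0},{"tx":0,"ty":0,"tz":0,"wx":0,"wy":0,"wz":0},{"tx":0,"ty":0,"tz":0,"wx":0,"wy":0,"wz":0},{"tx":0,"ty":0,"tz":0,"wx":0,"wy":0,"wz":0}]' >/dev/null
python3 -m creep '[{"tx":0,"ty":0,"tz":0,"wx":0,"wy":0,"wz":0},{"tx":0,"ty":0,"tz":0,"wx":0,"wy":0,"wz":0},{"tx":0,"ty":0,"tz":0,"wx":0,"wy":0,"wz":0},{"tx":0,"ty":0,"tz":0,"wx":0,"wy":0,"wz":0},{"tx":0,"ty":0,"tz":0,"wx":0,"wy":0,"wz":0}]' >/dev/null
python3 -m creep '[{"tx":0,"ty":0,"tz":0,"wx":0,"wy":0,"wz":0},{"tx":0,"ty":0,"tz":0,"wx":0,"wy":0,"wz":0},{"tx":0,"ty":0,"tz":0,"wx":0,"wy":0,"wz":0},{"tx":0,"ty":0,"tz":0,"wx":0,"wy":0,"wz":0},{"tx":0,"ty":0,"tz":0,"wx":0,"wy":0,"wz":0}]' >/dev/null
python3 -m creep '[{"tx":0,"ty":0,"tz":0,"wx":0,"wy":0,"wz":0},{"tx":0,"ty":0,"tz":0,"wx":0,"wy":0,"wz":0},{"tx":0,"ty":0,"tz":0,"wx":0,"wy":0,"wz":0},{"tx":0,"ty":0,"tz":0,"wx":0,"wy":0,"wz":0},{"tx":0,"ty":0,"tz":0,"wx":0,"wy":0,"wz":0}]' >/dev/null
python3 -m creep '[{"tx":0,"ty":0,"tz":0,"wx":0,"wy":0,"wz":0},{"tx":0,"ty":0,"tz":0,"wx":0,"wy":0,"wz":0},{"tx":0,"ty":0,"tz":0,"wx":0,"wy":0,"wz":0},{"tx":0,"ty":0,"tz":0,"wx":0,"wy":0,"wz":0},{"tx":0,"ty":0,"tz":0,"wx":0,"wy":0,"wz":0}]'
python3 - <<'E'
from pc import *
T,q=now();st()
cv2.imwrite('pics/t33.png',arm.read_camera('top')[:,:,::-1])
for y,pp in ((93,50),(93,40)):
  Rt=side(pp,25.1);h=Rt[:,2].copy();h[2]=0;h/=np.linalg.norm(h)
  pl=TT(np.r_[np.array([635,y])+10.8*h[:2],79],Rt);hv=pl.copy();hv[2,3]+=130
  m2=grasp([625,50,350],(35+pp)/2,8,roll=-90)
  qa=seg(T,m2,14,q);qb=seg(m2,hv,14,qa);qc=seg(hv,pl,6,qb)
E
```

```text
clock: 71.9
eef_pos: [606.6, 3.7, 462.9]
tool_rot: [-0.198, 0.625, 0.227, 0.72]
wrist_force: [-0.2, -0.2, -1.4]
gripper_width: 38.4
t 71.9 pos [606.6   3.7 462.9] q [-0.451, 0.3, -1.136, -1.719, 1.046, 0.246] F [-0.2 -0.2 -1.4] w 38.4
x [ 0.115  0.08  -0.99 ] y [-0.575  0.818 -0.   ] z [0.81  0.569 0.14 ]
n 14 t [ 0.0082 -0.0044  0.0037] w [0.48 1.32 6.37] | end [631.  55. 349.] q [-0.36  0.23 -1.   -0.93  1.08  1.3 ] cost 2e-20 spd 0.32 pts [121. -45. 771.] [ 297. -111.  428.] [ 405. -152.  392.]
n 14 t [-0.0048 -0.0087  0.0057] w [ 1.35 -0.55  6.21] | end [642. 101. 209.] q [-0.24  0.32 -0.83 -0.34  0.95  2.43] cost 4e-21 spd 0.32 pts [175. -43. 756.] [381. -94. 428.] [ 462. -113.  340.]
n 6 t [-0.0196  0.      0.0092] w [-0.  0.  0.] | end [642. 101.  79.] q [-0.24  0.61 -0.94 -0.74  0.95  2.43] cost 3e-28 spd 0.25 pts [316. -78. 683.] [381. -94. 298.] [ 462. -113.  210.]
n 14 t [ 0.0083 -0.0043  0.0034] w [0.76 1.04 6.38] | end [631.  55. 349.] q [-0.33  0.22 -1.06 -1.02  0.97  1.37] cost 1e-18 spd 0.33 pts [115. -39. 772.] [277. -94. 422.] [ 388. -132.  392.]
n 14 t [-0.0047 -0.009   0.0052] w [ 1.09 -0.82  6.32] | end [643. 100. 209.] q [-0.18  0.29 -0.97 -0.63  0.77  2.67] cost 2e-21 spd 0.36 pts [161. -30. 761.] [333. -62. 412.] [429. -80. 340.]
n 6 t [-0.0196  0.      0.0092] w [ 0. -0. -0.] | end [643. 100.  79.] q [-0.18  0.64 -1.09 -1.09  0.77  2.67] cost 5e-25 spd 0.29 pts [334. -62. 673.] [333. -62. 282.] [429. -80. 210.]
```

View pics/t33.png

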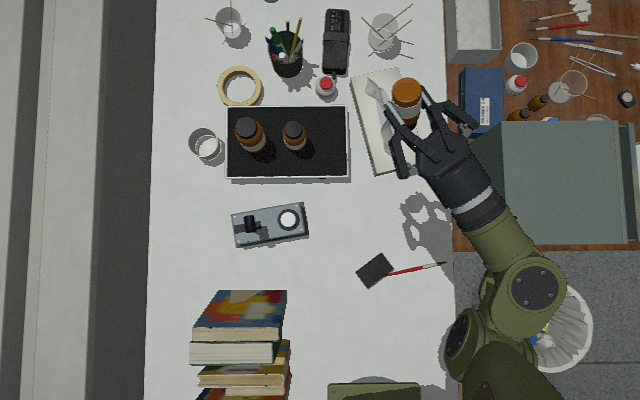

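```bash
python3 -m creep '[{"tx":0.0083,"ty":-0.0043,"tz":0.0034,"wx":0.76,"wy":1.04,"wz":6.38},{"tx":0.0083,"ty":-0.0043,"tz":0.0034,"wx":0.76,"wy":1.04,"wz":6.38},{"tx":0.0083,"ty":-0.0043,"tz":0.0034,"wx":0.76,"wy":1.04,"wz":6.38},{"tx":0.0083,"ty":-0.0043,"tz":0.0034,"wx":0.76,"wy":1.04,"wz":6.38},{"tx":0.0083,"ty":-0.0043,"tz":0.0034,"wx":0.76,"wy":1.04,"wz":6.38}]'
python3 -m creep '[{"tx":0.0083,"ty":-0.0043,"tz":0.0034,"wx":0.76,"wy":1.04,"wz":6.38},{"tx":0.0083,"ty":-0.0043,"tz":0.0034,"wx":0.76,"wy":1.04,"wz":6.38},{"tx":0.0083,"ty":-0.0043,"tz":0.0034,"wx":0.76,"wy":1.04,"wz":6.38},{"tx":0.0083,"ty":-0.0043,"tz":0.0034,"wx":0.76,"wy":1.04,"wz":6.38},{"tx":0.0083,"ty":-0.0043,"tz":0.0034,"wx":0.76,"wy":1.04,"wz":6.38}]'
python3 -m creep '[{"tx":0.0083,"ty":-0.0043,"tz":0.0034,"wx":0.76,"wy":1.04,"wz":6.38},{"tx":0.0083,"ty":-0.0043,"tz":0.0034,"wx":0.76,"wy":1.04,"wz":6.38},{"tx":0.0083,"ty":-0.0043,"tz":0.0034,"wx":0.76,"wy":1.04,"wz":6.38},{"tx":0.0083,"ty":-0.0043,"tz":0.0034,"wx":0.76,"wy":1.04,"wz":6.38}]'
python3 - <<'E'
from pc import *
T,q=now();st()
Rt=side(40,25.1);h=Rt[:,2].copy();h[2]=0;h/=np.linalg.norm(h)
pl=TT(np.r_[np.array([630,95])+10.8*h[:2],79],Rt);hv=pl.copy();hv[2,3]+=130
seg(T,hv,14,q)
E
```

```text
clock: 72.58
eef_pos: [631.0, 6.1, 419.7]
tool_rot: [-0.003, 0.695, 0.388, 0.606]
wrist_force: [-0.4, 0.5, -1.2]
gripper_width: 38.7
clock: 73.2
eef_pos: [637.2, 26.8, 375.5]
tool_rot: [0.19, 0.707, 0.516, 0.444]
wrist_force: [-0.5, -0.3, -1.6]
gripper_width: 38.1
clock: 73.7
eef_pos: [630.6, 55.2, 348.6]
tool_rot: [0.335, 0.677, 0.589, 0.289]
wrist_force: [0.3, -0.5, -1.7]
gripper_width: 38.3
t 73.7 pos [630.6  55.2 348.6] q [-0.327, 0.213, -1.057, -1.02, 0.967, 1.367] F [ 0.3 -0.5 -1.7] w 38.3
x [-0.609  0.793  0.004] y [0.114 0.083 0.99 ] z [ 0.785  0.603 -0.14 ]
n 14 t [-0.0045 -0.0092  0.0051] w [ 1.08 -0.82  6.31] | end [638. 102. 209.] q [-0.18  0.29 -0.98 -0.63  0.77  2.67] cost 2e-21 spd 0.36 pts [158. -29. 762.] [328. -60. 412.] [424. -78. 340.]
```

```bash
python3 -m creep '[{"tx":-0.0045,"ty":-0.0092,"tz":0.0051,"wx":1.08,"wy":-0.82,"wz":6.31},{"tx":-0.0045,"ty":-0.0092,"tz":0.0051,"wx":1.08,"wy":-0.82,"wz":6.31},{"tx":-0.0045,"ty":-0.0092,"tz":0.0051,"wx":1.08,"wy":-0.82,"wz":6.31},{"tx":-0.0045,"ty":-0.0092,"tz":0.0051,"wx":1.08,"wy":-0.82,"wz":6.31},{"tx":-0.0045,"ty":-0.0092,"tz":0.0051,"wx":1.08,"wy":-0.82,"wz":6.31}]'
python3 -m creep '[{"tx":-0.0045,"ty":-0.0092,"tz":0.0051,"wx":1.08,"wy":-0.82,"wz":6.31},{"tx":-0.0045,"ty":-0.0092,"tz":0.0051,"wx":1.08,"wy":-0.82,"wz":6.31},{"tx":-0.0045,"ty":-0.0092,"tz":0.0051,"wx":1.08,"wy":-0.82,"wz":6.31},{"tx":-0.0045,"ty":-0.0092,"tz":0.0051,"wx":1.08,"wy":-0.82,"wz":6.31},{"tx":-0.0045,"ty":-0.0092,"tz":0.0051,"wx":1.08,"wy":-0.82,"wz":6.31}]'
python3 -m creep '[{"tx":-0.0045,"ty":-0.0092,"tz":0.0051,"wx":1.08,"wy":-0.82,"wz":6.31},{"tx":-0.0045,"ty":-0.0092,"tz":0.0051,"wx":1.08,"wy":-0.82,"wz":6.31},{"tx":-0.0045,"ty":-0.0092,"tz":0.0051,"wx":1.08,"wy":-0.82,"wz":6.31},{"tx":-0.0045,"ty":-0.0092,"tz":0.0051,"wx":1.08,"wy":-0.82,"wz":6.31},{"tx":0,"ty":0,"tz":0,"wx":0,"wy":0,"wz":0}]'
python3 - <<'E'
from pc import *
T,q=now();st()
print(T[:3,:3]@np.array([.906,.004,-.424]))
cv2.imwrite('pics/w34.png',arm.read_camera('wrist')[:,:,::-1])
cv2.imwrite('pics/t34.png',arm.read_camera('top')[:,:,::-1])
E
```

```text
clock: 74.32
eef_pos: [650.9, 54.9, 295.5]
tool_rot: [0.54, 0.576, 0.6, 0.126]
wrist_force: [0.5, -0.7, -2.0]
gripper_width: 38.6
clock: 74.95
eef_pos: [650.4, 73.5, 242.0]
tool_rot: [0.702, 0.43, 0.565, -0.047]
wrist_force: [-0.5, -0.0, -1.2]
gripper_width: 38.8
clock: 75.58
eef_pos: [638.8, 102.3, 208.6]
tool_rot: [0.792, 0.29, 0.505, -0.182]
wrist_force: [0.2, 0.1, -2.0]
gripper_width: 38.0
t 75.58 pos [638.8 102.3 208.6] q [-0.181, 0.289, -0.982, -0.639, 0.771, 2.664] F [ 0.2  0.1 -2. ] w 38.0
x [0.321 0.276 0.906] y [ 0.644 -0.765  0.005] z [ 0.695  0.581 -0.424]
[-9.70964000e-04  7.93903861e-04  1.00031316e+00]
```

View pics/w34.png

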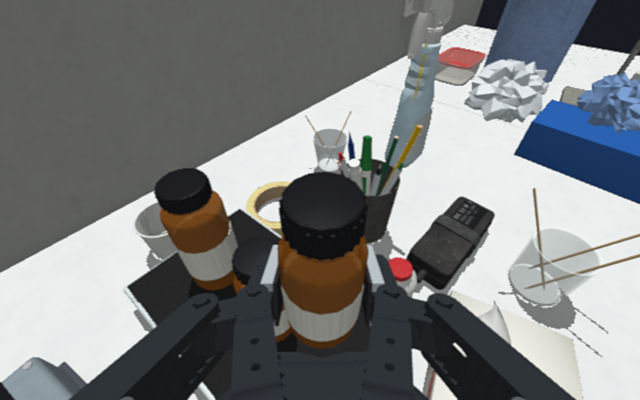

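View pics/t34.png

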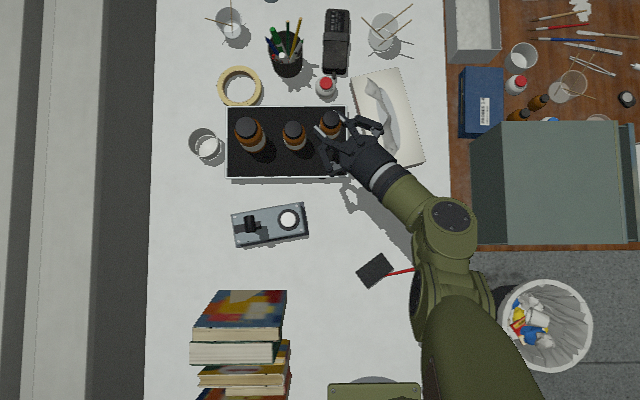

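```bash
python3 -m creep '[{"tx":-0.0272,"ty":0.006,"tz":0.0071,"wx":0,"wy":0,"wz":0},{"tx":-0.03,"ty":0,"tz":0.0141,"wx":0,"wy":0,"wz":0},{"tx":-0.03,"ty":0,"tz":0.0141,"wx":0,"wy":0,"wz":0},{"tx":-0.02,"ty":0,"tz":0.0094,"wx":0,"wy":0,"wz":0},{"tx":-0.008,"ty":0,"tz":0.0038,"wx":0,"wy":0,"wz":0}]'
python3 -m creep '[{"tx":0,"ty":0,"tz":0,"wx":0,"wy":0,"wz":0},{"tx":0,"ty":0,"tz":0,"wx":0,"wy":0,"wz":0},{"tx":0,"ty":0,"tz":0,"wx":0,"wy":0,"wz":0}]'
python3 -m creep '[{"tx":-0.003,"ty":0,"tz":0.0014,"wx":0,"wy":0,"wz":0},{"tx":0,"ty":0,"tz":0,"wx":0,"wy":0,"wz":0},{"tx":0,"ty":0,"tz":0,"wx":0,"wy":0,"wz":0}]'
```

```text
clock: 76.3
eef_pos: [639.6, 93.7, 82.9]
tool_rot: [0.792, 0.29, 0.505, -0.182]
wrist_force: [-0.0, 0.0, -1.1]
gripper_width: 38.4
clock: 76.68
eef_pos: [640.1, 94.0, 85.7]
tool_rot: [0.791, 0.29, 0.506, -0.182]
wrist_force: [-0.4, 0.4, -1.6]
gripper_width: 38.5
clock: 77.05
eef_pos: [639.6, 94.1, 81.0]
tool_rot: [0.792, 0.29, 0.505, -0.182]
wrist_force: [0.2, 0.5, -1.5]
gripper_width: 38.3
```

```bash
python3 -m creep '[{"tx":-0.0027,"ty":0,"tz":0.0013,"wx":0,"wy":0,"wz":0},{"tx":-0.0009,"ty":0,"tz":0.0004,"wx":0,"wy":0,"wz":0},{"tx":0,"ty":0,"tz":0,"wx":0,"wy":0,"wz":0}]'
python3 -m creep '[{"tx":-0.0009,"ty":0,"tz":0.0004,"wx":0,"wy":0,"wz":0},{"tx":0,"ty":0,"tz":0,"wx":0,"wy":0,"wz":0}]'
python3 -m creep '[{"tx":-0.0006,"ty":0,"tz":0.0003,"wx":0,"wy":0,"wz":0},{"tx":0,"ty":0,"tz":0,"wx":0,"wy":0,"wz":0}]'
```

```text
clock: 77.42
eef_pos: [639.5, 94.1, 76.7]
tool_rot: [0.792, 0.29, 0.505, -0.182]
wrist_force: [-0.0, 0.1, -1.7]
gripper_width: 38.5
clock: 77.68
eef_pos: [639.6, 94.1, 75.9]
tool_rot: [0.792, 0.29, 0.505, -0.182]
wrist_force: [-0.6, -0.3, -1.7]
gripper_width: 38.6
clock: 77.92
eef_pos: [639.8, 94.1, 75.8]
tool_rot: [0.792, 0.29, 0.506, -0.182]
wrist_force: [-0.8, 0.7, -0.5]
gripper_width: 38.3
```

```bash
python3 -m creep '[{"tx":-0.0004,"ty":0,"tz":0.0002,"wx":0,"wy":0,"wz":0},{"tx":0,"ty":0,"tz":0,"wx":0,"wy":0,"wz":0}]'
python3 -m creep '[{"tx":0,"ty":0,"tz":0,"wx":0,"wy":0,"wz":0},{"tx":0,"ty":0,"tz":0,"wx":0,"wy":0,"wz":0},{"tx":0,"ty":0,"tz":0,"wx":0,"wy":0,"wz":0},{"tx":0,"ty":0,"tz":0,"wx":0,"wy":0,"wz":0}]' 0.062
python3 - <<'E'
from pc import *
st()
cv2.imwrite('pics/w35.png',arm.read_camera('wrist')[:,:,::-1])
E
```

```text
clock: 78.18
eef_pos: [639.8, 94.2, 75.7]
tool_rot: [0.791, 0.29, 0.506, -0.182]
wrist_force: [-2.2, -0.6, 5.2]
gripper_width: 38.5
clock: 78.68
eef_pos: [639.6, 94.0, 74.7]
tool_rot: [0.792, 0.29, 0.505, -0.182]
wrist_force: [-1.1, -0.3, -1.2]
gripper_width: 62.3
t 78.67 pos [639.6  94.   74.7] q [-0.2, 0.654, -1.095, -1.107, 0.786, 2.65] F [-1.1 -0.3 -1.2] w 62.3
x [0.321 0.275 0.906] y [ 0.643 -0.766  0.004] z [ 0.695  0.581 -0.423]
```

View pics/w35.png

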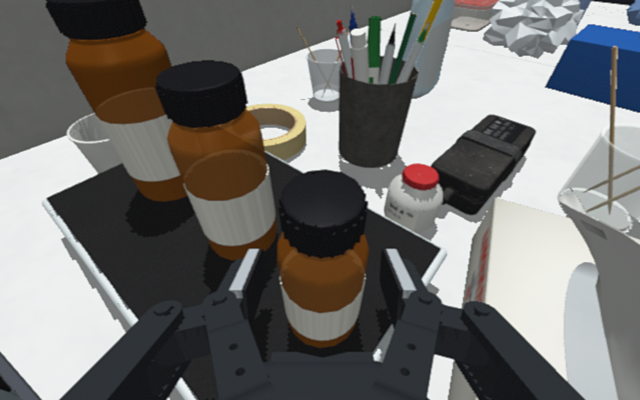

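All three bottles are standing on the mat. Backing out.

```bash
python3 -m creep '[{"tx":0,"ty":0,"tz":-0.015,"wx":0,"wy":0,"wz":0},{"tx":0,"ty":0,"tz":-0.03,"wx":0,"wy":0,"wz":0},{"tx":0,"ty":0,"tz":-0.04,"wx":0,"wy":0,"wz":0},{"tx":0.01,"ty":0,"tz":-0.04,"wx":0,"wy":0,"wz":0},{"tx":0.03,"ty":0,"tz":-0.03,"wx":0,"wy":0,"wz":0}]'
python3 -m creep '[{"tx":0.04,"ty":0,"tz":-0.02,"wx":0,"wy":0,"wz":0},{"tx":0.04,"ty":0,"tz":-0.02,"wx":0,"wy":0,"wz":0},{"tx":0.02,"ty":0,"tz":-0.01,"wx":0,"wy":0,"wz":0},{"tx":0,"ty":0,"tz":0,"wx":0,"wy":0,"wz":0}]'
python3 -m creep '[{"tx":0,"ty":0,"tz":0,"wx":0,"wy":0,"wz":0},{"tx":0,"ty":0,"tz":0,"wx":0,"wy":0,"wz":0},{"tx":0,"ty":0,"tz":0,"wx":0,"wy":0,"wz":0},{"tx":0,"ty":0,"tz":0,"wx":0,"wy":0,"wz":0}]'
python3 - <<'E'
from pc import *
st()
cv2.imwrite('pics/w36.png',arm.read_camera('wrist')[:,:,::-1])
cv2.imwrite('pics/t36.png',arm.read_camera('top')[:,:,::-1])
E
```

```text
clock: 79.35
eef_pos: [542.1, 14.1, 176.2]
tool_rot: [0.793, 0.288, 0.504, -0.183]
wrist_force: [0.9, -0.6, -0.4]
gripper_width: 62.5
clock: 79.85
eef_pos: [542.1, 12.7, 291.0]
tool_rot: [0.791, 0.291, 0.507, -0.18]
wrist_force: [0.3, 0.6, -0.3]
gripper_width: 62.1
clock: 80.35
eef_pos: [542.0, 13.5, 287.6]
tool_rot: [0.792, 0.29, 0.505, -0.183]
wrist_force: [0.1, 0.5, 0.3]
gripper_width: 62.0
t 80.35 pos [542.   13.5 287.6] q [-0.471, 0.02, -0.914, -0.06, 0.986, 2.355] F [0.1 0.5 0.3] w 62.0
x [0.322 0.275 0.906] y [ 0.643 -0.765  0.003] z [ 0.694  0.582 -0.423]
```

View pics/w36.png

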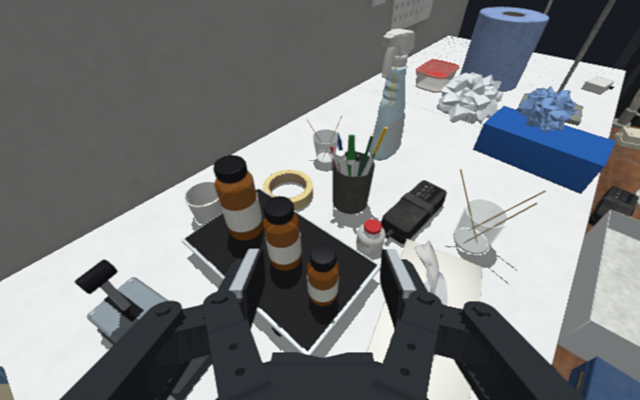

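View pics/t36.png

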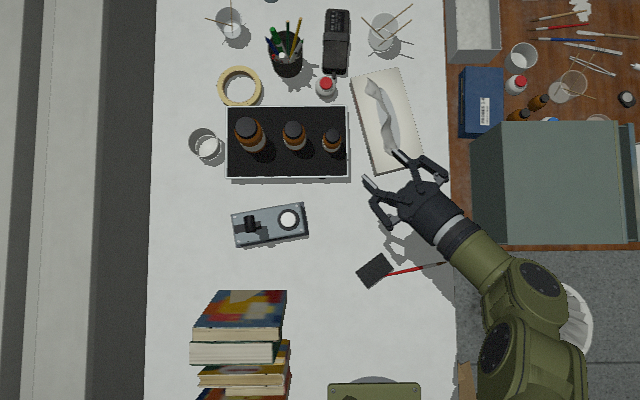

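```bash
python3 - <<'E'
from h import *
im=cv2.imread('pics/t36.png');cv2.imwrite('pics/t36c.png',cv2.resize(im[95:255,190:360],(637,600),interpolation=cv2.INTER_CUBIC))
a=cv2.imread('pics/t10.png')
for n,(u,v,z) in {'L':(247,127,175),'M':(293,129.5,155),'S':(331.5,134,135)}.items(): print(n,onz('top',u,v,z)-[640,188,0])
print('lever/pot change',cv2.absdiff(im[195:250,225:312],a[195:250,225:312]).mean(),cv2.absdiff(im[120:165,185:224],a[120:165,185:224]).mean())
E
```

```text
L [ -0.26563776  71.47362012 175.        ]
M [ -0.8995008  -19.22715621 155.        ]
S [ -5.93642128 -98.27315624 135.        ]
lever/pot change 7.985649599442703 5.755935422602089
```

View pics/t36c.png

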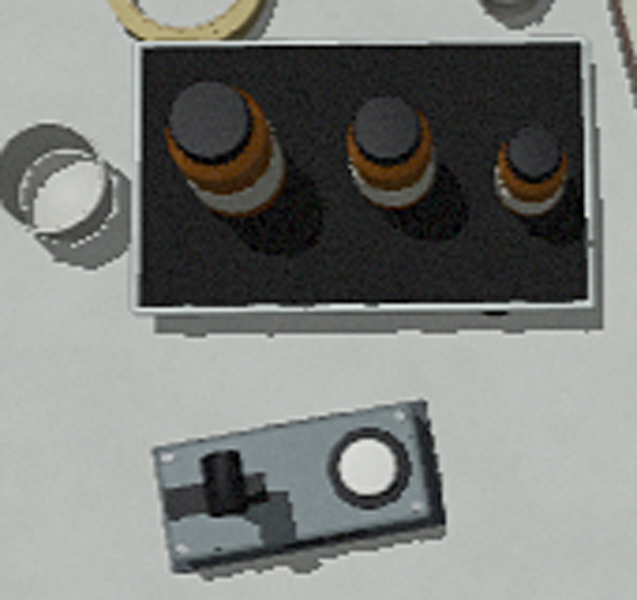

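The caps sit at mat y ≈ +71, −19 and −98 mm and x within 6 mm of the mat's centre line. All are upright and well inside the edges. The lever is up, the button is out, the pot hasn't moved and the arm is clear, so I'm handing in.

```bash
python3 -c "
from cell import arm
print(arm.hand_in())"
```

```text
the job is handed in; nothing more can be done
None
```

The shaker is ready: the trip unit is tested with its lever back up, and all three bottles stand upright on the mat. I handed the job in at about 80 s of the 208 s allowed; no verdict was reported.

- **Trip unit:** I pressed the test button right in and let go, and the lever dropped. My first try at raising the lever failed: I gripped the handle, lifted it, and it fell back when I let go. I then pushed it up from behind with closed fingers and backed away, and it stayed up.
- **Bottles:** I took large, then medium, then small. Each was turned to about 163° from upright, held there for about 3.8 s, set down until it touched, and released. None slipped in the grip. I saw none of them knocked aside before I picked it up.

**Last checks (camera):**

| Bottle | Position on mat, x (mm) | Position on mat, y (mm) |
|---|---|---|
| Large | 0 | +71 |
| Medium | −1 | −19 |
| Small | −6 | −98 |

- All three stand upright, well inside the mat's edges.
- The lever is up, the button is out and the pot has not visibly moved.
- The arm was clear of everything, with no contact force at the wrist.
- **Small differences:** the top camera puts the bottles a few millimetres from where I aimed. The largest difference was about 10 mm in y on the small bottle, where I had aimed for about −101 to −93. None of this threatens the limits.

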